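Change over the oarlock-pad jig

ROBOT

A 6-joint arm with a two-finger parallel gripper is mounted at the origin on the work surface. World frame = base frame: x ahead of the robot, y to its left, z up, the work surface at z = 0. Lengths are in mm, angles in rad, forces in N, time in s.
With the tool pointing down it reaches from about 400 to 925 mm from the base axis. Payload 12.5 kg.
Tool frame: the origin (TCP) lies on the centre line of the jaws, within the pads' length; the fingertips stand 19 mm ahead of it and the grasp point (between the pads) is the TCP; y points along the fingers, x is the direction in which the jaws open and shut, and the axes are right-handed (so a half turn about y gives the same grasp; the last joint's range is limited). The gripper opens to 95 mm and grips with 3 to 60 N. Pads are 20 mm wide; open, the fingers measure 119 mm over their backs; the gripper's body (75 mm by 180 mm) begins 59 mm behind the grasp point.
Start: joints at [-1.229, 0.491, 1.559, -0, 1.092, -0.106], TCP at [270.638, -563.382, 233.661] pointing down, gripper open.
Joint ranges: [-3.1, 3.1], [-0.84, 2.19], [0.05, 2.79], [-1.13, 4.28], [0.06, 2.93], [-2.69, 2.69]. Speed limits (rad/s): [2.22, 2.22, 2.79, 3.14, 3.14, 3.14].

INTERFACE

Orientations are given as [roll, pitch, yaw] about the fixed x, y, z axes, in that order (R = Rz(yaw) Ry(pitch) Rx(roll)).
In Python, from cell import env gives the robot as it stands. The module is installed in compiled form; this text tells all that it offers.
- The arm moves only by the tool move_arm, never from a script. Its argument "rows" is a list of rows, each an object of numbers: "tx", "ty", "tz": the shift along the tool's x, y, z in cm; "rx", "ry", "rz": the turn, a rotation vector about the tool's x, y, z in rad; "grip": the opening in per cent of the stroke, from 0 (shut) to 100 (fully open). In form: [{"tx": .., "ty": .., "tz": .., "rx": .., "ry": .., "rz": .., "grip": ..}, ...]. A call has 1 to 10 rows; each row shifts and turns the commanded pose from where the row before left it, along the tool's axes as they then stand; what a row does not reach is not made up. A row lasts 1/12 s, in which the tool goes at most 41.7 mm and 7.16 degrees, less where a joint would pass 70% of its speed; a pose out of reach is approached as far as the arm can. A call is refused whole if a number of a shift passes 4.17 or a number of a turn 0.125, either way. A call with a gripper value outside its range is refused whole. The fingers move at their own pace and stop on an object; the grip force is fixed at half the most. Time passes only in rows, so rows that do not move let the fingers close. It gives the time, the measured TCP pose, the force and the opening at its end, in the units of the state.
- env.state(): the state, without advancing time (a new reading comes with each control period).
- env.read_camera(name): name is "scene" or "top"; returns (picture, depth): 384x512x3 uint8, blue, green, red; 384x512 float32, mm along the optical axis (not along the pixel's ray), 0 where there is no reading.
- env.calibration(name): a dict with "vertical_fov" (degrees; the focal length in pixels is half the picture's height over the tangent of half this angle, whatever the lens; pixels are square), "cx", "cy" (the principal point, pixels), "eye" and "rotation" of the camera in the world. Camera axes: x right, y up, looking along -z (the intrinsics and any distortion apply to the point x, -y, -z); pixel columns grow to the right and rows downward; lengths in mm; the calibration is good to about 2 mm. A picture is of the moment at which its call begins. calibration takes no time and is no camera call.
- env.job_done(): hands the job in, once; it reports no verdict.
The state is a dict: "t": time; "joints": joint angles; "qvel": joint speeds; "tau": joint torques, N m; "eef_pos": TCP position; "tcp_rot": TCP orientation; "ft_force": force on the tool from outside, world axes, zero at the start; "moment": the same for the moment, N m; "opening": opening from 0.0 (shut) to 1.0 (fully open).
Only numpy, scipy, OpenCV 4.12 (cv2) and the standard library are available. Lean on these libraries where they do the work, as an engineer would, in place of code of your own. Each camera call takes 0.05 s, during which the arm holds its last target.

TASK

Change over the oarlock-pad jig: slide the hold-down bar open, lay every finished pad (the ones with a brass bush), whether it is in the jig or on the bench, flat on the floor of the wooden out-tray, and leave every bare pad seated flat and fully home in a nest of its own hand, port or starboard, loading those that lie on the bench. Then slide the bar fully home over the pads again, and leave the other things on the bench where they are and upright.

Things in the scene. Friction and masses are not known exactly. Their poses are not given: they have to be found in the camera images.
- port_raw_1: Raw port oarlock pad: L-shaped hardwood block, 30 mm thick, 90 g. Main part 50 (x) by 44 mm (y); a tongue 30 long, 22 wide juts out to its -x, flush with its +y (left) side. Origin: centre of the main part's underside, z up. Flat bare top. If present, starts seated in a port nest.
- port_raw_2: Raw port oarlock pad: L-shaped hardwood block, 30 mm thick, 90 g. Main part 50 (x) by 44 mm (y); a tongue 30 long, 22 wide juts out to its -x, flush with its +y (left) side. Origin: centre of the main part's underside, z up. Flat bare top. If present, starts flat on the bench.
- star_raw_1: Raw starboard oarlock pad: L-shaped hardwood block, 30 mm thick, 90 g. Main part 50 (x) by 44 mm (y); a tongue 30 long, 22 wide juts out to its -x, flush with its -y (right) side. Origin: centre of the main part's underside, z up. Flat bare top. If present, starts flat on the bench.
- star_raw_2: Raw starboard oarlock pad: L-shaped hardwood block, 30 mm thick, 90 g. Main part 50 (x) by 44 mm (y); a tongue 30 long, 22 wide juts out to its -x, flush with its -y (right) side. Origin: centre of the main part's underside, z up. Flat bare top. If present, starts flat on the bench.
- port_done_1: Finished port oarlock pad: L-shaped hardwood block, 30 mm thick, 90 g. Main part 50 (x) by 44 mm (y); a tongue 30 long, 22 wide juts out to its -x, flush with its +y (left) side. Origin: centre of the main part's underside, z up. Brass bush (22 mm collar) stands 10 mm above the main part's middle. If present, starts in a port nest.
- port_done_2: Finished port oarlock pad: L-shaped hardwood block, 30 mm thick, 90 g. Main part 50 (x) by 44 mm (y); a tongue 30 long, 22 wide juts out to its -x, flush with its +y (left) side. Origin: centre of the main part's underside, z up. Brass bush (22 mm collar) stands 10 mm above the main part's middle. If present, starts flat on the bench.
- star_done_1: Finished starboard oarlock pad: L-shaped hardwood block, 30 mm thick, 90 g. Main part 50 (x) by 44 mm (y); a tongue 30 long, 22 wide juts out to its -x, flush with its -y (right) side. Origin: centre of the main part's underside, z up. Brass bush (22 mm collar) stands 10 mm above the main part's middle. If present, starts in a starboard nest.
- star_done_2: Finished starboard oarlock pad: L-shaped hardwood block, 30 mm thick, 90 g. Main part 50 (x) by 44 mm (y); a tongue 30 long, 22 wide juts out to its -x, flush with its -y (right) side. Origin: centre of the main part's underside, z up. Brass bush (22 mm collar) stands 10 mm above the main part's middle. If present, starts flat on the bench.
- port_nest_a: Fixed grey nest, 104 (x) by 68 mm, 16 high, with an L-shaped port pocket 12 deep, 1.5 mm wider all round than a pad; tongue slot towards -x on the +y (left) side. Origin: on its underside (10 mm above the bench), 4 mm directly below a seated pad's origin; axes parallel to that pad's. A seated pad stands 18 mm proud. Four nests in a row, 75 mm apart, order varies.
- port_nest_b: Fixed grey nest, 104 (x) by 68 mm, 16 high, with an L-shaped port pocket 12 deep, 1.5 mm wider all round than a pad; tongue slot towards -x on the +y (left) side. Origin: on its underside (10 mm above the bench), 4 mm directly below a seated pad's origin; axes parallel to that pad's. A seated pad stands 18 mm proud. Four nests in a row, 75 mm apart, order varies.
- star_nest_a: Fixed grey nest, 104 (x) by 68 mm, 16 high, with an L-shaped starboard pocket 12 deep, 1.5 mm wider all round than a pad; tongue slot towards -x on the -y (right) side. Origin: on its underside (10 mm above the bench), 4 mm directly below a seated pad's origin; axes parallel to that pad's. A seated pad stands 18 mm proud. Four nests in a row, 75 mm apart, order varies.
- star_nest_b: Fixed grey nest, 104 (x) by 68 mm, 16 high, with an L-shaped starboard pocket 12 deep, 1.5 mm wider all round than a pad; tongue slot towards -x on the -y (right) side. Origin: on its underside (10 mm above the bench), 4 mm directly below a seated pad's origin; axes parallel to that pad's. A seated pad stands 18 mm proud. Four nests in a row, 75 mm apart, order varies.
- hold_bar (a joint): Steel hold-down bar, 18 mm wide, along the row of nests: 0 = fully home over the tongues of all pads, 0.05 = fully open (slid 50 mm to the jig's -x, towards the robot, 26 mm clear of the tongues). Slides level on rails, 2 N friction, stays where left; 47 to 57 mm above the bench. Starts within 10 mm of home, where it traps the pads.
- bar_knob (a point): Centre of the bar's upright black cylindrical knob, 24 mm across, from 63 to 91 mm above the bench; this point is 79 mm above the bench. It moves with the bar; its axes are the jig's.
- jig: Jig base, fixed to the bench: aluminium plate 10 mm high, 125 mm (x) by 356 mm (y), carrying nests and two side rails (16 mm wide, 46 mm high, a lip to 58 mm, 168 mm either side of the middle, 25 to 111 mm to -x). Origin: on the bench, middle of the row of nests.
- tray: Open wooden out-tray, fixed, 325 mm (x) by 120 mm (y), walls 5 mm thick and 28 mm high, floor 5 mm thick. Origin: centre of its underside.
- glue: Bystander: white glue bottle, 150 mm tall.
- varnish: Bystander: varnish can, 80 mm tall.
- tape: Bystander: roll of masking tape lying flat, 80 mm across, 22 mm high.
- sander: Bystander: cork sanding block 85 x 45 x 28 mm.
- mallet: Bystander: rubber mallet lying down.
- pot: Bystander: plastic brush pot, 85 mm tall.
- clamp: Bystander: bar clamp lying down, 260 mm long.
Not all that is in view belongs to the job. What is shaped like the star_done_1 but blue or green is not meant.

How it is judged:
By the outcome, as a careful person would: the job done as asked, in the order asked, and still so for the second after the job is handed in, with the robot touching nothing.
Of port_raw_1, port_raw_2, star_raw_1, star_raw_2 only 3 to 4 are there at a start; the rules pass over those that are not, and their reading is None.
Of port_done_1, port_done_2, star_done_1, star_done_2 only 3 to 4 are there at a start; the rules pass over those that are not, and their reading is None.
At some moment in a run one of port_raw_2, star_raw_1, star_raw_2 may be knocked a few centimetres aside while the robot is not near it.
Once in a run the grip may slacken for a moment while it holds something.
It also fails if it takes over 210 s, if anything falls off the work surface, if the arm or the gripper's body presses on something with over 40 N, if the wrist force passes 120 N, or if a joint passes its speed limit or range.

## Working session

There is one attempt and no reset: what is moved stays moved. The work goes in short steps, Python scripts to look and compute and a tool call to move; the robot and the scene stay as the last step left them, time stands still between calls to the robot, and variables do not carry over. Pictures are saved under pics/ and viewed, and the job is handed in when it is done.

Besides the shell and the picture viewer there is one more tool, called after "Call:" by a JSON object that holds its "method" and its "body". move_arm: Moves the arm, as the interface text tells. Its arguments: {"type":"object","properties":{"rows":{"type":"array"}},"required":["rows"]}

```bash
mkdir -p pics; python3 - <<'E'
from cell import env
import cv2, numpy as np
s=env.state(); print(s)
for n in ("scene","top"):
    c=env.calibration(n); print(n,c)
    p,d=env.read_camera(n)
    np.savez(f"pics/{n}0.npz",p=p,d=d)
    cv2.imwrite(f"pics/{n}0.png",cv2.resize(p,(800,600),interpolation=cv2.INTER_CUBIC))
    print(d.min(),d.max(),(d==0).mean())
E
```

```text
{'t': 0.0, 'joints': array([-1.22862285e+00,  4.91561559e-01,  1.55944969e+00, -2.19139902e-05,
        1.09171906e+00, -1.05582198e-01]), 'qvel': array([-0.00063142, -0.00214096, -0.00145262,  0.00069249, -0.00070362,
       -0.00070562]), 'tau': array([-1.23725753e-03, -6.12651157e+01, -2.58185810e+01,  6.92220521e-02,
        4.83078626e-02, -1.30154640e-04]), 'eef_pos': array([ 270.53873704, -563.15935722,  233.06041846]), 'tcp_rot': array([-1.57069576e+00,  1.13337162e-03, -1.12303048e+00]), 'ft_force': array([ 0.74138347, -0.28594209,  0.11471172]), 'moment': array([ 0.00233108, -0.01416829, -0.0121407 ]), 'opening': 1.0016711189658902}
scene {'vertical_fov': 57.090107682507146, 'cx': 251.6293699762842, 'cy': 191.20868418851563, 'eye': array([1268.31951027, -190.01484462,  883.2933978 ]), 'rotation': array([0.7737065 , 0.00400328, 1.26289732])}
0.0 3604.3694 0.004145304361979167
top {'vertical_fov': 49.41137487816586, 'cx': 261.20055243941147, 'cy': 187.8206842522232, 'eye': array([ 397.12032699,   31.35177065, 1589.39995969]), 'rotation': array([ 0.0814483 ,  0.01457473, -1.54840528])}
0.0 2489.9165 0.0040740966796875
```

View pics/scene0.png

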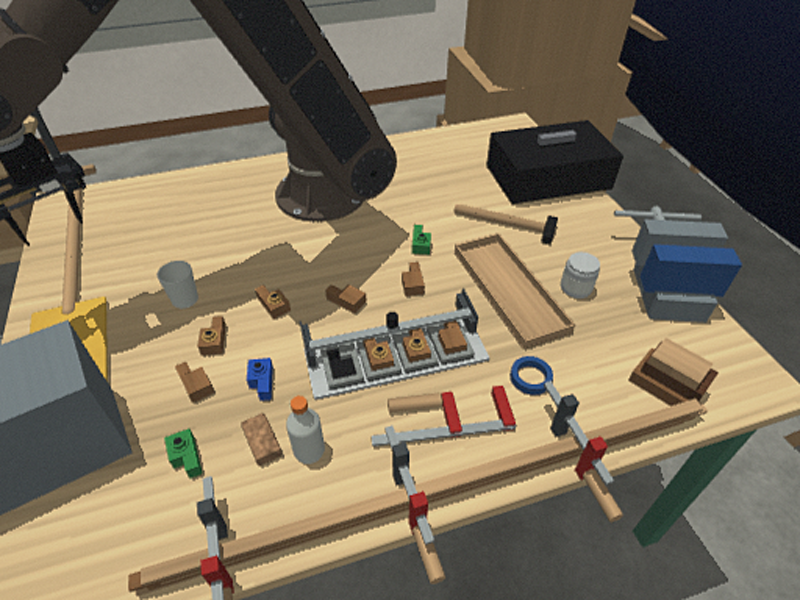

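View pics/top0.png

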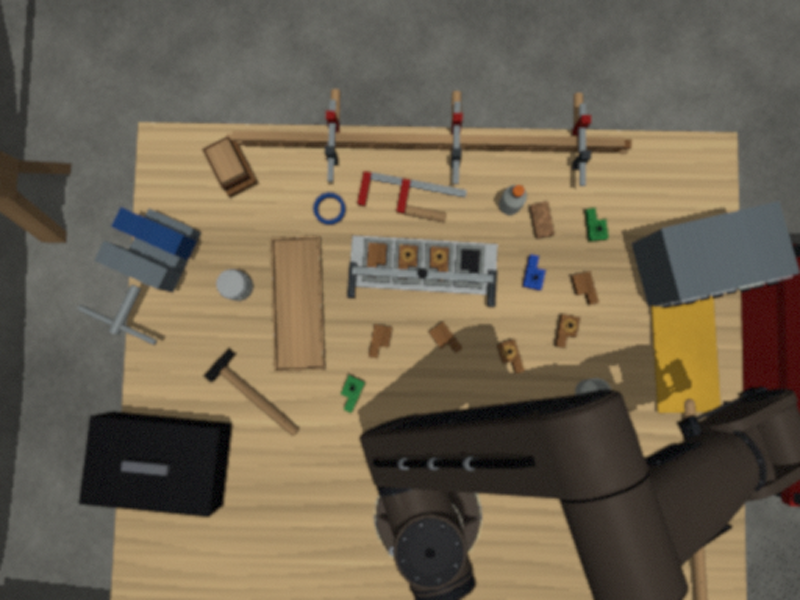

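```bash
cat > h.py <<'E'
import numpy as np, cv2
from scipy.spatial.transform import Rotation as R
from cell import env
def cam(n):
    c=env.calibration(n); f=192/np.tan(np.radians(c['vertical_fov'])/2)
    return f,c['cx'],c['cy'],np.array(c['eye']),R.from_euler('xyz',c['rotation']).as_matrix()
def ray(n,u,v):
    f,cx,cy,e,M=cam(n); u=np.asarray(u,float);v=np.asarray(v,float)
    d=np.stack([(u-cx)/f,-(v-cy)/f,-np.ones_like(u)],-1)
    return e,d@M.T
def onplane(n,u,v,z):
    e,d=ray(n,u,v); return e+d*((z-e[2])/d[...,2])[...,None]
def deproj(n,dep):
    v,u=np.mgrid[0:384,0:512]; e,d=ray(n,u,v); return e+d*dep[...,None]
def proj(n,P):
    f,cx,cy,e,M=cam(n); q=(np.asarray(P,float)-e)@M
    return np.stack([cx+f*q[...,0]/-q[...,2], cy-f*q[...,1]/-q[...,2]],-1)
def crop(n,p,u0,v0,u1,v1,s,out):
    c=cv2.resize(p[v0:v1,u0:u1],None,fx=s,fy=s,interpolation=cv2.INTER_CUBIC); cv2.imwrite(out,c)
E
python3 - <<'E'
from h import *
for n in("scene","top"):
    a=np.load(f"pics/{n}0.npz");P=deproj(n,a['d'])
    for (u,v) in ([(100,200),(300,170),(230,290),(400,300)] if n=="scene" else [(150,130),(200,240),(420,200),(120,110)]):
        print(n,u,v,P[v,u].round(1))
crop("top",np.load("pics/top0.npz")['p'],165,135,400,260,3.4,"pics/topc.png")
crop("scene",np.load("pics/scene0.npz")['p'],90,130,390,310,2.6,"pics/scenec.png")
E
```

```text
scene 100 200 [ 330.1 -437.6    4. ]
scene 300 170 [419.6 259.5  24.8]
scene 230 290 [ 787.9 -103.4   -0.9]
scene 400 300 [950.3 333.  -16.4]
top 150 130 [7.421e+02 4.937e+02 7.000e-01]
top 200 240 [322.9 285.4  -2.5]
top 420 200 [ 491.6 -538.3   20.1]
top 120 110 [819.8 615.9  -2.7]
```

View pics/topc.png

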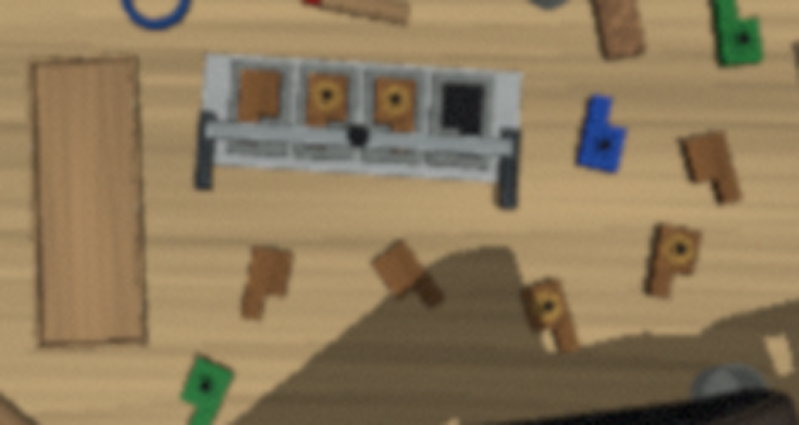

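View pics/scenec.png

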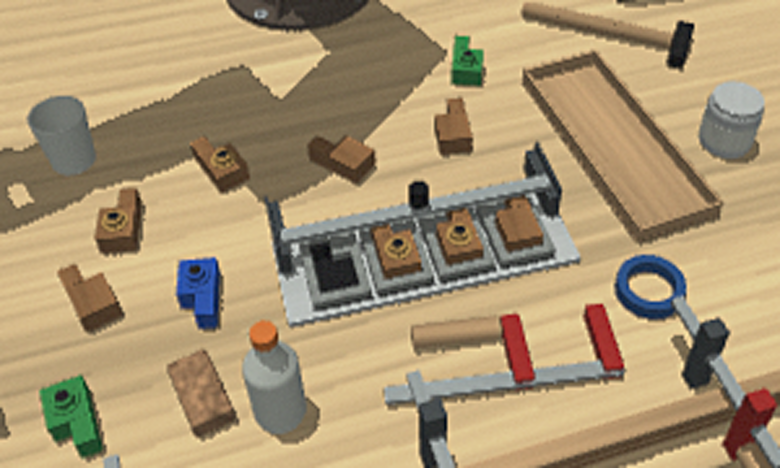

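```bash
python3 - <<'E'
from h import *
for n in("scene","top"):
    ps=[];ds=[]
    for i in range(6):
        p,d=env.read_camera(n);ps.append(p.astype(float));d=d.astype(float);d[d==0]=np.nan;ds.append(d)
    p=np.mean(ps,0).clip(0,255).astype(np.uint8); d=np.nanmedian(ds,0)
    np.savez(f"pics/{n}1.npz",p=p,d=d)
p=np.load("pics/scene1.npz")['p']
crop("s",p,190,190,315,262,6.4,"pics/sj.png")
p=np.load("pics/top1.npz")['p']
crop("t",p,215,140,330,240,6.4,"pics/tj.png")
E
```

```text
(no output)
```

View pics/sj.png

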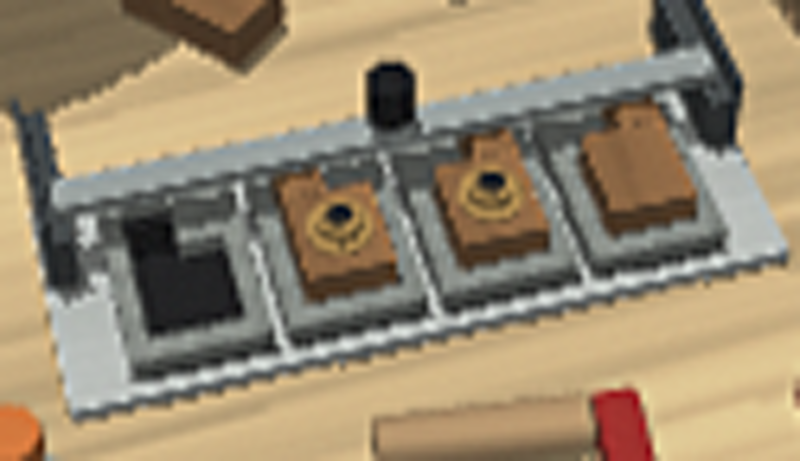

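View pics/tj.png

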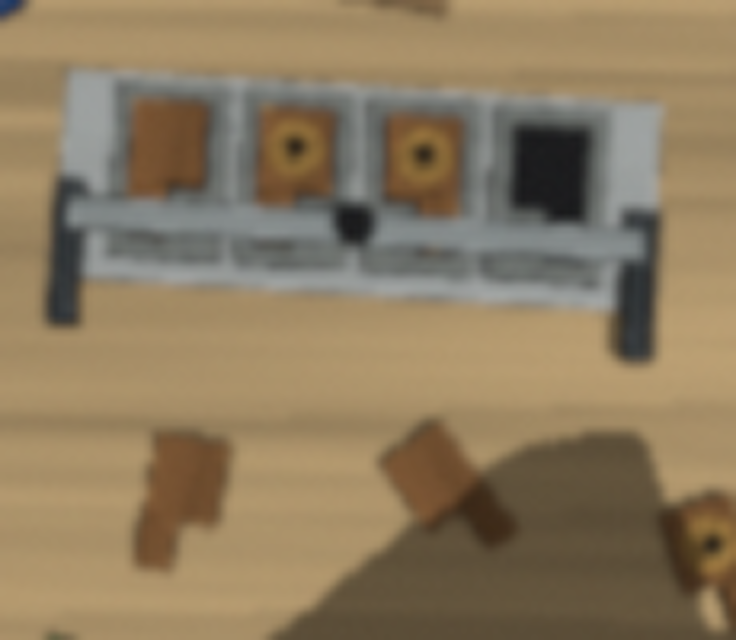

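```bash
python3 - <<'E'
from h import *
for n in("scene","top"):
    a=np.load(f"pics/{n}1.npz");P=deproj(n,a['d']);z=P[...,2]
    b=z[255:275,150:190] if n=="scene" else z[150:170,310:330]
    x=P[255:275,150:190] if n=="scene" else P[225:245,180:200]
    print(n,np.nanstd(b),np.nanmean(b), np.nanmean(x,(0,1)))
    # image of height
    h=np.clip((z+10)*3,0,255); h=np.nan_to_num(h).astype(np.uint8)
    if n=="scene": crop(n,cv2.applyColorMap(h,cv2.COLORMAP_JET),90,150,315,290,3.5,"pics/hs.png")
    else: crop(n,cv2.applyColorMap(h,cv2.COLORMAP_JET),165,135,400,260,3.4,"pics/ht.png")
E
```

```text
scene 40.161374433103006 21.008546153082353 [ 669.81090099 -249.15540357   21.00854615]
top 5.485039762270777 2.493347727531498 [342.93128496 324.86688126   4.03583057]
```

View pics/hs.png

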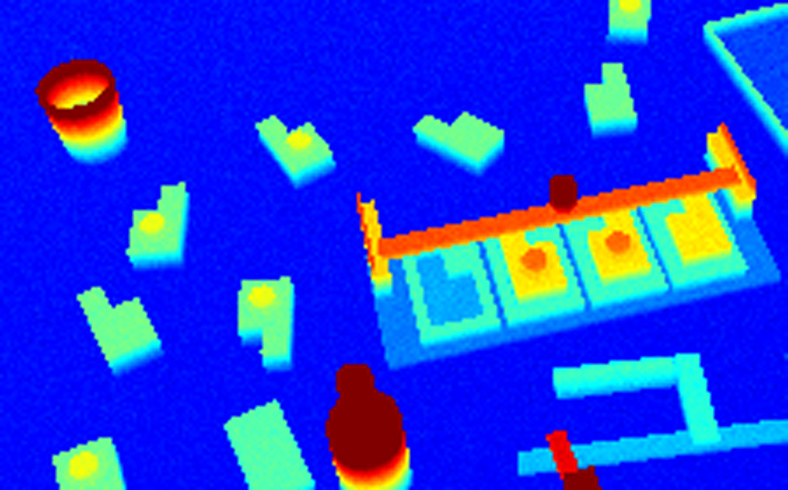

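View pics/ht.png

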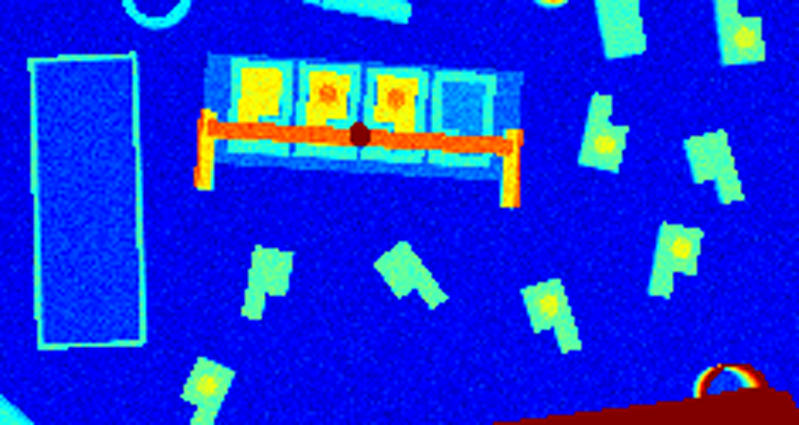

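```bash
cat >> h.py <<'E'
# canonical L moments
def _canon(s):
    xs,ys=np.meshgrid(np.arange(-54.75,25,.5),np.arange(-21.75,22,.5))
    m=(xs>-25)|((ys>0) if s>0 else (ys<0)); p=np.stack([xs[m],ys[m]],1); c=p.mean(0); C=np.cov((p-c).T)
    w,V=np.linalg.eigh(C); return c,np.arctan2(V[1,1],V[0,1]),p
CAN={s:_canon(s) for s in(1,-1)}
def fitL(P,s):
    """P Nx2 area-uniform pts of top face -> origin xy, yaw of pad frame"""
    c=P.mean(0); C=np.cov((P-c).T); w,V=np.linalg.eigh(C); a=np.arctan2(V[1,1],V[0,1])
    cc,ca,_=CAN[s]; d=V[:,1]
    # skew sign along long axis: tongue (thin) side has longer tail -> +x pad is mass side
    t=(P-c)@d; sk=(t**3).mean()
    yaw=a-ca; 
    cx=_c3(s)
    if np.sign(sk)!=np.sign(cx): yaw+=np.pi
    Rm=np.array([[np.cos(yaw),-np.sin(yaw)],[np.sin(yaw),np.cos(yaw)]])
    return c-Rm@cc,(yaw+np.pi)%(2*np.pi)-np.pi
def _c3(s):
    cc,ca,p=CAN[s]; return (((p-cc)@np.array([np.cos(ca),np.sin(ca)]))**3).mean()
def grab(k=4,names=("scene","top")):
    o={}
    for n in names:
        ps=[];ds=[]
        for i in range(k):
            p,d=env.read_camera(n);ps.append(p.astype(float));d=d.astype(float);d[d==0]=np.nan;ds.append(d)
        import warnings; warnings.simplefilter('ignore')
        o[n]=(np.mean(ps,0).clip(0,255).astype(np.uint8),np.nanmedian(ds,0))
    return o
def pads(n,d,p,zlo=22,zhi=48,zb=0):
    P=deproj(n,d); z=P[...,2]; hsv=cv2.cvtColor(p,cv2.COLOR_BGR2HSV)
    m=((z>zlo)&(z<zhi)).astype(np.uint8)
    k,lab,st,ce=cv2.connectedComponentsWithStats(m,connectivity=4)
    out=[]
    for i in range(1,k):
        q=lab==i; X=P[q]; 
        if len(X)<60: continue
        # area weighting: pixel solid footprint ~ depth^2/cos ; weight ~const locally
        out.append((X,hsv[q].mean(0),st[i],np.median(X[:,2])))
    return out
E
python3 - <<'E'
from h import *
for n in("scene","top"):
    a=np.load(f"pics/{n}1.npz")
    for X,h,st,zm in pads(n,a['d'],a['p'],22,45):
        if 200<X[:,0].mean()<900 and -500<X[:,1].mean()<300 and len(X)<900:
            # area
            r=[ (np.r_[fitL(X[:,:2],s)[0],np.degrees(fitL(X[:,:2],s)[1])]).round(1) for s in(1,-1)]
            print(n,st[:4],len(X),X.mean(0).round(0),h.round(0),cv2.minAreaRect(X[:,:2].astype(np.float32))[1],"P",r[0],"S",r[1])
E
```

```text
scene [264 144  12  15] 143 [298. 183.  33.] [ 67. 142. 117.] (41.99225616455078, 79.57168579101562) P [307.1 181.1   1.7] S [307.2 181.7 -25.3]
scene [257 168  15  18] 187 [422. 121.  30.] [ 14. 130. 129.] (44.03618621826172, 78.93142700195312) P [430.8 117.6  -6.4] S [431.  118.2 -33.4]
scene [208 182  26  15] 220 [429. -34.  30.] [ 15. 127. 112.] (79.14595794677734, 44.39249038696289) P [435.1 -26.6  65.4] S [434.6 -26.2  38.4]
scene [107 183  19  11] 85 [ 329. -373.   33.] [ 49.  14. 109.] (23.136301040649414, 60.014434814453125) P [ 330.1 -382.6  -65.3] S [ 330.7 -382.5  -92.3]
scene [163 183  22  18] 212 [ 394. -191.   32.] [ 18. 127. 115.] (79.86121368408203, 44.000301361083984) P [ 402.3 -186.4   43.9] S [ 401.9 -185.9   16.9]
scene [126 202  17  22] 253 [ 458. -325.   32.] [ 18. 129. 127.] (43.6485595703125, 80.77523040771484) P [ 466.3 -328.7  -10. ] S [ 466.6 -328.1  -37. ]
scene [273 205  31  27] 413 [623. 129.  32.] [ 37.  62. 114.] (68.4410400390625, 94.04084014892578) P [632.7 130.6  22.7] S [632.6 131.2  -4.3]
scene [251 210  30  27] 373 [621.  55.  31.] [ 42.  51. 11
[... 4102 characters left out ...]
. -323.   31.] [ 16. 141. 120.] (44.810028076171875, 79.8266372680664) P [ 457.8 -327.5   -9.8] S [ 458.1 -326.9  -36.8]
top [275 206  22  20] 206 [423. -33.  29.] [ 15. 141. 100.] (79.55492401123047, 43.447540283203125) P [429.3 -26.1  64.6] S [428.8 -25.7  37.6]
top [236 207  15  22] 205 [415. 123.  29.] [ 15. 141. 116.] (43.90438461303711, 78.81779479980469) P [423.6 119.2  -9.2] S [423.8 119.8 -36.2]
top [318 217  18  22] 214 [ 385. -191.   31.] [ 16. 141. 111.] (79.95458984375, 44.18879318237305) P [ 393.1 -185.6   46.1] S [ 392.8 -185.1   19.1]
top [218 240  16  24] 211 [288. 185.  31.] [ 61. 134. 108.] (43.706119537353516, 79.55842590332031) P [297.6 183.4   4. ] S [297.7 184.  -23. ]
```

```bash
python3 - <<'E'
from h import *
for n in("scene","top"):
    a=np.load(f"pics/{n}1.npz");P=deproj(n,a['d']);z=P[...,2]
    m=np.abs(z)<8; m&=(P[...,0]>250)&(P[...,0]<850)&(P[...,1]>-450)&(P[...,1]<350)
    A=np.c_[P[m][:,:2]-[550,-50],np.ones(m.sum())]; c=np.linalg.lstsq(A,z[m],rcond=None)[0]; print(n,"bench plane",c, (z[m]-A@c).std())
    P[...,2]-= (P[...,:2]-[550,-50])@c[:2]+c[2]
    m=((P[...,2]>27)&(P[...,2]<45)).astype(np.uint8); k,lab,st,ce=cv2.connectedComponentsWithStats(m,connectivity=4)
    for i in range(1,k):
        X=P[lab==i]; 
        if not(100<len(X)<500): continue
        r=cv2.minAreaRect(X[:,:2].astype(np.float32)); w=sorted(r[1])
        if 38<w[0]<50 and 70<w[1]<86:
            f=[np.r_[fitL(X[:,:2],s)[0],np.degrees(fitL(X[:,:2],s)[1])].round(1) for s in(1,-1)]
            print(n,np.round(X.mean(0),1),np.round(r[0],1),np.round(w,1),round(r[2],1),f[0],f[1], "topz",np.median(X[:,2]).round(1))
E
```

```text
scene bench plane [-1.69470416e-03  1.12993743e-03  1.46000321e+00] 1.3174138651755243
scene [295.4 184.4  31.2] [287.9 189.6] [42.  79.6] 71.0 [304.8 182.5   3.7] [304.9 183.1 -23.3] topz 29.7
scene [418.8 122.4  29.2] [412.5 121.5] [43.7 78.9] 79.7 [427.5 118.5  -8.4] [427.7 119.1 -35.4] topz 29.2
scene [426.9 -33.2  29.5] [419.9 -34.7] [43.8 78. ] 38.0 [433.  -25.8  65.6] [432.5 -25.4  38.6] topz 29.5
scene [ 391.3 -191.2   31.7] [ 382.1 -190.6] [44. 79.] 18.3 [ 399.6 -186.5   44.7] [ 399.3 -186.    17.7] topz 30.4
scene [ 455.5 -324.6   31.6] [ 446.3 -326.3] [43.5 80.5] 79.2 [ 464.1 -328.7   -9.9] [ 464.4 -328.1  -36.9] topz 30.3
scene [622.9 133.4  41. ] [613.3 135.7] [49.  75.2] 80.9 [632.2 131.3   2.5] [632.4 131.9 -24.5] topz 43.0
scene [621.4  58.4  40.7] [610.1  59.7] [43.9 71.4] 87.2 [630.7  56.2   2.4] [630.9  56.8 -24.6] topz 43.1
scene [617.9 -18.8  41. ] [605.8 -15.2] [43.9 73.8] 87.7 [627.3 -17.2  24.7] [627.2 -16.6  -2.3] topz 43.2
scene [ 585.3 -245.1   31.6] [ 587.2 -248.5] [42.3 80.6] 80.6 [ 575.8 -245.2 -164.2] [ 575.8 -245.8  168.8] topz 30.3
scene [ 556.7 -368.
[... 714 characters left out ...]
164.3] [ 570.2 -245.5  168.7] topz 30.4
top [ 552.6 -368.7   30.3] [ 546.7 -367.7] [43.2 79.2] 16.0 [ 561.2 -364.5   41.5] [ 560.9 -363.9   14.5] topz 30.1
top [ 449.4 -324.    31.9] [ 443.4 -326. ] [44.8 79.8] 79.7 [ 458.  -328.    -9.8] [ 458.3 -327.5  -36.8] topz 30.8
top [422.9 -32.9  29.6] [417. -35.] [43.4 79.5] 38.0 [429.  -25.5  65.8] [428.5 -25.2  38.8] topz 29.4
top [414.4 124.   29.4] [408.8 122.3] [43.3 78.9] 79.4 [423.2 120.3  -7.6] [423.4 120.9 -34.6] topz 29.2
top [ 385.4 -190.4   31.5] [ 379.1 -190.4] [43.5 79.6] 17.6 [ 393.7 -185.7   44.9] [ 393.4 -185.2   17.9] topz 30.3
top [288.6 185.4  31. ] [284.  190.4] [43.3 79.6] 67.9 [298.  183.4   3.8] [298.1 184.  -23.2] topz 29.9
```

```bash
cat >> h.py <<'E'
def flat(n,d):
    P=deproj(n,d);z=P[...,2]
    m=(np.abs(z)<8)&(P[...,0]>250)&(P[...,0]<850)&(P[...,1]>-450)&(P[...,1]<350)
    A=np.c_[P[m][:,:2]-[550,-50],np.ones(m.sum())]; c=np.linalg.lstsq(A,z[m],rcond=None)[0]
    P[...,2]-= (P[...,:2]-[550,-50])@c[:2]+c[2]
    return P
def reg(P,x0,x1,y0,y1,z0,z1):
    m=(P[...,0]>x0)&(P[...,0]<x1)&(P[...,1]>y0)&(P[...,1]<y1)&(P[...,2]>z0)&(P[...,2]<z1); return P[m]
E
python3 - <<'E'
from h import *
for n in("scene","top"):
    a=np.load(f"pics/{n}1.npz");P=flat(n,a['d'])
    k=reg(P,530,680,-30,90,84,100); print(n,"knob",k.mean(0).round(1),len(k),(k.min(0)+k.max(0))/2,np.ptp(k,0))
    b=reg(P,480,700,-100,160,48,62)
    # bar: line fit robust
    l=cv2.fitLine(b[:,:2].astype(np.float32),cv2.DIST_HUBER,0,.01,.01).ravel(); print("bar dir",np.degrees(np.arctan2(l[1],l[0])),l[2:],"x perp width",len(b))
    r=cv2.minAreaRect(reg(P,480,760,-140,200,6,64)[:,:2].astype(np.float32)); print("jig rect",r)
    t=reg(P,350,750,170,380,14,34); print("tray walls",cv2.minAreaRect(t[:,:2].astype(np.float32)))
E
```

```text
scene knob [574.8  23.3  89.4] 44 [573.72153042  23.50809655  88.04191064] [21.29389045 21.5421047   7.25494406]
bar dir 87.78039 [578.5905    25.773819] x perp width 548
jig rect ((632.8072509765625, 27.562393188476562), (343.45635986328125, 250.75537109375), 87.90626525878906)
tray walls ((551.3651733398438, 284.612548828125), (201.47598266601562, 409.4475402832031), 86.50609588623047)
top knob [570.1  24.2  90.4] 33 [569.75832266  23.50332121  89.90761762] [21.90363494 18.28855553  6.86683854]
bar dir 87.793526 [571.78265   31.350367] x perp width 379
jig rect ((630.71044921875, 27.604568481445312), (343.2222595214844, 249.02206420898438), 87.90518188476562)
tray walls ((550.3489990234375, 285.2277526855469), (202.83445739746094, 408.1919250488281), 85.96285247802734)
```

```bash
cat > go.py <<'E'
import sys
from h import *
def plan(x,y,z,yaw,cur=None):
    s=env.state(); p=np.array(s['eef_pos']); r=s['tcp_rot']; y0=r[2]
    dy=(yaw-y0+np.pi)%(2*np.pi)-np.pi
    D=np.array([x,y,z])-p
    tx=(D[0]*np.cos(yaw)+D[1]*np.sin(yaw))/10; tz=(-D[0]*np.sin(yaw)+D[1]*np.cos(yaw))/10
    print(f"t={s['t']:.2f} at {p.round(1)} rot {np.round(r,4)} F {np.round(s['ft_force'],1)} op {s['opening']:.3f}")
    print(f"ry {-dy:.4f} then tx {tx:.3f} ty {-D[2]/10:.3f} tz {tz:.3f}; rows@3.5cm {np.linalg.norm([tx,tz])/3.5:.1f}")
if __name__=="__main__": plan(*map(float,sys.argv[1:5]))
E
python3 go.py 572 23.5 150 -0.038
```

```text
t=0.70 at [ 270.6 -563.4  233.7] rot [-1.5708e+00 -2.0000e-04 -1.1230e+00] F [-0.  -0.1 -0.4] op 1.001
ry -1.0850 then tx 27.884 ty 8.370 tz 59.790; rows@3.5cm 18.8
```

Call:
{"method": "move_arm", "body": {"rows": [{"ry": -0.12},{"ry": -0.12},{"ry": -0.12},{"ry": -0.12},{"ry": -0.12},{"ry": -0.12},{"ry": -0.12},{"ry": -0.12},{"ry": -0.12}]}}

```text
validation failed for argument at $.ro...
```

```bash
python3 go.py 572 23.5 150 -0.038
```

```text
t=0.70 at [ 270.6 -563.4  233.7] rot [-1.5708e+00 -2.0000e-04 -1.1230e+00] F [-0.  -0.1 -0.4] op 1.001
ry -1.0850 then tx 27.884 ty 8.370 tz 59.790; rows@3.5cm 18.8
```

Call:
{"method": "move_arm", "body": {"rows": [{"tx": 0,"ty": 0,"tz": 0,"rx": 0,"ry": -0.12,"rz": 0,"grip": 100},{"tx": 0,"ty": 0,"tz": 0,"rx": 0,"ry": -0.12,"rz": 0,"grip": 100},{"tx": 0,"ty": 0,"tz": 0,"rx": 0,"ry": -0.12,"rz": 0,"grip": 100},{"tx": 0,"ty": 0,"tz": 0,"rx": 0,"ry": -0.12,"rz": 0,"grip": 100},{"tx": 0,"ty": 0,"tz": 0,"rx": 0,"ry": -0.12,"rz": 0,"grip": 100},{"tx": 0,"ty": 0,"tz": 0,"rx": 0,"ry": -0.12,"rz": 0,"grip": 100},{"tx": 0,"ty": 0,"tz": 0,"rx": 0,"ry": -0.12,"rz": 0,"grip": 100},{"tx": 0,"ty": 0,"tz": 0,"rx": 0,"ry": -0.12,"rz": 0,"grip": 100},{"tx": 0,"ty": 0,"tz": 0,"rx": 0,"ry": -0.12,"rz": 0,"grip": 100}]}}

```text
t: 1.45
eef_pos: [270.6, -563.4, 233.7]
tcp_rot: [-1.571, -0.0, -0.037]
ft_force: [0.3, 0.5, -0.5]
opening: 1.001
```

```bash
python3 go.py 572 23.5 150 -0.038
```

```text
t=1.45 at [ 270.6 -563.4  233.7] rot [-1.5709 -0.     -0.0371] F [ 0.3  0.5 -0.5] op 1.001
ry 0.0009 then tx 27.884 ty 8.368 tz 59.791; rows@3.5cm 18.8
```

Call:
{"method": "move_arm", "body": {"rows": [{"tx": 1.4,"ty": 0,"tz": 3.0,"rx": 0,"ry": 0,"rz": 0,"grip": 100},{"tx": 1.4,"ty": 0,"tz": 3.0,"rx": 0,"ry": 0,"rz": 0,"grip": 100},{"tx": 1.4,"ty": 0,"tz": 3.0,"rx": 0,"ry": 0,"rz": 0,"grip": 100},{"tx": 1.4,"ty": 0,"tz": 3.0,"rx": 0,"ry": 0,"rz": 0,"grip": 100},{"tx": 1.4,"ty": 0,"tz": 3.0,"rx": 0,"ry": 0,"rz": 0,"grip": 100},{"tx": 1.4,"ty": 0,"tz": 3.0,"rx": 0,"ry": 0,"rz": 0,"grip": 100},{"tx": 1.4,"ty": 0,"tz": 3.0,"rx": 0,"ry": 0,"rz": 0,"grip": 100},{"tx": 1.4,"ty": 0,"tz": 3.0,"rx": 0,"ry": 0,"rz": 0,"grip": 100},{"tx": 1.4,"ty": 0,"tz": 3.0,"rx": 0,"ry": 0,"rz": 0,"grip": 100},{"tx": 1.4,"ty": 0,"tz": 3.0,"rx": 0,"ry": 0,"rz": 0,"grip": 100}]}}

```text
t: 2.28
eef_pos: [423.9, -268.2, 233.8]
tcp_rot: [-1.571, -0.0, -0.043]
ft_force: [1.1, -0.5, 0.5]
opening: 1.0
```

Call:
{"method": "move_arm", "body": {"rows": [{"tx": 1.4,"ty": 0.5,"tz": 3.0,"rx": 0,"ry": 0,"rz": 0,"grip": 100},{"tx": 1.4,"ty": 0.5,"tz": 3.0,"rx": 0,"ry": 0,"rz": 0,"grip": 100},{"tx": 1.4,"ty": 0.5,"tz": 3.0,"rx": 0,"ry": 0,"rz": 0,"grip": 100},{"tx": 1.4,"ty": 0.5,"tz": 3.0,"rx": 0,"ry": 0,"rz": 0,"grip": 100},{"tx": 1.4,"ty": 0.5,"tz": 3.0,"rx": 0,"ry": 0,"rz": 0,"grip": 100},{"tx": 1.4,"ty": 0.5,"tz": 3.0,"rx": 0,"ry": 0,"rz": 0,"grip": 100},{"tx": 1.4,"ty": 0.5,"tz": 3.0,"rx": 0,"ry": 0,"rz": 0,"grip": 100},{"tx": 1.4,"ty": 0.5,"tz": 3.0,"rx": 0,"ry": 0,"rz": 0,"grip": 100},{"tx": 1.4,"ty": 0.5,"tz": 3.0,"rx": 0,"ry": 0,"rz": 0,"grip": 100},{"tx": 1.4,"ty": 0.5,"tz": 3.0,"rx": 0,"ry": 0,"rz": 0,"grip": 100}]}}

```text
t: 3.12
eef_pos: [576.8, 25.7, 183.5]
tcp_rot: [-1.571, -0.0, -0.043]
ft_force: [0.3, 0.3, 0.0]
opening: 0.999
```

```bash
python3 go.py 572 23.5 82 -0.038
```

```text
t=3.12 at [576.8  25.7 183.5] rot [-1.5709e+00 -3.0000e-04 -4.2900e-02] F [0.3 0.3 0. ] op 0.999
ry -0.0049 then tx -0.468 ty 10.149 tz -0.237; rows@3.5cm 0.1
```

Call:
{"method": "move_arm", "body": {"rows": [{"tx": -0.2,"ty": 2.0,"tz": -0.1,"rx": 0,"ry": -0.005,"rz": 0,"grip": 60},{"tx": -0.2,"ty": 2.0,"tz": -0.1,"rx": 0,"ry": 0,"rz": 0,"grip": 60},{"tx": -0.1,"ty": 2.0,"tz": 0,"rx": 0,"ry": 0,"rz": 0,"grip": 60},{"tx": 0,"ty": 2.0,"tz": 0,"rx": 0,"ry": 0,"rz": 0,"grip": 60},{"tx": 0,"ty": 1.5,"tz": 0,"rx": 0,"ry": 0,"rz": 0,"grip": 60},{"tx": 0,"ty": 0.6,"tz": 0,"rx": 0,"ry": 0,"rz": 0,"grip": 60},{"tx": 0,"ty": 0,"tz": 0,"rx": 0,"ry": 0,"rz": 0,"grip": 60}]}}

```text
t: 3.7
eef_pos: [570.6, 22.2, 81.5]
tcp_rot: [-1.571, 0.002, -0.038]
ft_force: [-0.6, -0.3, 0.0]
opening: 0.616
```

```bash
python3 - <<'E'
from h import *
o=grab(1)
crop("s",o['scene'][0],190,120,315,262,4,"pics/k1.png")
crop("t",o['top'][0],215,110,330,240,4,"pics/k2.png")
a=cv2.imread("pics/k1.png");b=cv2.imread("pics/k2.png");h=max(a.shape[0],b.shape[0])
f=lambda i:cv2.copyMakeBorder(i,0,h-i.shape[0],0,0,0)
cv2.imwrite("pics/k3.png",cv2.resize(np.hstack([f(a),f(b)]),None,fx=.8,fy=.8))
E
```

```text
(no output)
```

View pics/k3.png

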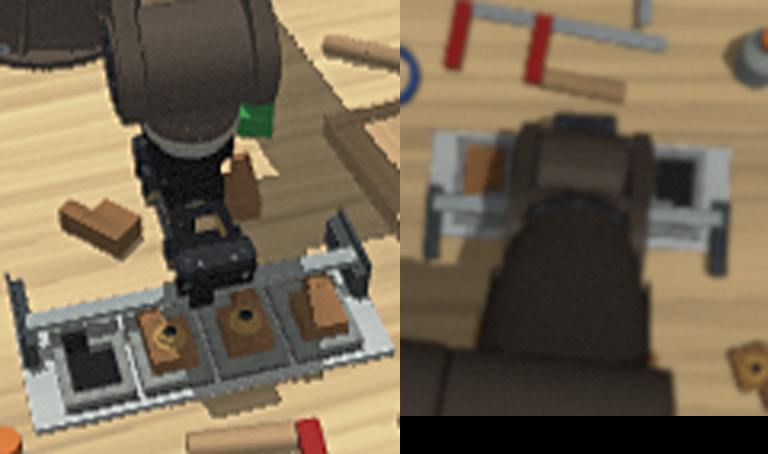

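Call:
{"method": "move_arm", "body": {"rows": [{"tx": 0,"ty": 0,"tz": 0,"rx": 0,"ry": 0,"rz": 0,"grip": 0},{"tx": 0,"ty": 0,"tz": 0,"rx": 0,"ry": 0,"rz": 0,"grip": 0},{"tx": 0,"ty": 0,"tz": 0,"rx": 0,"ry": 0,"rz": 0,"grip": 0},{"tx": 0,"ty": 0,"tz": 0,"rx": 0,"ry": 0,"rz": 0,"grip": 0},{"tx": 0,"ty": 0,"tz": 0,"rx": 0,"ry": 0,"rz": 0,"grip": 0},{"tx": 0,"ty": 0,"tz": 0,"rx": 0,"ry": 0,"rz": 0,"grip": 0}]}}

```text
t: 4.3
eef_pos: [571.2, 22.2, 82.8]
tcp_rot: [-1.571, -0.0, -0.038]
ft_force: [-1.6, 0.1, 1.6]
opening: 0.247
```

```bash
python3 - <<'E'
from h import *
print(env.state())
o=grab(3,("scene",)); P=flat("scene",o["scene"][1])
b=reg(P,480,700,-110,160,50,62); b=b[(b[:,1]<-20)|(b[:,1]>75)]
l=cv2.fitLine(b[:,:2].astype(np.float32),cv2.DIST_HUBER,0,.01,.01).ravel(); print("bar dir",l,"x at y=23.5:",l[2]+(23.5-l[3])*l[0]/l[1])
a=np.load("pics/scene1.npz");P=flat("scene",a['d']);b=reg(P,480,700,-110,160,50,62);b=b[(b[:,1]<-20)|(b[:,1]>75)]
l=cv2.fitLine(b[:,:2].astype(np.float32),cv2.DIST_HUBER,0,.01,.01).ravel(); print("before bar",l,l[2]+(23.5-l[3])*l[0]/l[1])
E
```

```text
{'t': 4.3, 'joints': array([-7.66569046e-02,  6.09511311e-01,  1.83215624e+00, -9.93378087e-05,
        6.99462665e-01, -3.85635896e-02]), 'qvel': array([-0.00032344,  0.00082868, -0.00349503, -0.00061013,  0.0059452 ,
       -0.00049097]), 'tau': array([ 3.53074889e-02, -5.95636010e+01, -1.72529680e+01,  3.94449465e-02,
        1.02314141e-01,  8.69721498e-04]), 'eef_pos': array([571.20159914,  22.20536323,  82.83442158]), 'tcp_rot': array([-1.57087810e+00, -4.59622707e-04, -3.80172989e-02]), 'ft_force': array([-1.5560584 ,  0.14851165,  1.63102894]), 'moment': array([ 0.01752886, -0.01819804, -0.0463814 ]), 'opening': 0.24651343718937815}
bar dir [4.329849e-02 9.990622e-01 5.752979e+02 1.842348e+01] x at y=23.5: 575.51794
before bar [4.0880565e-02 9.9916404e-01 5.7546344e+02 1.7936211e+01] 575.6911
```

Call:
{"method": "move_arm", "body": {"rows": [{"tx": -0.5,"ty": 0,"tz": 0,"rx": 0,"ry": 0,"rz": 0,"grip": 0},{"tx": -0.8,"ty": 0,"tz": 0,"rx": 0,"ry": 0,"rz": 0,"grip": 0},{"tx": -0.8,"ty": 0,"tz": 0,"rx": 0,"ry": 0,"rz": 0,"grip": 0},{"tx": -0.8,"ty": 0,"tz": 0,"rx": 0,"ry": 0,"rz": 0,"grip": 0},{"tx": -0.6,"ty": 0,"tz": 0,"rx": 0,"ry": 0,"rz": 0,"grip": 0},{"tx": -0.2,"ty": 0,"tz": 0,"rx": 0,"ry": 0,"rz": 0,"grip": 0},{"tx": 0,"ty": 0,"tz": 0,"rx": 0,"ry": 0,"rz": 0,"grip": 0}]}}

```text
t: 5.03
eef_pos: [533.1, 23.7, 82.8]
tcp_rot: [-1.571, 0.001, -0.038]
ft_force: [-2.0, 1.4, 7.1]
opening: 0.243
```

Call:
{"method": "move_arm", "body": {"rows": [{"tx": -0.15,"ty": 0,"tz": 0,"rx": 0,"ry": 0,"rz": 0,"grip": 0},{"tx": -0.15,"ty": 0,"tz": 0,"rx": 0,"ry": 0,"rz": 0,"grip": 0},{"tx": 0,"ty": 0,"tz": 0,"rx": 0,"ry": 0,"rz": 0,"grip": 0}]}}

```text
t: 5.28
eef_pos: [531.1, 23.8, 82.8]
tcp_rot: [-1.571, -0.0, -0.038]
ft_force: [0.2, 1.8, 7.9]
opening: 0.245
```

Call:
{"method": "move_arm", "body": {"rows": [{"tx": -0.15,"ty": 0,"tz": 0,"rx": 0,"ry": 0,"rz": 0,"grip": 0},{"tx": 0,"ty": 0,"tz": 0,"rx": 0,"ry": 0,"rz": 0,"grip": 0}]}}

```text
t: 5.45
eef_pos: [529.6, 23.8, 82.8]
tcp_rot: [-1.571, -0.0, -0.038]
ft_force: [1.2, 2.0, 6.2]
opening: 0.247
```

Call:
{"method": "move_arm", "body": {"rows": [{"tx": -0.15,"ty": 0,"tz": 0,"rx": 0,"ry": 0,"rz": 0,"grip": 0},{"tx": -0.15,"ty": 0,"tz": 0,"rx": 0,"ry": 0,"rz": 0,"grip": 0},{"tx": 0,"ty": 0,"tz": 0,"rx": 0,"ry": 0,"rz": 0,"grip": 0}]}}

```text
t: 5.7
eef_pos: [527.5, 23.9, 82.8]
tcp_rot: [-1.571, -0.002, -0.038]
ft_force: [4.8, 2.0, 3.5]
opening: 0.244
```

Call:
{"method": "move_arm", "body": {"rows": [{"tx": -0.1,"ty": 0,"tz": 0,"rx": 0,"ry": 0,"rz": 0,"grip": 0},{"tx": 0,"ty": 0,"tz": 0,"rx": 0,"ry": 0,"rz": 0,"grip": 0}]}}

```text
t: 5.87
eef_pos: [527.4, 23.9, 82.8]
tcp_rot: [-1.571, -0.004, -0.038]
ft_force: [9.9, 1.5, -0.7]
opening: 0.249
```

Call:
{"method": "move_arm", "body": {"rows": [{"tx": -0.1,"ty": 0,"tz": 0,"rx": 0,"ry": 0,"rz": 0,"grip": 0},{"tx": 0,"ty": 0,"tz": 0,"rx": 0,"ry": 0,"rz": 0,"grip": 0}]}}

```text
t: 6.03
eef_pos: [527.4, 23.9, 82.8]
tcp_rot: [-1.571, -0.006, -0.038]
ft_force: [15.2, 3.7, -3.5]
opening: 0.248
```

Call:
{"method": "move_arm", "body": {"rows": [{"tx": 0.2,"ty": 0,"tz": 0,"rx": 0,"ry": 0,"rz": 0,"grip": 0},{"tx": 0,"ty": 0,"tz": 0,"rx": 0,"ry": 0,"rz": 0,"grip": 60},{"tx": 0,"ty": 0,"tz": 0,"rx": 0,"ry": 0,"rz": 0,"grip": 60},{"tx": 0,"ty": 0,"tz": 0,"rx": 0,"ry": 0,"rz": 0,"grip": 60},{"tx": 0,"ty": -2,"tz": 0,"rx": 0,"ry": 0,"rz": 0,"grip": 60},{"tx": 0,"ty": -3,"tz": 0,"rx": 0,"ry": 0,"rz": 0,"grip": 60},{"tx": 0,"ty": -3,"tz": -3,"rx": 0,"ry": 0,"rz": 0,"grip": 60},{"tx": 0,"ty": -2,"tz": -4,"rx": 0,"ry": 0,"rz": 0,"grip": 60},{"tx": 0,"ty": 0,"tz": -4,"rx": 0,"ry": 0,"rz": 0,"grip": 60},{"tx": 0,"ty": 0,"tz": -4,"rx": 0,"ry": 0,"rz": 0,"grip": 60}]}}

```text
t: 6.87
eef_pos: [520.7, -124.1, 181.9]
tcp_rot: [-1.572, -0.002, -0.037]
ft_force: [1.2, -0.4, 0.0]
opening: 0.598
```

Call:
{"method": "move_arm", "body": {"rows": [{"tx": -1,"ty": 0,"tz": -4,"rx": 0,"ry": 0,"rz": 0,"grip": 60},{"tx": -1,"ty": 0,"tz": -4,"rx": 0,"ry": 0,"rz": 0,"grip": 60},{"tx": -1,"ty": 0,"tz": -4,"rx": 0,"ry": 0,"rz": 0,"grip": 60},{"tx": -1,"ty": 0,"tz": -4,"rx": 0,"ry": 0,"rz": 0,"grip": 60},{"tx": -1,"ty": 0,"tz": -4,"rx": 0,"ry": 0,"rz": 0,"grip": 60},{"tx": -1,"ty": 0,"tz": -4,"rx": 0,"ry": 0,"rz": 0,"grip": 60}]}}

```text
t: 7.37
eef_pos: [450.6, -361.9, 180.4]
tcp_rot: [-1.57, 0.001, -0.038]
ft_force: [1.2, 0.3, -0.6]
opening: 0.599
```

```bash
python3 - <<'E'
from h import *
o=grab(4); np.savez("pics/f2.npz",sp=o['scene'][0],sd=o['scene'][1],tp=o['top'][0],td=o['top'][1])
crop("s",o['scene'][0],95,140,315,262,3.4,"pics/j2s.png")
crop("t",o['top'][0],215,110,400,240,4,"pics/j2t.png")
print(env.state()['t'])
E
```

```text
7.7667
```

View pics/j2s.png

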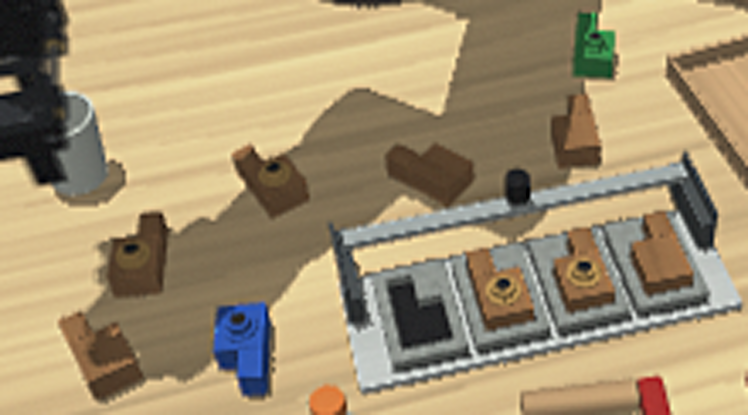

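View pics/j2t.png

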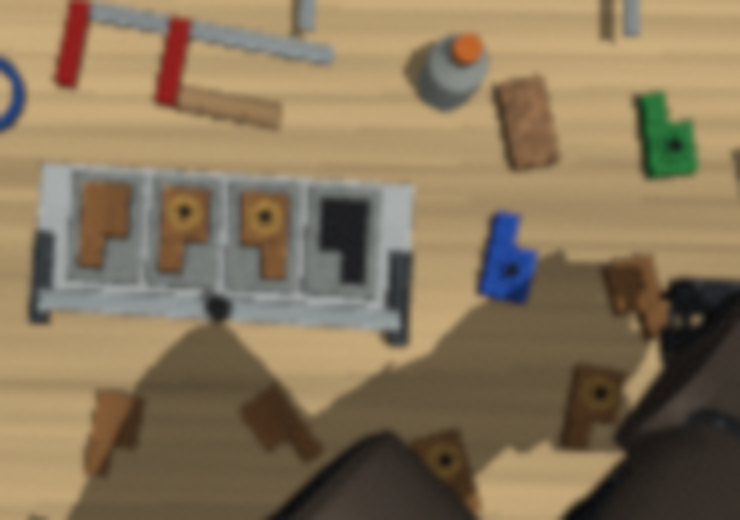

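```bash
cat > meas.py <<'E'
from h import *
# empirical camera->robot offsets (x): scene -4.2, top +1.1
OFF={"scene":np.array([-4.2,0.3,0]),"top":np.array([1.1,0,0])}
def comps(n,d,z0,z1,amin=100,amax=700):
    P=flat(n,d)+OFF[n]; m=((P[...,2]>z0)&(P[...,2]<z1)).astype(np.uint8)
    k,lab,st,ce=cv2.connectedComponentsWithStats(m,connectivity=4)
    return [P[lab==i] for i in range(1,k) if amin<=st[i,4]<=amax]
def rect(X):
    r=cv2.minAreaRect(X[:,:2].astype(np.float32)); return np.round(r[0],1),np.round(sorted(r[1]),1),r[2]
E
python3 - <<'E'
from meas import *
f=np.load("pics/f2.npz")
for n,k in(("scene","sd"),("top","td")):
    for X in comps(n,f[k],20,50,150,700):
        c,w,a=rect(X)
        if 62<w[0]<74 and 90<w[1]<112:print(n,"nest",c,w,round(a,1))
    for X in comps(n,f[k],36,50,60,500):
        if not(540<X[:,0].mean()<700 and -150<X[:,1].mean()<190): continue
        c,w,a=rect(X)
        print(n,"pad",X.mean(0).round(1),w,round(a,1),[np.r_[fitL(X[:,:2],s)[0],np.degrees(fitL(X[:,:2],s)[1])].round(1) for s in(1,-1)])
    P=flat(n,f[k])+OFF[n]
    for y0 in(60,-16):
        b=reg(P,600,660,y0-30,y0+30,49,60); print(n,"bush",b.mean(0).round(1),len(b))
    kb=reg(P,490,570,-20,70,84,100); print(n,"knob",kb.mean(0).round(1))
    fl=reg(P,560,660,-130,-55,8,19.5); 
    print(n,"pocket floor",len(fl), np.r_[fitL(fl[:,:2],-1)[0],np.degrees(fitL(fl[:,:2],-1)[1])].round(1))
    for w in ((14,34),):
        t=reg(P,370,730,190,350,*w); print(n,"tray",rect(t))
E
```

```text
scene nest [604.5 135. ] [ 68.4 104.7] 87.8
scene nest [601.3  60.2] [ 68.5 105.2] 88.2
scene nest [597.9 -14.7] [ 68.1 105.3] 87.5
scene nest [594.7 -89.6] [ 67.9 105.8] 87.8
scene pad [612.9 135.8  42.7] [44.1 81.3] 87.7 [array([622.1, 133.1,  -1.1]), array([622.3, 133.7, -28.1])]
scene pad [610.6  61.1  43.3] [43.3 81.6] 86.7 [array([619.8,  58.3,  -1.6]), array([619.9,  58.9, -28.6])]
scene pad [ 551.4 -141.9   45.1] [16.1 83.6] 84.9 [array([ 561. , -142.6,   11.1]), array([ 561. , -142. ,  -15.9])]
scene pad [607.8 -18.6  43.5] [44.  80.1] 88.0 [array([617.3, -17.2,  23.4]), array([617.2, -16.6,  -3.6])]
scene bush [617.1  58.8  53.5] 35
scene bush [613.9 -16.1  53.3] 39
scene knob [526.7  25.1  89.6]
scene pocket floor 386 [621.6 -93.7  -4.1]
scene tray (array([554.9, 255.5]), array([144.3, 354.6]), 11.367634773254395)
top nest [607.  135.1] [ 67.9 104. ] 87.5
top nest [604.1  60.2] [ 67.9 104.5] 87.8
top nest [601.1 -14.8] [ 67.9 104.5] 87.6
top nest [597.9 -89.8] [ 68. 104.] 87.8
top pad [612.7 136.8  43.2] [43.2 80.6] 84.9 [array([621.8, 133.9,  -2.5]), array([621.9, 134.5, -29.5])]
top pad [607.8  62.8  43.6] [42.9 80.4] 85.3 [array([617. ,  60.1,  -1.2]), array([617.2,  60.7, -28.2])]
top pad [604.6 -17.5  43.7] [43.7 78.5] 87.3 [array([614.1, -15.9,  24.8]), array([613.9, -15.3,  -2.2])]
top pad [ 544.7 -141.2   45.1] [11.4 82.3] 89.8 [array([ 554.2, -141.7,   12.8]), array([ 554.2, -141. ,  -14.1])]
top bush [618.1  59.4  53.6] 24
top bush [615.1 -15.   53.5] 29
top knob [527.5  25.9  90.6]
top pocket floor 261 [619.  -92.8  -1.7]
top tray (array([549.4, 271. ]), array([135.5, 359.2]), 5.142886638641357)
```

```bash
python3 go.py 455.6 -327.5 24 -1.742; python3 - <<'E'
from meas import *
f=np.load("pics/f2.npz")
for n,k in(("scene","sd"),("top","td")):
    P=flat(n,f[k])+OFF[n]
    t=reg(P,370,730,215,352,20,34);
    # keep thin wall pts
    print(n,rect(t),len(t))
    print(cv2.minAreaRect(t[:,:2].astype(np.float32)))
E
```

```text
t=7.77 at [ 452.4 -358.9  180.8] rot [-1.5705e+00  3.0000e-04 -3.6300e-02] F [-0.1 -1.1 -0.6] op 0.601
ry 1.7057 then tx -3.153 ty 15.676 tz -0.218; rows@3.5cm 0.9
scene (array([557.7, 299.5]), array([124.9, 357.6]), 83.64618682861328) 296
((557.6929321289062, 299.534423828125), (124.86760711669922, 357.5910339355469), 83.64618682861328)
top (array([554.9, 298.3]), array([120.1, 360.1]), 84.45411682128906) 200
((554.87939453125, 298.31671142578125), (120.08910369873047, 360.08392333984375), 84.45411682128906)
```

Call:
{"method": "move_arm", "body": {"rows": [{"tx": 0,"ty": 0.5,"tz": 0,"rx": 0,"ry": 0.12,"rz": 0,"grip": 70},{"tx": 0,"ty": 0.5,"tz": 0,"rx": 0,"ry": 0.12,"rz": 0,"grip": 70},{"tx": 0,"ty": 0.5,"tz": 0,"rx": 0,"ry": 0.12,"rz": 0,"grip": 70},{"tx": 0,"ty": 0.5,"tz": 0,"rx": 0,"ry": 0.12,"rz": 0,"grip": 70},{"tx": 0,"ty": 0.5,"tz": 0,"rx": 0,"ry": 0.12,"rz": 0,"grip": 70},{"tx": 0,"ty": 0.5,"tz": 0,"rx": 0,"ry": 0.12,"rz": 0,"grip": 70},{"tx": 0,"ty": 0.5,"tz": 0,"rx": 0,"ry": 0.12,"rz": 0,"grip": 70},{"tx": 0,"ty": 0.5,"tz": 0,"rx": 0,"ry": 0.12,"rz": 0,"grip": 70},{"tx": 0,"ty": 0.5,"tz": 0,"rx": 0,"ry": 0.12,"rz": 0,"grip": 70},{"tx": 0,"ty": 0.5,"tz": 0,"rx": 0,"ry": 0.12,"rz": 0,"grip": 70}]}}

```text
t: 8.6
eef_pos: [452.6, -359.1, 130.7]
tcp_rot: [-1.571, -0.0, -1.242]
ft_force: [0.6, -0.4, 0.7]
opening: 0.699
```

Call:
{"method": "move_arm", "body": {"rows": [{"tx": 0,"ty": 0,"tz": 0,"rx": 0,"ry": 0.12,"rz": 0,"grip": 70},{"tx": 0,"ty": 0,"tz": 0,"rx": 0,"ry": 0.12,"rz": 0,"grip": 70},{"tx": 0,"ty": 0,"tz": 0,"rx": 0,"ry": 0.12,"rz": 0,"grip": 70},{"tx": 0,"ty": 0,"tz": 0,"rx": 0,"ry": 0.12,"rz": 0,"grip": 70},{"tx": -1.5,"ty": 0,"tz": 0,"rx": 0,"ry": 0.026,"rz": 0,"grip": 70},{"tx": -1.6,"ty": 0,"tz": 0,"rx": 0,"ry": 0,"rz": 0,"grip": 70}]}}

```text
t: 9.1
eef_pos: [457.3, -328.5, 130.8]
tcp_rot: [-1.571, -0.0, -1.745]
ft_force: [0.3, -0.4, -1.0]
opening: 0.698
```

```bash
python3 go.py 455.6 -327.5 24 -1.742; python3 - <<'E'
from meas import *
f=np.load("pics/f2.npz")
for n,k in(("scene","sd"),("top","td")):
    for X in comps(n,f[k],15,40,100,900):
        m=X.mean(0)
        if m[1]>200 and 450<m[0]<650: print(n,len(X),cv2.minAreaRect(X[:,:2].astype(np.float32)))
    P=flat(n,f[k])+OFF[n]
    fl=reg(P,400,700,230,335,1,12); m=np.median(fl,0); print(m)
E
```

```text
t=9.10 at [ 457.3 -328.5  130.8] rot [-1.5707e+00 -1.0000e-04 -1.7448e+00] F [ 0.3 -0.4 -1. ] op 0.698
ry -0.0028 then tx -0.070 ty 10.676 tz -0.182; rows@3.5cm 0.1
scene 620 ((496.19781494140625, 324.3787841796875), (325.92864990234375, 121.72288513183594), 3.809502124786377)
scene 117 ((549.8804321289062, 457.5419616699219), (71.8897476196289, 31.45392608642578), 43.19736099243164)
[531.09522721 305.03959262   4.05443492]
top 401 ((499.0439453125, 324.6023864746094), (324.99273681640625, 120.7660903930664), 3.906043529510498)
[525.34120147 299.37812699   3.85767309]
```

Call:
{"method": "move_arm", "body": {"rows": [{"tx": 0,"ty": 3,"tz": -0.1,"rx": 0,"ry": 0,"rz": 0,"grip": 70},{"tx": -0.1,"ty": 3,"tz": -0.1,"rx": 0,"ry": 0,"rz": 0,"grip": 70},{"tx": 0,"ty": 2.5,"tz": 0,"rx": 0,"ry": 0,"rz": 0,"grip": 70},{"tx": 0,"ty": 1.5,"tz": 0,"rx": 0,"ry": 0,"rz": 0,"grip": 70},{"tx": 0,"ty": 0.7,"tz": 0,"rx": 0,"ry": 0,"rz": 0,"grip": 70},{"tx": 0,"ty": 0,"tz": 0,"rx": 0,"ry": 0,"rz": 0,"grip": 0},{"tx": 0,"ty": 0,"tz": 0,"rx": 0,"ry": 0,"rz": 0,"grip": 0},{"tx": 0,"ty": 0,"tz": 0,"rx": 0,"ry": 0,"rz": 0,"grip": 0},{"tx": 0,"ty": 0,"tz": 0,"rx": 0,"ry": 0,"rz": 0,"grip": 0},{"tx": 0,"ty": 0,"tz": 0,"rx": 0,"ry": 0,"rz": 0,"grip": 0}]}}

```text
t: 9.93
eef_pos: [455.6, -328.5, 24.9]
tcp_rot: [-1.569, -0.001, -1.744]
ft_force: [0.5, 1.6, 6.1]
opening: 0.462
```

```bash
python3 go.py 455.6 -327.5 120 -1.742
```

```text
t=9.93 at [ 455.6 -328.5   24.9] rot [-1.5692e+00 -9.0000e-04 -1.7439e+00] F [0.5 1.6 6.1] op 0.462
ry -0.0019 then tx -0.102 ty -9.512 tz -0.013; rows@3.5cm 0.0
```

Call:
{"method": "move_arm", "body": {"rows": [{"tx": 0,"ty": -1.5,"tz": 0,"rx": 0,"ry": 0,"rz": 0,"grip": 0},{"tx": 0,"ty": -2.5,"tz": 0,"rx": 0,"ry": 0,"rz": 0,"grip": 0},{"tx": 0,"ty": -3,"tz": 0,"rx": 0,"ry": -0.12,"rz": 0,"grip": 0},{"tx": 0,"ty": -3,"tz": 0,"rx": 0,"ry": -0.12,"rz": 0,"grip": 0},{"tx": 0,"ty": -3,"tz": 0,"rx": 0,"ry": -0.12,"rz": 0,"grip": 0},{"tx": 0,"ty": 0,"tz": 0,"rx": 0,"ry": -0.12,"rz": 0,"grip": 0},{"tx": 0,"ty": 0,"tz": 0,"rx": 0,"ry": -0.12,"rz": 0,"grip": 0},{"tx": 0,"ty": 0,"tz": 0,"rx": 0,"ry": -0.12,"rz": 0,"grip": 0},{"tx": 0,"ty": 0,"tz": 0,"rx": 0,"ry": -0.12,"rz": 0,"grip": 0},{"tx": 0,"ty": 0,"tz": 0,"rx": 0,"ry": -0.12,"rz": 0,"grip": 0}]}}

```text
t: 10.77
eef_pos: [455.0, -328.3, 154.3]
tcp_rot: [-1.571, -0.001, -0.778]
ft_force: [-1.0, 0.0, -0.9]
opening: 0.461
```

Call:
{"method": "move_arm", "body": {"rows": [{"tx": 0,"ty": 0,"tz": 0,"rx": 0,"ry": -0.12,"rz": 0,"grip": 0},{"tx": 0,"ty": 0,"tz": 0,"rx": 0,"ry": -0.12,"rz": 0,"grip": 0},{"tx": 0,"ty": 0,"tz": 0,"rx": 0,"ry": -0.12,"rz": 0,"grip": 0},{"tx": 0,"ty": 0,"tz": 0,"rx": 0,"ry": -0.12,"rz": 0,"grip": 0},{"tx": 0,"ty": 0,"tz": 0,"rx": 0,"ry": -0.12,"rz": 0,"grip": 0},{"tx": 0,"ty": 0,"tz": 0,"rx": 0,"ry": -0.12,"rz": 0,"grip": 0},{"tx": 0,"ty": 0,"tz": 0,"rx": 0,"ry": -0.12,"rz": 0,"grip": 0}]}}

```text
t: 11.35
eef_pos: [455.0, -328.3, 154.2]
tcp_rot: [-1.571, -0.0, 0.062]
ft_force: [-0.4, 0.3, -1.0]
opening: 0.461
```

```bash
python3 go.py 609 343 30 0.067
```

```text
t=11.35 at [ 455.  -328.3  154.2] rot [-1.5713e+00 -4.0000e-04  6.1900e-02] F [-0.4  0.3 -1. ] op 0.461
ry -0.0051 then tx 19.858 ty 12.420 tz 65.951; rows@3.5cm 19.7
```

Call:
{"method": "move_arm", "body": {"rows": [{"tx": 1,"ty": 0,"tz": 3.3,"rx": 0,"ry": -0.005,"rz": 0,"grip": 0},{"tx": 1,"ty": 0,"tz": 3.3,"rx": 0,"ry": 0,"rz": 0,"grip": 0},{"tx": 1,"ty": 0,"tz": 3.3,"rx": 0,"ry": 0,"rz": 0,"grip": 0},{"tx": 1,"ty": 0,"tz": 3.3,"rx": 0,"ry": 0,"rz": 0,"grip": 0},{"tx": 1,"ty": 0,"tz": 3.3,"rx": 0,"ry": 0,"rz": 0,"grip": 0},{"tx": 1,"ty": 0,"tz": 3.3,"rx": 0,"ry": 0,"rz": 0,"grip": 0},{"tx": 1,"ty": 0,"tz": 3.3,"rx": 0,"ry": 0,"rz": 0,"grip": 0},{"tx": 1,"ty": 0,"tz": 3.3,"rx": 0,"ry": 0,"rz": 0,"grip": 0},{"tx": 1,"ty": 0,"tz": 3.3,"rx": 0,"ry": 0,"rz": 0,"grip": 0},{"tx": 1,"ty": 0,"tz": 3.3,"rx": 0,"ry": 0,"rz": 0,"grip": 0}]}}

```text
t: 12.18
eef_pos: [535.1, 8.8, 154.3]
tcp_rot: [-1.571, -0.001, 0.061]
ft_force: [0.2, -0.1, -0.6]
opening: 0.46
```

Call:
{"method": "move_arm", "body": {"rows": [{"tx": 1,"ty": 0,"tz": 3.3,"rx": 0,"ry": 0,"rz": 0,"grip": 0},{"tx": 1,"ty": 0,"tz": 3.3,"rx": 0,"ry": 0,"rz": 0,"grip": 0},{"tx": 1,"ty": 0,"tz": 3.3,"rx": 0,"ry": 0,"rz": 0,"grip": 0},{"tx": 1,"ty": 0,"tz": 3.3,"rx": 0,"ry": 0,"rz": 0,"grip": 0},{"tx": 1,"ty": 0,"tz": 3.3,"rx": 0,"ry": 0,"rz": 0,"grip": 0},{"tx": 1,"ty": 0,"tz": 3.3,"rx": 0,"ry": 0,"rz": 0,"grip": 0},{"tx": 1,"ty": 0,"tz": 3.3,"rx": 0,"ry": 0,"rz": 0,"grip": 0},{"tx": 1,"ty": 0,"tz": 3.3,"rx": 0,"ry": 0,"rz": 0,"grip": 0},{"tx": 1,"ty": 0,"tz": 3.3,"rx": 0,"ry": 0,"rz": 0,"grip": 0},{"tx": 1,"ty": 0,"tz": 3.3,"rx": 0,"ry": 0,"rz": 0,"grip": 0}]}}

```text
t: 13.02
eef_pos: [614.7, 344.3, 154.2]
tcp_rot: [-1.571, -0.0, 0.061]
ft_force: [0.4, -0.7, -0.5]
opening: 0.465
```

```bash
python3 go.py 609 343 30 0.067
```

```text
t=13.02 at [614.7 344.3 154.2] rot [-1.5708e+00 -4.0000e-04  6.1100e-02] F [ 0.4 -0.7 -0.5] op 0.465
ry -0.0059 then tx -0.577 ty 12.420 tz -0.087; rows@3.5cm 0.2
```

Call:
{"method": "move_arm", "body": {"rows": [{"tx": -0.3,"ty": 3,"tz": -0.1,"rx": 0,"ry": 0,"rz": 0,"grip": 0},{"tx": -0.3,"ty": 3,"tz": 0,"rx": 0,"ry": 0,"rz": 0,"grip": 0},{"tx": 0,"ty": 3,"tz": 0,"rx": 0,"ry": 0,"rz": 0,"grip": 0},{"tx": 0,"ty": 2,"tz": 0,"rx": 0,"ry": 0,"rz": 0,"grip": 0},{"tx": 0,"ty": 1,"tz": 0,"rx": 0,"ry": 0,"rz": 0,"grip": 0},{"tx": 0,"ty": 0.35,"tz": 0,"rx": 0,"ry": 0,"rz": 0,"grip": 0},{"tx": 0,"ty": 0,"tz": 0,"rx": 0,"ry": 0,"rz": 0,"grip": 0}]}}

```text
t: 13.6
eef_pos: [608.8, 341.1, 30.7]
tcp_rot: [-1.571, 0.0, 0.061]
ft_force: [0.3, -0.2, -0.6]
opening: 0.462
```

```bash
python3 go.py 609 343 30 0.067
```

```text
t=13.60 at [608.8 341.1  30.7] rot [-1.571e+00  2.000e-04  6.090e-02] F [ 0.3 -0.2 -0.6] op 0.462
ry -0.0061 then tx 0.034 ty 0.070 tz 0.187; rows@3.5cm 0.1
```

Call:
{"method": "move_arm", "body": {"rows": [{"tx": 0,"ty": 0.05,"tz": 0,"rx": 0,"ry": 0,"rz": 0,"grip": 58},{"tx": 0,"ty": 0,"tz": 0,"rx": 0,"ry": 0,"rz": 0,"grip": 58},{"tx": 0,"ty": 0,"tz": 0,"rx": 0,"ry": 0,"rz": 0,"grip": 58},{"tx": 0,"ty": -2,"tz": 0,"rx": 0,"ry": 0,"rz": 0,"grip": 58},{"tx": 0,"ty": -4,"tz": 0,"rx": 0,"ry": 0,"rz": 0,"grip": 70},{"tx": 0,"ty": -4,"tz": 0,"rx": 0,"ry": 0,"rz": 0,"grip": 70},{"tx": 0,"ty": -3,"tz": -4,"rx": 0,"ry": 0,"rz": 0,"grip": 70},{"tx": 0,"ty": 0,"tz": -4,"rx": 0,"ry": 0,"rz": 0,"grip": 70},{"tx": 0,"ty": 0,"tz": -4,"rx": 0,"ry": 0,"rz": 0,"grip": 70},{"tx": 0,"ty": 0,"tz": -4,"rx": 0,"ry": 0,"rz": 0,"grip": 70}]}}

```text
t: 14.43
eef_pos: [618.1, 186.8, 156.0]
tcp_rot: [-1.571, -0.002, 0.062]
ft_force: [0.1, 0.1, -0.3]
opening: 0.7
```

Call:
{"method": "move_arm", "body": {"rows": [{"tx": -1,"ty": 0,"tz": -4,"rx": 0,"ry": 0,"rz": 0,"grip": 70},{"tx": -1,"ty": 0,"tz": -4,"rx": 0,"ry": 0,"rz": 0,"grip": 70},{"tx": -1,"ty": 0,"tz": -4,"rx": 0,"ry": 0,"rz": 0,"grip": 70},{"tx": -1,"ty": 0,"tz": -4,"rx": 0,"ry": 0,"rz": 0,"grip": 70},{"tx": -1,"ty": 0,"tz": -4,"rx": 0,"ry": 0,"rz": 0,"grip": 70},{"tx": -1,"ty": 0,"tz": -3,"rx": 0,"ry": 0,"rz": 0,"grip": 70},{"tx": -1,"ty": 0,"tz": -3,"rx": 0,"ry": 0,"rz": 0,"grip": 70}]}}

```text
t: 15.02
eef_pos: [563.6, -77.6, 155.4]
tcp_rot: [-1.571, -0.001, 0.06]
ft_force: [0.6, 0.1, -0.2]
opening: 0.698
```

```bash
cat >> meas.py <<'E'
def padlist(o,zlo=25,zhi=48,verbose=True):
    for n in o:
        p,d=o[n]; P=flat(n,d)+OFF[n]; hsv=cv2.cvtColor(p,cv2.COLOR_BGR2HSV)
        m=((P[...,2]>zlo)&(P[...,2]<zhi)).astype(np.uint8); k,lab,st,ce=cv2.connectedComponentsWithStats(m,connectivity=4)
        for i in range(1,k):
            if not 110<=st[i,4]<=400: continue
            X=P[lab==i]; c,w,a=rect(X)
            if not(36<w[0]<50 and 70<w[1]<88): continue
            h=np.median(hsv[lab==i],0); r=[fitL(X[:,:2],s) for s in(1,-1)]
            print(n,"hue",int(h[0]),w,"zmed %.1f zmax %.1f"%(np.median(X[:,2]),np.percentile(X[:,2],95)),"P",np.round(r[0][0],1),round(np.degrees(r[0][1]),1),"S",np.round(r[1][0],1),round(np.degrees(r[1][1]),1))
E
python3 - <<'E'
from meas import *
o=grab(4)
print(env.state()['t'])
padlist(o,29)
for n in o:
    P=flat(n,o[n][1])+OFF[n]; b=reg(P,580,650,320,380,40,55); print(n,"bush in tray",b.mean(0).round(1),len(b))
cv2.imwrite("pics/a3.png",cv2.resize(o['scene'][0],(800,600)))
E
```

```text
15.4167
scene hue 15 [43.1 78.7] zmed 30.5 zmax 40.4 P [ 396.4 -185.5] 44.5 S [ 396.1 -184.9] 17.5
scene hue 15 [46.2 79.5] zmed 34.3 zmax 44.4 P [609.4 340.9] 89.0 S [608.8 341. ] 62.0
scene hue 14 [44.5 80.4] zmed 43.2 zmax 44.6 P [623.7 132.7] 0.9 S [623.9 133.3] -26.1
scene hue 15 [44.  82.6] zmed 43.3 zmax 46.0 P [621.7  57.8] -0.1 S [621.9  58.4] -27.1
scene hue 15 [44.  80.9] zmed 43.4 zmax 46.0 P [618.8 -17.4] 24.0 S [618.7 -16.8] -3.0
scene hue 111 [41.6 79.5] zmed 30.6 zmax 40.1 P [ 570.5 -244.2] -165.6 S [ 570.5 -244.9] 167.4
scene hue 14 [43.4 81. ] zmed 30.2 zmax 31.6 P [ 560.3 -363.9] 42.6 S [ 560.  -363.4] 15.6
scene hue 66 [43.8 79.1] zmed 30.7 zmax 40.6 P [ 690.7 -397. ] -145.8 S [ 690.9 -397.6] -172.8
top hue 66 [43.3 80.1] zmed 31.4 zmax 41.6 P [ 690.7 -397.9] -145.4 S [ 690.9 -398.5] -172.3
top hue 14 [46.  78.7] zmed 43.1 zmax 46.1 P [621.8 133.8] -2.0 S [622.  134.4] -29.0
top hue 15 [44.9 84.8] zmed 43.4 zmax 46.2 P [617.   59.8] -1.1 S [617.1  60.4] -28.0
top hue 15 [42.1 80.5] zmed 34.6 zmax 45.2 P [608.2 342.2] 93.5 S [607.6 342.4] 66.5
scene bush in tray [607.4 342.6  43.9] 28
top bush in tray [608.2 342.8  44.1] 27
```

View pics/a3.png

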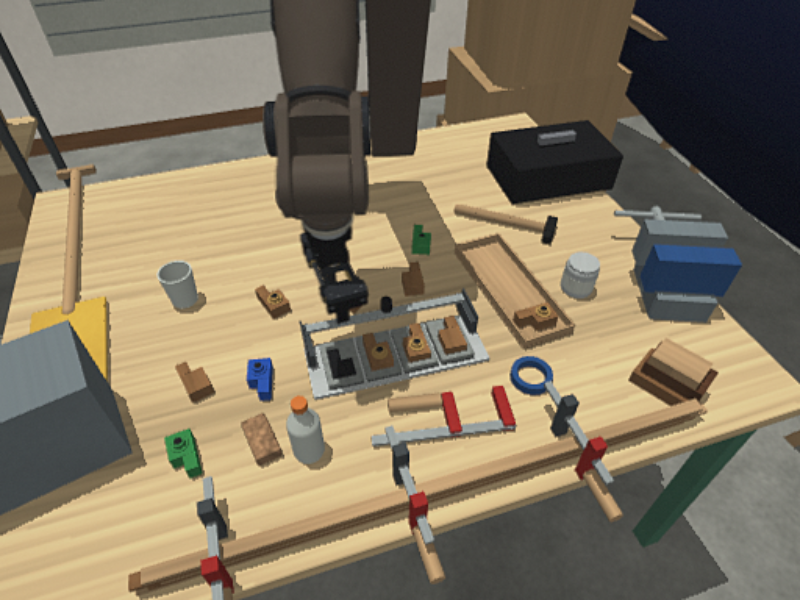

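```bash
python3 go.py 391.4 -186.4 24 -1.26
```

```text
t=15.42 at [564.4 -74.5 154.9] rot [-1.5709e+00 -3.0000e-04  6.2500e-02] F [ 0.8 -0.2 -0. ] op 0.700
ry 1.3225 then tx 5.360 ty 13.086 tz -19.891; rows@3.5cm 5.9
```

Call:
{"method": "move_arm", "body": {"rows": [{"tx": 0,"ty": 0,"tz": 0,"rx": 0,"ry": 0.12,"rz": 0,"grip": 70},{"tx": 0,"ty": 0,"tz": 0,"rx": 0,"ry": 0.12,"rz": 0,"grip": 70},{"tx": 0,"ty": 0,"tz": 0,"rx": 0,"ry": 0.12,"rz": 0,"grip": 70},{"tx": 0,"ty": 0,"tz": 0,"rx": 0,"ry": 0.12,"rz": 0,"grip": 70},{"tx": 0,"ty": 0,"tz": 0,"rx": 0,"ry": 0.12,"rz": 0,"grip": 70},{"tx": 0,"ty": 0,"tz": 0,"rx": 0,"ry": 0.12,"rz": 0,"grip": 70},{"tx": 0,"ty": 0,"tz": 0,"rx": 0,"ry": 0.12,"rz": 0,"grip": 70},{"tx": 0,"ty": 0,"tz": 0,"rx": 0,"ry": 0.12,"rz": 0,"grip": 70},{"tx": 0,"ty": 0,"tz": 0,"rx": 0,"ry": 0.12,"rz": 0,"grip": 70},{"tx": 0,"ty": 0,"tz": 0,"rx": 0,"ry": 0.12,"rz": 0,"grip": 70}]}}

```text
t: 16.25
eef_pos: [564.3, -74.5, 154.7]
tcp_rot: [-1.571, -0.0, -1.143]
ft_force: [-0.1, 0.8, 0.9]
opening: 0.7
```

Call:
{"method": "move_arm", "body": {"rows": [{"tx": 0,"ty": 0,"tz": 0,"rx": 0,"ry": 0.12,"rz": 0,"grip": 70},{"tx": 0.9,"ty": 0.6,"tz": -3.3,"rx": 0,"ry": 0,"rz": 0,"grip": 70},{"tx": 0.9,"ty": 1,"tz": -3.3,"rx": 0,"ry": 0,"rz": 0,"grip": 70},{"tx": 0.9,"ty": 1,"tz": -3.3,"rx": 0,"ry": 0,"rz": 0,"grip": 70},{"tx": 0.9,"ty": 1,"tz": -3.3,"rx": 0,"ry": 0,"rz": 0,"grip": 70},{"tx": 0.9,"ty": 1,"tz": -3.3,"rx": 0,"ry": 0,"rz": 0,"grip": 70},{"tx": 0.8,"ty": 1,"tz": -3.3,"rx": 0,"ry": 0,"rz": 0,"grip": 70},{"tx": 0,"ty": 0,"tz": 0,"rx": 0,"ry": 0,"rz": 0,"grip": 70}]}}

```text
t: 16.92
eef_pos: [388.1, -187.2, 97.5]
tcp_rot: [-1.573, 0.003, -1.26]
ft_force: [1.7, -0.2, 0.0]
opening: 0.702
```

```bash
python3 go.py 391.4 -186.4 24 -1.26
```

```text
t=16.92 at [ 388.1 -187.2   97.5] rot [-1.5735  0.0029 -1.2603] F [ 1.7 -0.2  0. ] op 0.702
ry -0.0003 then tx 0.027 ty 7.348 tz 0.341; rows@3.5cm 0.1
```

Call:
{"method": "move_arm", "body": {"rows": [{"tx": 0,"ty": 2.5,"tz": 0,"rx": 0,"ry": 0,"rz": 0,"grip": 70},{"tx": 0,"ty": 1.5,"tz": 0,"rx": 0,"ry": 0,"rz": 0,"grip": 70},{"tx": 0,"ty": 0,"tz": 0,"rx": 0,"ry": 0,"rz": 0,"grip": 70},{"tx": 0,"ty": 0,"tz": 0,"rx": 0,"ry": 0,"rz": 0,"grip": 70}]}}

```text
t: 17.25
eef_pos: [392.3, -186.2, 58.6]
tcp_rot: [-1.572, 0.001, -1.258]
ft_force: [0.0, 0.7, 0.2]
opening: 0.702
```

```bash
python3 go.py 391.4 -186.4 24 -1.26
```

```text
t=17.25 at [ 392.3 -186.2   58.6] rot [-1.5716e+00  1.0000e-03 -1.2578e+00] F [0.  0.7 0.2] op 0.702
ry 0.0022 then tx -0.005 ty 3.459 tz -0.092; rows@3.5cm 0.0
```

Call:
{"method": "move_arm", "body": {"rows": [{"tx": 0,"ty": 1.5,"tz": -0.1,"rx": 0,"ry": 0,"rz": 0,"grip": 70},{"tx": 0,"ty": 1.4,"tz": 0,"rx": 0,"ry": 0,"rz": 0,"grip": 70},{"tx": 0,"ty": 0.5,"tz": 0,"rx": 0,"ry": 0,"rz": 0,"grip": 70},{"tx": 0,"ty": 0,"tz": 0,"rx": 0,"ry": 0,"rz": 0,"grip": 0},{"tx": 0,"ty": 0,"tz": 0,"rx": 0,"ry": 0,"rz": 0,"grip": 0},{"tx": 0,"ty": 0,"tz": 0,"rx": 0,"ry": 0,"rz": 0,"grip": 0},{"tx": 0,"ty": 0,"tz": 0,"rx": 0,"ry": 0,"rz": 0,"grip": 0},{"tx": 0,"ty": 0,"tz": 0,"rx": 0,"ry": 0,"rz": 0,"grip": 0},{"tx": 0,"ty": 0,"tz": 0,"rx": 0,"ry": 0,"rz": 0,"grip": 0}]}}

```text
t: 18.0
eef_pos: [391.3, -187.2, 25.4]
tcp_rot: [-1.57, -0.001, -1.259]
ft_force: [1.1, 2.1, 8.2]
opening: 0.465
```

Call:
{"method": "move_arm", "body": {"rows": [{"tx": 0,"ty": -2,"tz": 0,"rx": 0,"ry": 0,"rz": 0,"grip": 0},{"tx": 0,"ty": -3,"tz": 0,"rx": 0,"ry": -0.12,"rz": 0,"grip": 0},{"tx": 0,"ty": -3,"tz": 0,"rx": 0,"ry": -0.12,"rz": 0,"grip": 0},{"tx": 0,"ty": -3,"tz": 0,"rx": 0,"ry": -0.12,"rz": 0,"grip": 0},{"tx": 0,"ty": -2,"tz": 0,"rx": 0,"ry": -0.12,"rz": 0,"grip": 0},{"tx": 0,"ty": 0,"tz": 0,"rx": 0,"ry": -0.12,"rz": 0,"grip": 0},{"tx": 0,"ty": 0,"tz": 0,"rx": 0,"ry": -0.12,"rz": 0,"grip": 0},{"tx": 0,"ty": 0,"tz": 0,"rx": 0,"ry": -0.12,"rz": 0,"grip": 0},{"tx": 0,"ty": 0,"tz": 0,"rx": 0,"ry": -0.12,"rz": 0,"grip": 0},{"tx": 0,"ty": 0,"tz": 0,"rx": 0,"ry": -0.12,"rz": 0,"grip": 0}]}}

```text
t: 18.83
eef_pos: [390.8, -187.0, 155.1]
tcp_rot: [-1.571, -0.0, -0.173]
ft_force: [-0.0, -0.7, -0.3]
opening: 0.461
```

Call:
{"method": "move_arm", "body": {"rows": [{"tx": 0,"ty": 0,"tz": 0,"rx": 0,"ry": -0.12,"rz": 0,"grip": 0},{"tx": 0,"ty": 0,"tz": 0,"rx": 0,"ry": -0.12,"rz": 0,"grip": 0},{"tx": 0,"ty": 0,"tz": 0,"rx": 0,"ry": -0.006,"rz": 0,"grip": 0}]}}

```text
t: 19.08
eef_pos: [390.8, -187.0, 155.0]
tcp_rot: [-1.571, -0.0, 0.072]
ft_force: [-0.5, -1.4, -1.0]
opening: 0.464
```

```bash
python3 go.py 534.2 338 30 0.067
```

```text
t=19.08 at [ 390.8 -187.   155. ] rot [-1.571e+00 -1.000e-04  7.240e-02] F [-0.5 -1.4 -1. ] op 0.464
ry 0.0054 then tx 17.824 ty 12.498 tz 51.425; rows@3.5cm 15.6
```

Call:
{"method": "move_arm", "body": {"rows": [{"tx": 1.1,"ty": 0,"tz": 3.2,"rx": 0,"ry": 0.005,"rz": 0,"grip": 0},{"tx": 1.1,"ty": 0,"tz": 3.2,"rx": 0,"ry": 0,"rz": 0,"grip": 0},{"tx": 1.1,"ty": 0,"tz": 3.2,"rx": 0,"ry": 0,"rz": 0,"grip": 0},{"tx": 1.1,"ty": 0,"tz": 3.2,"rx": 0,"ry": 0,"rz": 0,"grip": 0},{"tx": 1.1,"ty": 0,"tz": 3.2,"rx": 0,"ry": 0,"rz": 0,"grip": 0},{"tx": 1.1,"ty": 0,"tz": 3.2,"rx": 0,"ry": 0,"rz": 0,"grip": 0},{"tx": 1.1,"ty": 0,"tz": 3.2,"rx": 0,"ry": 0,"rz": 0,"grip": 0},{"tx": 1.1,"ty": 0,"tz": 3.2,"rx": 0,"ry": 0,"rz": 0,"grip": 0},{"tx": 1.1,"ty": 0,"tz": 3.2,"rx": 0,"ry": 0,"rz": 0,"grip": 0},{"tx": 1.1,"ty": 0,"tz": 3.2,"rx": 0,"ry": 0,"rz": 0,"grip": 0}]}}

```text
t: 19.92
eef_pos: [480.8, 141.0, 154.9]
tcp_rot: [-1.571, -0.0, 0.058]
ft_force: [1.2, -0.9, -0.8]
opening: 0.461
```

Call:
{"method": "move_arm", "body": {"rows": [{"tx": 1.1,"ty": 0,"tz": 3.2,"rx": 0,"ry": 0,"rz": 0,"grip": 0},{"tx": 1.1,"ty": 0,"tz": 3.2,"rx": 0,"ry": 0,"rz": 0,"grip": 0},{"tx": 1.1,"ty": 0,"tz": 3.2,"rx": 0,"ry": 0,"rz": 0,"grip": 0},{"tx": 1.1,"ty": 0,"tz": 3.2,"rx": 0,"ry": 0,"rz": 0,"grip": 0},{"tx": 1.1,"ty": 0,"tz": 3.2,"rx": 0,"ry": 0,"rz": 0,"grip": 0},{"tx": 1.3,"ty": 0,"tz": 3.4,"rx": 0,"ry": 0,"rz": 0,"grip": 0},{"tx": 0,"ty": 2,"tz": 0,"rx": 0,"ry": 0,"rz": 0,"grip": 0},{"tx": 0,"ty": 2,"tz": 0,"rx": 0,"ry": 0,"rz": 0,"grip": 0},{"tx": 0,"ty": 2,"tz": 0,"rx": 0,"ry": 0,"rz": 0,"grip": 0},{"tx": 0,"ty": 2,"tz": 0,"rx": 0,"ry": 0,"rz": 0,"grip": 0}]}}

```text
t: 20.75
eef_pos: [536.3, 337.2, 73.8]
tcp_rot: [-1.571, 0.0, 0.058]
ft_force: [0.8, 0.1, -0.3]
opening: 0.463
```

```bash
python3 go.py 534.2 338 30.5 0.067
```

```text
t=20.75 at [536.3 337.2  73.8] rot [-1.5709e+00  1.0000e-04  5.8200e-02] F [ 0.8  0.1 -0.3] op 0.463
ry -0.0088 then tx -0.207 ty 4.333 tz 0.094; rows@3.5cm 0.1
```

Call:
{"method": "move_arm", "body": {"rows": [{"tx": -0.2,"ty": 1.5,"tz": 0.1,"rx": 0,"ry": -0.009,"rz": 0,"grip": 0},{"tx": 0,"ty": 1.5,"tz": 0,"rx": 0,"ry": 0,"rz": 0,"grip": 0},{"tx": 0,"ty": 1.0,"tz": 0,"rx": 0,"ry": 0,"rz": 0,"grip": 0},{"tx": 0,"ty": 0.3,"tz": 0,"rx": 0,"ry": 0,"rz": 0,"grip": 0},{"tx": 0,"ty": 0,"tz": 0,"rx": 0,"ry": 0,"rz": 0,"grip": 58},{"tx": 0,"ty": 0,"tz": 0,"rx": 0,"ry": 0,"rz": 0,"grip": 58},{"tx": 0,"ty": 0,"tz": 0,"rx": 0,"ry": 0,"rz": 0,"grip": 58}]}}

```text
t: 21.33
eef_pos: [534.9, 338.0, 32.4]
tcp_rot: [-1.57, -0.001, 0.07]
ft_force: [-0.6, -0.1, 0.1]
opening: 0.566
```

Call:
{"method": "move_arm", "body": {"rows": [{"tx": 0,"ty": -2,"tz": 0,"rx": 0,"ry": 0,"rz": 0,"grip": 58},{"tx": 0,"ty": -3,"tz": 0,"rx": 0,"ry": 0,"rz": 0,"grip": 70},{"tx": 0,"ty": -3,"tz": 0,"rx": 0,"ry": 0,"rz": 0,"grip": 70},{"tx": 0,"ty": -4,"tz": 0,"rx": 0,"ry": 0.12,"rz": 0,"grip": 70},{"tx": 0,"ty": 0,"tz": 0,"rx": 0,"ry": 0.12,"rz": 0,"grip": 70},{"tx": 0,"ty": 0,"tz": 0,"rx": 0,"ry": 0.12,"rz": 0,"grip": 70},{"tx": 0,"ty": 0,"tz": 0,"rx": 0,"ry": 0.12,"rz": 0,"grip": 70},{"tx": 0,"ty": 0,"tz": 0,"rx": 0,"ry": 0.12,"rz": 0,"grip": 70},{"tx": 0,"ty": 0,"tz": 0,"rx": 0,"ry": 0.12,"rz": 0,"grip": 70},{"tx": 0,"ty": 0,"tz": 0,"rx": 0,"ry": 0.12,"rz": 0,"grip": 70}]}}

```text
t: 22.17
eef_pos: [534.7, 337.9, 152.5]
tcp_rot: [-1.57, -0.0, -0.776]
ft_force: [0.3, -0.3, -0.2]
opening: 0.701
```

Call:
{"method": "move_arm", "body": {"rows": [{"tx": 0,"ty": 0,"tz": 0,"rx": 0,"ry": 0.12,"rz": 0,"grip": 70},{"tx": 0,"ty": 0,"tz": 0,"rx": 0,"ry": 0.12,"rz": 0,"grip": 70},{"tx": 0,"ty": 0,"tz": 0,"rx": 0,"ry": 0.12,"rz": 0,"grip": 70},{"tx": 0,"ty": 0,"tz": 0,"rx": 0,"ry": 0.12,"rz": 0,"grip": 70},{"tx": 0,"ty": 0,"tz": 0,"rx": 0,"ry": 0.12,"rz": 0,"grip": 70},{"tx": 0,"ty": 0,"tz": 0,"rx": 0,"ry": 0.12,"rz": 0,"grip": 70},{"tx": 0,"ty": 0,"tz": 0,"rx": 0,"ry": 0.112,"rz": 0,"grip": 70}]}}

```text
t: 22.75
eef_pos: [534.7, 337.9, 152.4]
tcp_rot: [-1.57, 0.0, -1.608]
ft_force: [-0.1, -0.2, -0.0]
opening: 0.695
```

```bash
python3 go.py 614.5 59.2 100 -1.609;  python3 - <<'E'
from meas import *
o=grab(2)
print(env.state()['t'])
padlist(o,29)
for n in o:
    P=flat(n,o[n][1])+OFF[n]
    for a in ((580,650,320,380),(500,570,310,370)):
        b=reg(P,*a,40,55); print(n,"bush in tray",b.mean(0).round(1),len(b))
E
```

```text
t=22.75 at [534.7 337.9 152.4] rot [-1.5698e+00  4.0000e-04 -1.6077e+00] F [-0.1 -0.2 -0. ] op 0.695
ry 0.0013 then tx 27.547 ty 5.244 tz 9.039; rows@3.5cm 8.3
22.95
scene hue 15 [44.4 79.5] zmed 34.4 zmax 44.8 P [535.2 337.2] 117.4 S [534.6 337. ] 90.4
scene hue 15 [44.6 80.9] zmed 34.5 zmax 44.5 P [609.5 340.8] 89.1 S [608.9 340.9] 62.1
scene hue 14 [43.8 81.5] zmed 43.0 zmax 45.1 P [623.6 132.3] 0.3 S [623.7 132.9] -26.7
scene hue 14 [43.9 82.2] zmed 43.2 zmax 46.3 P [621.9  57.9] -0.1 S [622.   58.5] -27.0
scene hue 15 [44.4 82. ] zmed 43.4 zmax 46.1 P [618.5 -17.5] 24.1 S [618.4 -16.8] -2.9
scene hue 111 [42.1 81.1] zmed 30.6 zmax 40.6 P [ 569.9 -244.8] -165.2 S [ 569.9 -245.4] 167.8
scene hue 14 [43.2 79.3] zmed 30.4 zmax 31.7 P [ 561.5 -363.1] 42.8 S [ 561.2 -362.5] 15.8
scene hue 66 [43.5 81. ] zmed 30.8 zmax 40.6 P [ 691.3 -397.3] -144.7 S [ 691.6 -397.9] -171.7
top hue 14 [49.1 87.7] zmed 42.9 zmax 46.7 P [621.4 134.1] -0.2 S [621.6 134.7] -27.2
top hue 15 [47.1 82.2] zmed 44.0 zmax 47.4 P [616.4  60.3] -1.8 S [616.5  60.9] -28.8
top hue 14 [44.  76.4] zmed 31.1 zmax 34.3 P [ 560.8 -365.2] 43.1 S [ 560.5 -364.7] 16.1
scene bush in tray [607.4 342.2  44.1] 29
scene bush in tray [532.8 338.1  44.2] 27
top bush in tray [610.  340.4  44.8] 15
top bush in tray [nan nan nan] 0
```

Call:
{"method": "move_arm", "body": {"rows": [{"tx": 3,"ty": 0,"tz": 1,"rx": 0,"ry": 0,"rz": 0,"grip": 70},{"tx": 3,"ty": 0,"tz": 1,"rx": 0,"ry": 0,"rz": 0,"grip": 70},{"tx": 3,"ty": 0,"tz": 1,"rx": 0,"ry": 0,"rz": 0,"grip": 65},{"tx": 3,"ty": 0,"tz": 1,"rx": 0,"ry": 0,"rz": 0,"grip": 65},{"tx": 3,"ty": 0,"tz": 1,"rx": 0,"ry": 0,"rz": 0,"grip": 65},{"tx": 3,"ty": 0,"tz": 1,"rx": 0,"ry": 0,"rz": 0,"grip": 65},{"tx": 3,"ty": 1,"tz": 1,"rx": 0,"ry": 0,"rz": 0,"grip": 65},{"tx": 3,"ty": 2,"tz": 1,"rx": 0,"ry": 0,"rz": 0,"grip": 65},{"tx": 3.5,"ty": 2,"tz": 1,"rx": 0,"ry": 0,"rz": 0,"grip": 65},{"tx": 0,"ty": 0,"tz": 0,"rx": 0,"ry": 0,"rz": 0,"grip": 65}]}}

```text
t: 23.78
eef_pos: [616.2, 55.2, 98.6]
tcp_rot: [-1.574, -0.001, -1.602]
ft_force: [-0.5, 0.6, 0.6]
opening: 0.647
```

Call:
{"method": "move_arm", "body": {"rows": [{"tx": 0,"ty": 0,"tz": 0,"rx": 0,"ry": 0,"rz": 0,"grip": 65},{"tx": 0,"ty": 0,"tz": 0,"rx": 0,"ry": 0,"rz": 0,"grip": 65}]}}

```text
t: 23.95
eef_pos: [616.2, 60.5, 102.0]
tcp_rot: [-1.571, 0.0, -1.6]
ft_force: [-0.4, 1.0, 0.2]
opening: 0.649
```

```bash
python3 go.py 614.5 59.2 48 -1.609
```

```text
t=23.95 at [616.2  60.5 102. ] rot [-1.5707  0.     -1.5997] F [-0.4  1.   0.2] op 0.649
ry 0.0093 then tx 0.132 ty 5.400 tz -0.169; rows@3.5cm 0.1
```

Call:
{"method": "move_arm", "body": {"rows": [{"tx": 0.1,"ty": 2,"tz": -0.2,"rx": 0,"ry": 0.009,"rz": 0,"grip": 65},{"tx": 0,"ty": 2,"tz": 0,"rx": 0,"ry": 0,"rz": 0,"grip": 65},{"tx": 0,"ty": 1,"tz": 0,"rx": 0,"ry": 0,"rz": 0,"grip": 65},{"tx": 0,"ty": 0.4,"tz": 0,"rx": 0,"ry": 0,"rz": 0,"grip": 65},{"tx": 0,"ty": 0,"tz": 0,"rx": 0,"ry": 0,"rz": 0,"grip": 65}]}}

```text
t: 24.37
eef_pos: [614.0, 60.2, 47.6]
tcp_rot: [-1.571, -0.0, -1.608]
ft_force: [-0.0, 0.6, -0.8]
opening: 0.652
```

Call:
{"method": "move_arm", "body": {"rows": [{"tx": 0,"ty": 0,"tz": 0,"rx": 0,"ry": 0,"rz": 0,"grip": 40},{"tx": 0,"ty": 0,"tz": 0,"rx": 0,"ry": 0,"rz": 0,"grip": 30},{"tx": 0,"ty": 0,"tz": 0,"rx": 0,"ry": 0,"rz": 0,"grip": 20},{"tx": 0,"ty": 0,"tz": 0,"rx": 0,"ry": 0,"rz": 0,"grip": 0},{"tx": 0,"ty": 0,"tz": 0,"rx": 0,"ry": 0,"rz": 0,"grip": 0}]}}

```text
t: 24.78
eef_pos: [614.6, 59.4, 48.6]
tcp_rot: [-1.569, 0.0, -1.61]
ft_force: [0.1, 0.7, 6.0]
opening: 0.459
```

Call:
{"method": "move_arm", "body": {"rows": [{"tx": 0,"ty": -1,"tz": 0,"rx": 0,"ry": 0,"rz": 0,"grip": 0},{"tx": 0,"ty": -1.5,"tz": 0,"rx": 0,"ry": 0,"rz": 0,"grip": 0},{"tx": 0,"ty": -3,"tz": 0,"rx": 0,"ry": 0,"rz": 0,"grip": 0},{"tx": 0,"ty": -4,"tz": 0,"rx": 0,"ry": 0,"rz": 0,"grip": 0},{"tx": 0,"ty": -1.5,"tz": 0,"rx": 0,"ry": -0.12,"rz": 0,"grip": 0},{"tx": 0,"ty": 0,"tz": 0,"rx": 0,"ry": -0.12,"rz": 0,"grip": 0},{"tx": 0,"ty": 0,"tz": 0,"rx": 0,"ry": -0.12,"rz": 0,"grip": 0},{"tx": 0,"ty": 0,"tz": 0,"rx": 0,"ry": -0.12,"rz": 0,"grip": 0},{"tx": 0,"ty": 0,"tz": 0,"rx": 0,"ry": -0.12,"rz": 0,"grip": 0},{"tx": 0,"ty": 0,"tz": 0,"rx": 0,"ry": -0.12,"rz": 0,"grip": 0}]}}

```text
t: 25.62
eef_pos: [614.0, 59.2, 158.4]
tcp_rot: [-1.571, -0.0, -0.884]
ft_force: [-0.5, -0.8, -0.2]
opening: 0.461
```

Call:
{"method": "move_arm", "body": {"rows": [{"tx": 0,"ty": 0,"tz": 0,"rx": 0,"ry": -0.12,"rz": 0,"grip": 0},{"tx": 0,"ty": 0,"tz": 0,"rx": 0,"ry": -0.12,"rz": 0,"grip": 0},{"tx": 0,"ty": 0,"tz": 0,"rx": 0,"ry": -0.12,"rz": 0,"grip": 0},{"tx": 0,"ty": 0,"tz": 0,"rx": 0,"ry": -0.12,"rz": 0,"grip": 0},{"tx": 0,"ty": 0,"tz": 0,"rx": 0,"ry": -0.12,"rz": 0,"grip": 0},{"tx": 0,"ty": 0,"tz": 0,"rx": 0,"ry": -0.12,"rz": 0,"grip": 0},{"tx": 0,"ty": 0,"tz": 0,"rx": 0,"ry": -0.12,"rz": 0,"grip": 0},{"tx": 0,"ty": 0,"tz": 0,"rx": 0,"ry": -0.12,"rz": 0,"grip": 0}]}}

```text
t: 26.28
eef_pos: [614.0, 59.2, 158.3]
tcp_rot: [-1.571, -0.0, 0.076]
ft_force: [-0.5, -0.1, -0.3]
opening: 0.462
```

```bash
python3 go.py 459.5 334 45 0.067
```

```text
t=26.28 at [614.   59.2 158.3] rot [-1.5709 -0.      0.0759] F [-0.5 -0.1 -0.3] op 0.462
ry 0.0089 then tx -13.578 ty 11.330 tz 28.449; rows@3.5cm 9.0
```

Call:
{"method": "move_arm", "body": {"rows": [{"tx": -1.4,"ty": 0,"tz": 2.8,"rx": 0,"ry": 0.009,"rz": 0,"grip": 0},{"tx": -1.4,"ty": 0,"tz": 2.9,"rx": 0,"ry": 0,"rz": 0,"grip": 0},{"tx": -1.4,"ty": 0,"tz": 2.9,"rx": 0,"ry": 0,"rz": 0,"grip": 0},{"tx": -1.4,"ty": 0,"tz": 2.9,"rx": 0,"ry": 0,"rz": 0,"grip": 0},{"tx": -1.4,"ty": 0,"tz": 2.9,"rx": 0,"ry": 0,"rz": 0,"grip": 0},{"tx": -1.4,"ty": 0,"tz": 2.9,"rx": 0,"ry": 0,"rz": 0,"grip": 0},{"tx": -1.4,"ty": 0,"tz": 2.9,"rx": 0,"ry": 0,"rz": 0,"grip": 0},{"tx": -1.4,"ty": 0,"tz": 2.9,"rx": 0,"ry": 0,"rz": 0,"grip": 0},{"tx": -1.4,"ty": 1.5,"tz": 2.9,"rx": 0,"ry": 0,"rz": 0,"grip": 0},{"tx": -1,"ty": 1.5,"tz": 2.4,"rx": 0,"ry": 0,"rz": 0,"grip": 0}]}}

```text
t: 27.12
eef_pos: [459.8, 336.1, 128.7]
tcp_rot: [-1.57, -0.002, 0.062]
ft_force: [0.4, 0.1, -0.6]
opening: 0.457
```

Call:
{"method": "move_arm", "body": {"rows": [{"tx": 0,"ty": 2,"tz": 0,"rx": 0,"ry": 0,"rz": 0,"grip": 0},{"tx": 0,"ty": 2,"tz": 0,"rx": 0,"ry": 0,"rz": 0,"grip": 0},{"tx": 0,"ty": 1.5,"tz": 0,"rx": 0,"ry": 0,"rz": 0,"grip": 0},{"tx": 0,"ty": 0,"tz": 0,"rx": 0,"ry": 0,"rz": 0,"grip": 0}]}}

```text
t: 27.45
eef_pos: [459.7, 333.9, 70.7]
tcp_rot: [-1.573, 0.004, 0.061]
ft_force: [-0.9, -0.4, -0.4]
opening: 0.46
```

```bash
python3 go.py 459.5 334 40 0.067
```

```text
t=27.45 at [459.7 333.9  70.7] rot [-1.5727  0.0035  0.0614] F [-0.9 -0.4 -0.4] op 0.460
ry -0.0056 then tx -0.023 ty 3.066 tz 0.010; rows@3.5cm 0.0
```

Call:
{"method": "move_arm", "body": {"rows": [{"tx": 0,"ty": 1.5,"tz": 0,"rx": 0,"ry": 0,"rz": 0,"grip": 0},{"tx": 0,"ty": 1.2,"tz": 0,"rx": 0,"ry": 0,"rz": 0,"grip": 0},{"tx": 0,"ty": 0.3,"tz": 0,"rx": 0,"ry": 0,"rz": 0,"grip": 0},{"tx": 0,"ty": 0,"tz": 0,"rx": 0,"ry": 0,"rz": 0,"grip": 0},{"tx": 0,"ty": 0,"tz": 0,"rx": 0,"ry": 0,"rz": 0,"grip": 58},{"tx": 0,"ty": 0,"tz": 0,"rx": 0,"ry": 0,"rz": 0,"grip": 58},{"tx": 0,"ty": 0,"tz": 0,"rx": 0,"ry": 0,"rz": 0,"grip": 58}]}}

```text
t: 28.03
eef_pos: [461.2, 334.5, 43.5]
tcp_rot: [-1.57, -0.001, 0.061]
ft_force: [-0.0, 0.4, -0.4]
opening: 0.568
```

Call:
{"method": "move_arm", "body": {"rows": [{"tx": 0,"ty": -2,"tz": 0,"rx": 0,"ry": 0,"rz": 0,"grip": 58},{"tx": 0,"ty": -3,"tz": 0,"rx": 0,"ry": 0,"rz": 0,"grip": 70},{"tx": 0,"ty": -3,"tz": 0,"rx": 0,"ry": 0.12,"rz": 0,"grip": 70},{"tx": 0,"ty": -3,"tz": 0,"rx": 0,"ry": 0.12,"rz": 0,"grip": 70},{"tx": 0,"ty": 0,"tz": 0,"rx": 0,"ry": 0.12,"rz": 0,"grip": 70},{"tx": 0,"ty": 0,"tz": 0,"rx": 0,"ry": 0.12,"rz": 0,"grip": 70},{"tx": 0,"ty": 0,"tz": 0,"rx": 0,"ry": 0.12,"rz": 0,"grip": 70},{"tx": 0,"ty": 0,"tz": 0,"rx": 0,"ry": 0.12,"rz": 0,"grip": 70},{"tx": 0,"ty": 0,"tz": 0,"rx": 0,"ry": 0.12,"rz": 0,"grip": 70},{"tx": 0,"ty": 0,"tz": 0,"rx": 0,"ry": 0.12,"rz": 0,"grip": 70}]}}

```text
t: 28.87
eef_pos: [460.9, 334.4, 153.3]
tcp_rot: [-1.57, -0.0, -0.905]
ft_force: [-0.6, 0.7, -0.6]
opening: 0.698
```

Call:
{"method": "move_arm", "body": {"rows": [{"tx": 0,"ty": 0,"tz": 0,"rx": 0,"ry": 0.12,"rz": 0,"grip": 65},{"tx": 0,"ty": 0,"tz": 0,"rx": 0,"ry": 0.12,"rz": 0,"grip": 65},{"tx": 0,"ty": 0,"tz": 0,"rx": 0,"ry": 0.12,"rz": 0,"grip": 65},{"tx": 0,"ty": 0,"tz": 0,"rx": 0,"ry": 0.12,"rz": 0,"grip": 65},{"tx": 0,"ty": 0,"tz": 0,"rx": 0,"ry": 0.12,"rz": 0,"grip": 65},{"tx": 0,"ty": 0,"tz": 0,"rx": 0,"ry": 0.111,"rz": 0,"grip": 65}]}}

```text
t: 29.37
eef_pos: [460.9, 334.4, 153.2]
tcp_rot: [-1.57, 0.0, -1.616]
ft_force: [0.2, -0.2, -0.1]
opening: 0.648
```

```bash
python3 go.py 611.5 -15.5 100 -1.609
```

```text
t=29.37 at [460.9 334.4 153.2] rot [-1.5702e+00  3.0000e-04 -1.6161e+00] F [ 0.2 -0.2 -0.1] op 0.648
ry -0.0071 then tx 34.386 ty 5.325 tz 16.385; rows@3.5cm 10.9
```

Call:
{"method": "move_arm", "body": {"rows": [{"tx": 3.1,"ty": 0,"tz": 1.5,"rx": 0,"ry": -0.007,"rz": 0,"grip": 65},{"tx": 3.1,"ty": 0,"tz": 1.5,"rx": 0,"ry": 0,"rz": 0,"grip": 65},{"tx": 3.1,"ty": 0,"tz": 1.5,"rx": 0,"ry": 0,"rz": 0,"grip": 65},{"tx": 3.1,"ty": 0,"tz": 1.5,"rx": 0,"ry": 0,"rz": 0,"grip": 65},{"tx": 3.1,"ty": 0,"tz": 1.5,"rx": 0,"ry": 0,"rz": 0,"grip": 65},{"tx": 3.1,"ty": 0,"tz": 1.5,"rx": 0,"ry": 0,"rz": 0,"grip": 65},{"tx": 3.1,"ty": 0,"tz": 1.5,"rx": 0,"ry": 0,"rz": 0,"grip": 65},{"tx": 3.1,"ty": 0,"tz": 1.5,"rx": 0,"ry": 0,"rz": 0,"grip": 65},{"tx": 3.1,"ty": 0,"tz": 1.5,"rx": 0,"ry": 0,"rz": 0,"grip": 65},{"tx": 3.1,"ty": 1,"tz": 1.5,"rx": 0,"ry": 0,"rz": 0,"grip": 65}]}}

```text
t: 30.2
eef_pos: [601.9, 17.8, 144.7]
tcp_rot: [-1.567, -0.0, -1.603]
ft_force: [0.3, 1.2, 0.3]
opening: 0.647
```

Call:
{"method": "move_arm", "body": {"rows": [{"tx": 3.3,"ty": 2,"tz": 1.3,"rx": 0,"ry": 0,"rz": 0,"grip": 65},{"tx": 0,"ty": 2,"tz": 0,"rx": 0,"ry": 0,"rz": 0,"grip": 65},{"tx": 0,"ty": 0,"tz": 0,"rx": 0,"ry": 0,"rz": 0,"grip": 65},{"tx": 0,"ty": 0,"tz": 0,"rx": 0,"ry": 0,"rz": 0,"grip": 65}]}}

```text
t: 30.53
eef_pos: [612.0, -13.8, 102.6]
tcp_rot: [-1.573, 0.0, -1.604]
ft_force: [-0.4, 0.2, 0.6]
opening: 0.648
```

```bash
python3 go.py 611.5 -15.5 48 -1.609
```

```text
t=30.53 at [612.  -13.8 102.6] rot [-1.5725e+00  2.0000e-04 -1.6037e+00] F [-0.4  0.2  0.6] op 0.648
ry 0.0053 then tx 0.173 ty 5.456 tz -0.045; rows@3.5cm 0.1
```

Call:
{"method": "move_arm", "body": {"rows": [{"tx": 0.15,"ty": 2,"tz": 0,"rx": 0,"ry": 0.005,"rz": 0,"grip": 65},{"tx": 0,"ty": 2,"tz": 0,"rx": 0,"ry": 0,"rz": 0,"grip": 65},{"tx": 0,"ty": 1,"tz": 0,"rx": 0,"ry": 0,"rz": 0,"grip": 65},{"tx": 0,"ty": 0.4,"tz": 0,"rx": 0,"ry": 0,"rz": 0,"grip": 65},{"tx": 0,"ty": 0,"tz": 0,"rx": 0,"ry": 0,"rz": 0,"grip": 40},{"tx": 0,"ty": 0,"tz": 0,"rx": 0,"ry": 0,"rz": 0,"grip": 30},{"tx": 0,"ty": 0,"tz": 0,"rx": 0,"ry": 0,"rz": 0,"grip": 20},{"tx": 0,"ty": 0,"tz": 0,"rx": 0,"ry": 0,"rz": 0,"grip": 0},{"tx": 0,"ty": 0,"tz": 0,"rx": 0,"ry": 0,"rz": 0,"grip": 0},{"tx": 0,"ty": 0,"tz": 0,"rx": 0,"ry": 0,"rz": 0,"grip": 0}]}}

```text
t: 31.37
eef_pos: [613.0, -15.2, 49.9]
tcp_rot: [-1.569, -0.0, -1.608]
ft_force: [-0.1, 1.6, 6.8]
opening: 0.458
```

```bash
python3 go.py 611.5 -15.5 150 -1.609
```

```text
t=31.37 at [613.  -15.2  49.9] rot [-1.569 -0.    -1.608] F [-0.1  1.6  6.8] op 0.458
ry 0.0010 then tx 0.037 ty -10.012 tz -0.146; rows@3.5cm 0.0
```

Gripped without side force at y = −15.2. Lift, turn, go to the last tray slot.

Call:
{"method": "move_arm", "body": {"rows": [{"tx": 0,"ty": -1,"tz": 0,"rx": 0,"ry": 0,"rz": 0,"grip": 0},{"tx": 0,"ty": -1.5,"tz": 0,"rx": 0,"ry": 0,"rz": 0,"grip": 0},{"tx": 0,"ty": -3,"tz": 0,"rx": 0,"ry": 0,"rz": 0,"grip": 0},{"tx": 0,"ty": -4,"tz": 0,"rx": 0,"ry": 0,"rz": 0,"grip": 0},{"tx": 0,"ty": -1.5,"tz": 0,"rx": 0,"ry": -0.12,"rz": 0,"grip": 0},{"tx": 0,"ty": 0,"tz": 0,"rx": 0,"ry": -0.12,"rz": 0,"grip": 0},{"tx": 0,"ty": 0,"tz": 0,"rx": 0,"ry": -0.12,"rz": 0,"grip": 0},{"tx": 0,"ty": 0,"tz": 0,"rx": 0,"ry": -0.12,"rz": 0,"grip": 0},{"tx": 0,"ty": 0,"tz": 0,"rx": 0,"ry": -0.12,"rz": 0,"grip": 0},{"tx": 0,"ty": 0,"tz": 0,"rx": 0,"ry": -0.12,"rz": 0,"grip": 0}]}}

```text
t: 32.2
eef_pos: [612.3, -15.4, 159.6]
tcp_rot: [-1.571, -0.0, -0.882]
ft_force: [-0.5, -0.4, -1.0]
opening: 0.457
```

Call:
{"method": "move_arm", "body": {"rows": [{"tx": 0,"ty": 0,"tz": 0,"rx": 0,"ry": -0.12,"rz": 0,"grip": 0},{"tx": 0,"ty": 0,"tz": 0,"rx": 0,"ry": -0.12,"rz": 0,"grip": 0},{"tx": 0,"ty": 0,"tz": 0,"rx": 0,"ry": -0.12,"rz": 0,"grip": 0},{"tx": 0,"ty": 0,"tz": 0,"rx": 0,"ry": -0.12,"rz": 0,"grip": 0},{"tx": 0,"ty": 0,"tz": 0,"rx": 0,"ry": -0.12,"rz": 0,"grip": 0},{"tx": 0,"ty": 0,"tz": 0,"rx": 0,"ry": -0.12,"rz": 0,"grip": 0},{"tx": 0,"ty": 0,"tz": 0,"rx": 0,"ry": -0.12,"rz": 0,"grip": 0},{"tx": 0,"ty": 0,"tz": 0,"rx": 0,"ry": -0.115,"rz": 0,"grip": 0}]}}

```text
t: 32.87
eef_pos: [612.3, -15.4, 159.5]
tcp_rot: [-1.571, -0.0, 0.073]
ft_force: [0.4, 0.0, -0.7]
opening: 0.459
```

```bash
python3 go.py 386 329 70 0.067; python3 - <<'E'
from meas import *
o=grab(2,("scene",))
cv2.imwrite("pics/a4.png",cv2.resize(o['scene'][0],(800,600)))
E
```

```text
t=32.87 at [612.3 -15.4 159.5] rot [-1.571e+00 -2.000e-04  7.290e-02] F [ 0.4  0.  -0.7] op 0.459
ry 0.0059 then tx -20.277 ty 8.950 tz 35.875; rows@3.5cm 11.8
```

View pics/a4.png

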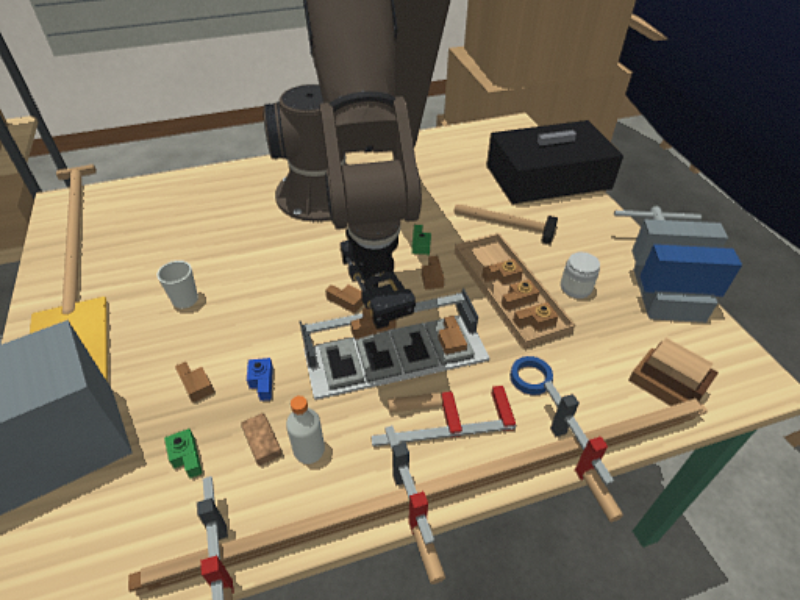

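Call:
{"method": "move_arm", "body": {"rows": [{"tx": -1.7,"ty": 0,"tz": 3,"rx": 0,"ry": 0.006,"rz": 0,"grip": 0},{"tx": -1.7,"ty": 0,"tz": 3,"rx": 0,"ry": 0,"rz": 0,"grip": 0},{"tx": -1.7,"ty": 0,"tz": 3,"rx": 0,"ry": 0,"rz": 0,"grip": 0},{"tx": -1.7,"ty": 0,"tz": 3,"rx": 0,"ry": 0,"rz": 0,"grip": 0},{"tx": -1.7,"ty": 0,"tz": 3,"rx": 0,"ry": 0,"rz": 0,"grip": 0},{"tx": -1.7,"ty": 0,"tz": 3,"rx": 0,"ry": 0,"rz": 0,"grip": 0},{"tx": -1.7,"ty": 0,"tz": 3,"rx": 0,"ry": 0,"rz": 0,"grip": 0},{"tx": -1.7,"ty": 0,"tz": 3,"rx": 0,"ry": 0,"rz": 0,"grip": 0},{"tx": -1.7,"ty": 0,"tz": 3,"rx": 0,"ry": 0,"rz": 0,"grip": 0},{"tx": -1.7,"ty": 0,"tz": 3,"rx": 0,"ry": 0,"rz": 0,"grip": 0}]}}

```text
t: 33.8
eef_pos: [423.3, 274.8, 159.3]
tcp_rot: [-1.571, -0.001, 0.056]
ft_force: [0.3, 0.5, -1.1]
opening: 0.459
```

Call:
{"method": "move_arm", "body": {"rows": [{"tx": -1.6,"ty": 0,"tz": 3,"rx": 0,"ry": 0,"rz": 0,"grip": 0},{"tx": -1.5,"ty": 2,"tz": 2.8,"rx": 0,"ry": 0,"rz": 0,"grip": 0},{"tx": 0,"ty": 3,"tz": 0,"rx": 0,"ry": 0,"rz": 0,"grip": 0},{"tx": 0,"ty": 3,"tz": 0,"rx": 0,"ry": 0,"rz": 0,"grip": 0},{"tx": 0,"ty": 0,"tz": 0,"rx": 0,"ry": 0,"rz": 0,"grip": 0},{"tx": 0,"ty": 0,"tz": 0,"rx": 0,"ry": 0,"rz": 0,"grip": 0}]}}

```text
t: 34.3
eef_pos: [389.5, 329.4, 78.5]
tcp_rot: [-1.572, 0.002, 0.058]
ft_force: [0.0, -0.3, 0.7]
opening: 0.461
```

```bash
python3 go.py 388 328.5 41.5 0.067
```

```text
t=34.30 at [389.5 329.4  78.5] rot [-1.5722  0.0022  0.0582] F [ 0.  -0.3  0.7] op 0.461
ry -0.0088 then tx -0.159 ty 3.700 tz -0.082; rows@3.5cm 0.1
```

Call:
{"method": "move_arm", "body": {"rows": [{"tx": -0.15,"ty": 1.5,"tz": -0.1,"rx": 0,"ry": -0.009,"rz": 0,"grip": 0},{"tx": 0,"ty": 1.5,"tz": 0,"rx": 0,"ry": 0,"rz": 0,"grip": 0},{"tx": 0,"ty": 0.5,"tz": 0,"rx": 0,"ry": 0,"rz": 0,"grip": 0},{"tx": 0,"ty": 0.2,"tz": 0,"rx": 0,"ry": 0,"rz": 0,"grip": 0},{"tx": 0,"ty": 0,"tz": 0,"rx": 0,"ry": 0,"rz": 0,"grip": 0},{"tx": 0,"ty": 0,"tz": 0,"rx": 0,"ry": 0,"rz": 0,"grip": 57},{"tx": 0,"ty": 0,"tz": 0,"rx": 0,"ry": 0,"rz": 0,"grip": 57},{"tx": 0,"ty": 0,"tz": 0,"rx": 0,"ry": 0,"rz": 0,"grip": 57}]}}

```text
t: 34.97
eef_pos: [388.7, 328.7, 42.5]
tcp_rot: [-1.57, -0.001, 0.07]
ft_force: [-0.8, 0.7, -0.9]
opening: 0.557
```

Call:
{"method": "move_arm", "body": {"rows": [{"tx": 0,"ty": -2,"tz": 0,"rx": 0,"ry": 0,"rz": 0,"grip": 57},{"tx": 0,"ty": -3,"tz": 0,"rx": 0,"ry": 0,"rz": 0,"grip": 65},{"tx": 0,"ty": -3,"tz": 0,"rx": 0,"ry": 0.12,"rz": 0,"grip": 70},{"tx": 0,"ty": -3,"tz": 0,"rx": 0,"ry": 0.12,"rz": 0,"grip": 70},{"tx": 0,"ty": 0,"tz": 0,"rx": 0,"ry": 0.12,"rz": 0,"grip": 70},{"tx": 0,"ty": 0,"tz": 0,"rx": 0,"ry": 0.12,"rz": 0,"grip": 70},{"tx": 0,"ty": 0,"tz": 0,"rx": 0,"ry": 0.12,"rz": 0,"grip": 70},{"tx": 0,"ty": 0,"tz": 0,"rx": 0,"ry": 0.12,"rz": 0,"grip": 70},{"tx": 0,"ty": 0,"tz": 0,"rx": 0,"ry": 0.12,"rz": 0,"grip": 70},{"tx": 0,"ty": 0,"tz": 0,"rx": 0,"ry": 0.12,"rz": 0,"grip": 70}]}}

```text
t: 35.8
eef_pos: [388.4, 328.6, 152.2]
tcp_rot: [-1.57, -0.0, -0.896]
ft_force: [0.3, -0.4, 0.4]
opening: 0.697
```

```bash
python3 - <<'E'
from meas import *
o=grab(4)
print(env.state()['t'])
np.savez("pics/f5.npz",sp=o['scene'][0],sd=o['scene'][1],tp=o['top'][0],td=o['top'][1])
padlist(o,27.5)
for n in o:
    P=flat(n,o[n][1])+OFF[n]
    for x,y in ((608,343),(534,338),(460,336),(387,330)):
        b=reg(P,x-30,x+30,y-30,y+30,40,55); print(n,"bush in tray",b.mean(0).round(1),len(b))
    kb=reg(P,490,570,-20,70,84,100); print(n,"knob",kb.mean(0).round(1))
crop("s",o['scene'][0],90,130,390,310,2.6,"pics/a5.png")
E
```

```text
36.2
scene hue 66 [42.  77.3] zmed 30.2 zmax 39.3 P [300.4 183.1] 5.3 S [300.5 183.7] -21.7
scene hue 15 [45.1 79.9] zmed 34.6 zmax 44.8 P [392.3 327.3] 115.7 S [391.7 327.2] 88.7
scene hue 14 [43.8 80.1] zmed 29.7 zmax 31.0 P [416.6 168.6] -9.4 S [416.8 169.2] -36.4
scene hue 15 [44.5 80.7] zmed 34.7 zmax 44.4 P [462.7 334. ] 88.2 S [462.1 334.2] 61.3
scene hue 15 [44.4 79.9] zmed 34.8 zmax 44.5 P [535.7 336.8] 116.5 S [535.  336.7] 89.6
scene hue 14 [45.5 77.9] zmed 29.8 zmax 31.2 P [429.6 -25. ] 63.9 S [429.1 -24.6] 36.9
scene hue 15 [44.6 80.5] zmed 34.5 zmax 45.0 P [610.1 340.1] 88.5 S [609.5 340.3] 61.5
scene hue 111 [42.5 80.3] zmed 30.4 zmax 40.2 P [ 570.9 -244.8] -164.0 S [ 571.  -245.4] 169.0
scene hue 14 [43.5 79.1] zmed 30.0 zmax 31.5 P [ 561.  -363.7] 42.2 S [ 560.7 -363.2] 15.2
scene hue 14 [41.  80.7] zmed 28.4 zmax 29.7 P [ 723.9 -262.2] 26.2 S [ 723.8 -261.6] -0.8
scene hue 66 [44.1 80.5] zmed 30.4 zmax 40.3 P [ 691.6 -396.8] -146.0 S [ 691.8 -397.4] -173.0
top hue 66 [44.2 79.8] zmed 31.0 zmax 40.4 P [ 690.8 -397.5] -146.2 S [ 691.  -398.1] -173.2
top hue 15 [42.1 7
[... 271 characters left out ...]
 zmed 35.1 zmax 44.8 P [533.4 338.6] 123.5 S [532.8 338.4] 96.5
top hue 14 [43.4 77.9] zmed 30.0 zmax 33.1 P [429.9 -24.1] 66.1 S [429.4 -23.7] 39.1
top hue 14 [43.3 78.8] zmed 29.7 zmax 32.5 P [419.  168.1] -10.0 S [419.3 168.6] -37.0
top hue 66 [43.3 79.1] zmed 30.3 zmax 40.5 P [298.3 183.8] 5.1 S [298.4 184.4] -21.9
scene bush in tray [607.8 342.3  44.7] 28
scene bush in tray [531.4 339.2  44.1] 24
scene bush in tray [458.5 336.8  43.8] 26
scene bush in tray [387.7 330.   43.9] 22
scene knob [526.6  25.1  89.7]
top bush in tray [608.7 342.9  44.6] 27
top bush in tray [533.1 339.4  44.4] 27
top bush in tray [466.  341.8  44.2] 7
top bush in tray [nan nan nan] 0
top knob [527.2  25.7  90.1]
```

View pics/a5.png

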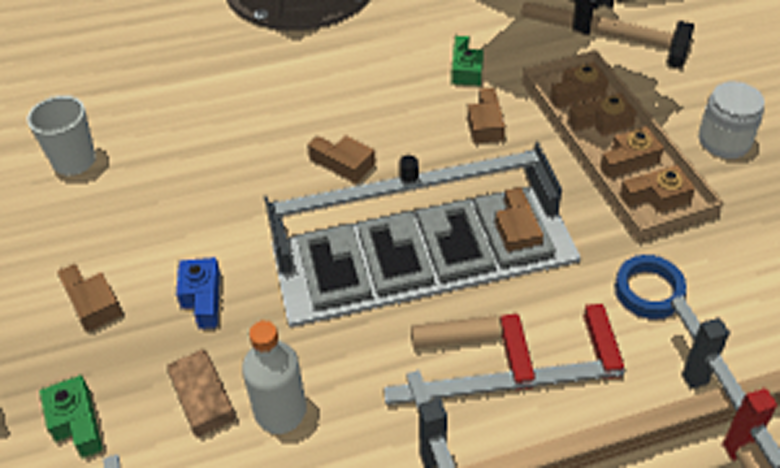

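```bash
python3 go.py 403.9 181.7 24 -0.169
```

```text
t=36.20 at [388.4 328.6 151.7] rot [-1.5708e+00 -1.0000e-04 -8.8800e-01] F [ 0.  -0.4  0.6] op 0.700
ry -0.7190 then tx 3.997 ty 12.774 tz -14.221; rows@3.5cm 4.2
```

Call:
{"method": "move_arm", "body": {"rows": [{"tx": 0,"ty": 0,"tz": 0,"rx": 0,"ry": -0.12,"rz": 0,"grip": 100},{"tx": 0,"ty": 0,"tz": 0,"rx": 0,"ry": -0.12,"rz": 0,"grip": 100},{"tx": 0,"ty": 0,"tz": 0,"rx": 0,"ry": -0.12,"rz": 0,"grip": 100},{"tx": 0,"ty": 0,"tz": 0,"rx": 0,"ry": -0.12,"rz": 0,"grip": 100},{"tx": 0,"ty": 0,"tz": 0,"rx": 0,"ry": -0.12,"rz": 0,"grip": 100},{"tx": 0,"ty": 0,"tz": 0,"rx": 0,"ry": -0.12,"rz": 0,"grip": 100}]}}

```text
t: 36.7
eef_pos: [388.4, 328.6, 151.7]
tcp_rot: [-1.571, -0.0, -0.163]
ft_force: [0.2, -0.9, -0.7]
opening: 0.992
```

```bash
python3 go.py 403.9 181.7 24 -0.169
```

```text
t=36.70 at [388.4 328.6 151.7] rot [-1.5709e+00 -1.0000e-04 -1.6260e-01] F [ 0.2 -0.9 -0.7] op 0.992
ry 0.0064 then tx 3.997 ty 12.770 tz -14.220; rows@3.5cm 4.2
```

Call:
{"method": "move_arm", "body": {"rows": [{"tx": 0.8,"ty": 0,"tz": -2.8,"rx": 0,"ry": 0.006,"rz": 0,"grip": 100},{"tx": 0.8,"ty": 0,"tz": -2.8,"rx": 0,"ry": 0,"rz": 0,"grip": 100},{"tx": 0.8,"ty": 1,"tz": -2.8,"rx": 0,"ry": 0,"rz": 0,"grip": 100},{"tx": 0.8,"ty": 2,"tz": -2.8,"rx": 0,"ry": 0,"rz": 0,"grip": 100},{"tx": 0.8,"ty": 2,"tz": -3.0,"rx": 0,"ry": 0,"rz": 0,"grip": 100},{"tx": 0,"ty": 2,"tz": 0,"rx": 0,"ry": 0,"rz": 0,"grip": 100},{"tx": 0,"ty": 0,"tz": 0,"rx": 0,"ry": 0,"rz": 0,"grip": 100},{"tx": 0,"ty": 0,"tz": 0,"rx": 0,"ry": 0,"rz": 0,"grip": 100}]}}

```text
t: 37.37
eef_pos: [403.0, 181.7, 81.5]
tcp_rot: [-1.572, 0.002, -0.176]
ft_force: [0.4, 0.3, -0.3]
opening: 0.997
```

```bash
python3 go.py 403.9 181.7 24 -0.169
```

```text
t=37.37 at [403.  181.7  81.5] rot [-1.5716e+00  1.5000e-03 -1.7590e-01] F [ 0.4  0.3 -0.3] op 0.997
ry -0.0069 then tx 0.085 ty 5.750 tz 0.016; rows@3.5cm 0.0
```

Call:
{"method": "move_arm", "body": {"rows": [{"tx": 0.05,"ty": 2,"tz": 0,"rx": 0,"ry": 0,"rz": 0,"grip": 100},{"tx": 0,"ty": 2,"tz": 0,"rx": 0,"ry": 0,"rz": 0,"grip": 100},{"tx": 0,"ty": 1.3,"tz": 0,"rx": 0,"ry": 0,"rz": 0,"grip": 100},{"tx": 0,"ty": 0.4,"tz": 0,"rx": 0,"ry": 0,"rz": 0,"grip": 100},{"tx": 0,"ty": 0,"tz": 0,"rx": 0,"ry": 0,"rz": 0,"grip": 90},{"tx": 0,"ty": 0,"tz": 0,"rx": 0,"ry": 0,"rz": 0,"grip": 80},{"tx": 0,"ty": 0,"tz": 0,"rx": 0,"ry": 0,"rz": 0,"grip": 70},{"tx": 0,"ty": 0,"tz": 0,"rx": 0,"ry": 0,"rz": 0,"grip": 70}]}}

```text
t: 38.03
eef_pos: [404.1, 182.1, 25.7]
tcp_rot: [-1.57, -0.002, -0.176]
ft_force: [-0.9, 1.9, 7.9]
opening: 0.841
```

```bash
python3 go.py 403.9 181.7 24 -0.169
```

```text
t=38.03 at [404.1 182.1  25.7] rot [-1.57   -0.0018 -0.1757] F [-0.9  1.9  7.9] op 0.841
ry -0.0067 then tx -0.012 ty 0.174 tz -0.040; rows@3.5cm 0.0
```

Call:
{"method": "move_arm", "body": {"rows": [{"tx": 0,"ty": 0,"tz": 0,"rx": 0,"ry": 0,"rz": 0,"grip": 98},{"tx": 0,"ty": 0,"tz": 0,"rx": 0,"ry": 0,"rz": 0,"grip": 98},{"tx": 0,"ty": -2,"tz": 0,"rx": 0,"ry": 0,"rz": 0,"grip": 98},{"tx": 0,"ty": -3,"tz": 0,"rx": 0,"ry": 0,"rz": 0,"grip": 98},{"tx": 0,"ty": 0,"tz": 0,"rx": 0,"ry": 0.12,"rz": 0,"grip": 70},{"tx": 0,"ty": 0,"tz": 0,"rx": 0,"ry": 0.12,"rz": 0,"grip": 70},{"tx": 0,"ty": 0,"tz": 0,"rx": 0,"ry": 0.12,"rz": 0,"grip": 70},{"tx": 0,"ty": 0,"tz": 0,"rx": 0,"ry": 0.12,"rz": 0,"grip": 70},{"tx": 0,"ty": 0,"tz": 0,"rx": 0,"ry": 0.12,"rz": 0,"grip": 70},{"tx": 0,"ty": 0,"tz": 0,"rx": 0,"ry": 0.12,"rz": 0,"grip": 70}]}}

```text
t: 38.87
eef_pos: [403.6, 181.6, 74.9]
tcp_rot: [-1.571, -0.0, -0.902]
ft_force: [-0.0, -0.6, -0.6]
opening: 0.704
```

Call:
{"method": "move_arm", "body": {"rows": [{"tx": 0,"ty": 0,"tz": 0,"rx": 0,"ry": 0.12,"rz": 0,"grip": 70},{"tx": 0,"ty": 0,"tz": 0,"rx": 0,"ry": 0.12,"rz": 0,"grip": 70},{"tx": 0,"ty": 0,"tz": 0,"rx": 0,"ry": 0.12,"rz": 0,"grip": 70},{"tx": 0,"ty": 0,"tz": 0,"rx": 0,"ry": 0.12,"rz": 0,"grip": 70},{"tx": 0,"ty": 0,"tz": 0,"rx": 0,"ry": 0.12,"rz": 0,"grip": 70},{"tx": 0,"ty": 0,"tz": 0,"rx": 0,"ry": 0.12,"rz": 0,"grip": 70},{"tx": 0,"ty": 0,"tz": 0,"rx": 0,"ry": 0.12,"rz": 0,"grip": 70},{"tx": 0,"ty": 0,"tz": 0,"rx": 0,"ry": 0.011,"rz": 0,"grip": 70}]}}

```text
t: 39.53
eef_pos: [403.6, 181.6, 74.8]
tcp_rot: [-1.571, -0.0, -1.753]
ft_force: [-0.5, -0.2, 0.4]
opening: 0.7
```

```bash
python3 go.py 413 169.3 35 -1.7465
```

```text
t=39.53 at [403.6 181.6  74.8] rot [-1.5707e+00 -1.0000e-04 -1.7526e+00] F [-0.5 -0.2  0.4] op 0.700
ry -0.0061 then tx 1.048 ty 3.981 tz 1.143; rows@3.5cm 0.4
```

Call:
{"method": "move_arm", "body": {"rows": [{"tx": 0.5,"ty": 0,"tz": 0.6,"rx": 0,"ry": -0.006,"rz": 0,"grip": 70},{"tx": 0.5,"ty": 0,"tz": 0.5,"rx": 0,"ry": 0,"rz": 0,"grip": 70},{"tx": 0,"ty": 2,"tz": 0,"rx": 0,"ry": 0,"rz": 0,"grip": 70},{"tx": 0,"ty": 2,"tz": 0,"rx": 0,"ry": 0,"rz": 0,"grip": 70},{"tx": 0,"ty": 0,"tz": 0,"rx": 0,"ry": 0,"rz": 0,"grip": 70},{"tx": 0,"ty": 0,"tz": 0,"rx": 0,"ry": 0,"rz": 0,"grip": 70}]}}

```text
t: 40.03
eef_pos: [412.6, 169.4, 34.4]
tcp_rot: [-1.573, -0.001, -1.74]
ft_force: [0.4, -0.1, 0.5]
opening: 0.7
```

```bash
python3 go.py 413 169.3 35 -1.7465
```

```text
t=40.03 at [412.6 169.4  34.4] rot [-1.5727e+00 -9.0000e-04 -1.7396e+00] F [ 0.4 -0.1  0.5] op 0.700
ry 0.0069 then tx 0.005 ty -0.064 tz 0.041; rows@3.5cm 0.0
```

Call:
{"method": "move_arm", "body": {"rows": [{"tx": 0,"ty": -0.05,"tz": 0,"rx": 0,"ry": 0,"rz": 0,"grip": 50},{"tx": 0,"ty": 0,"tz": 0,"rx": 0,"ry": 0,"rz": 0,"grip": 30},{"tx": 0,"ty": 0,"tz": 0,"rx": 0,"ry": 0,"rz": 0,"grip": 0},{"tx": 0,"ty": 0,"tz": 0,"rx": 0,"ry": 0,"rz": 0,"grip": 0},{"tx": 0,"ty": 0,"tz": 0,"rx": 0,"ry": 0,"rz": 0,"grip": 0}]}}

```text
t: 40.45
eef_pos: [413.0, 170.0, 35.8]
tcp_rot: [-1.57, 0.0, -1.741]
ft_force: [-0.4, -0.5, 8.3]
opening: 0.461
```

```bash
python3 go.py 413 169.3 150 -1.609
```

```text
t=40.45 at [413.  170.   35.8] rot [-1.5696e+00  4.0000e-04 -1.7406e+00] F [-0.4 -0.5  8.3] op 0.461
ry -0.1316 then tx 0.073 ty -11.418 tz 0.003; rows@3.5cm 0.0
```

Call:
{"method": "move_arm", "body": {"rows": [{"tx": 0,"ty": -1.5,"tz": 0,"rx": 0,"ry": 0,"rz": 0,"grip": 0},{"tx": 0,"ty": -3,"tz": 0,"rx": 0,"ry": 0,"rz": 0,"grip": 0},{"tx": 0,"ty": -3,"tz": 0,"rx": 0,"ry": 0,"rz": 0,"grip": 0},{"tx": 0,"ty": -3,"tz": 0,"rx": 0,"ry": -0.1,"rz": 0,"grip": 0},{"tx": 0,"ty": -1,"tz": 0,"rx": 0,"ry": -0.032,"rz": 0,"grip": 0},{"tx": 0,"ty": 0,"tz": 0,"rx": 0,"ry": 0,"rz": 0,"grip": 0},{"tx": 0,"ty": 0,"tz": 0,"rx": 0,"ry": 0,"rz": 0,"grip": 0}]}}

```text
t: 41.03
eef_pos: [412.6, 170.0, 150.4]
tcp_rot: [-1.57, 0.0, -1.61]
ft_force: [0.3, -0.8, -1.8]
opening: 0.46
```

```bash
python3 go.py 614.7 59.6 80 -1.609
```

```text
t=41.03 at [412.6 170.  150.4] rot [-1.5697e+00  2.0000e-04 -1.6102e+00] F [ 0.3 -0.8 -1.8] op 0.460
ry -0.0012 then tx 10.257 ty 7.035 tz 20.617; rows@3.5cm 6.6
```

Call:
{"method": "move_arm", "body": {"rows": [{"tx": 1.5,"ty": 0,"tz": 3,"rx": 0,"ry": 0,"rz": 0,"grip": 0},{"tx": 1.5,"ty": 0,"tz": 3,"rx": 0,"ry": 0,"rz": 0,"grip": 0},{"tx": 1.5,"ty": 0,"tz": 3,"rx": 0,"ry": 0,"rz": 0,"grip": 0},{"tx": 1.5,"ty": 0,"tz": 3,"rx": 0,"ry": 0,"rz": 0,"grip": 0},{"tx": 1.5,"ty": 0,"tz": 3,"rx": 0,"ry": 0,"rz": 0,"grip": 0},{"tx": 1.5,"ty": 1,"tz": 3,"rx": 0,"ry": 0,"rz": 0,"grip": 0},{"tx": 1.2,"ty": 2,"tz": 2.6,"rx": 0,"ry": 0,"rz": 0,"grip": 0},{"tx": 0,"ty": 2,"tz": 0,"rx": 0,"ry": 0,"rz": 0,"grip": 0},{"tx": 0,"ty": 2,"tz": 0,"rx": 0,"ry": 0,"rz": 0,"grip": 0},{"tx": 0,"ty": 0,"tz": 0,"rx": 0,"ry": 0,"rz": 0,"grip": 0}]}}

```text
t: 41.87
eef_pos: [612.3, 59.7, 74.5]
tcp_rot: [-1.58, -0.0, -1.611]
ft_force: [-1.2, -0.1, -1.6]
opening: 0.461
```

Call:
{"method": "move_arm", "body": {"rows": [{"tx": 0,"ty": 0,"tz": 0,"rx": 0,"ry": 0,"rz": 0,"grip": 0},{"tx": 0,"ty": 0,"tz": 0,"rx": 0,"ry": 0,"rz": 0,"grip": 0},{"tx": 0,"ty": 0,"tz": 0,"rx": 0,"ry": 0,"rz": 0,"grip": 0}]}}

```text
t: 42.12
eef_pos: [614.9, 60.4, 81.1]
tcp_rot: [-1.57, -0.0, -1.609]
ft_force: [0.3, -0.3, -0.8]
opening: 0.463
```

```bash
python3 go.py 614.7 59.6 64 -1.609
```

```text
t=42.12 at [614.9  60.4  81.1] rot [-1.5695e+00 -1.0000e-04 -1.6090e+00] F [ 0.3 -0.3 -0.8] op 0.463
ry 0.0000 then tx 0.079 ty 1.711 tz -0.022; rows@3.5cm 0.0
```

Call:
{"method": "move_arm", "body": {"rows": [{"tx": 0.08,"ty": 1,"tz": -0.02,"rx": 0,"ry": 0,"rz": 0,"grip": 0},{"tx": 0,"ty": 0.7,"tz": 0,"rx": 0,"ry": 0,"rz": 0,"grip": 0},{"tx": 0,"ty": 0,"tz": 0,"rx": 0,"ry": 0,"rz": 0,"grip": 0},{"tx": 0,"ty": 0,"tz": 0,"rx": 0,"ry": 0,"rz": 0,"grip": 0}]}}

```text
t: 42.45
eef_pos: [614.2, 59.4, 62.8]
tcp_rot: [-1.572, -0.0, -1.609]
ft_force: [0.6, -0.3, -0.5]
opening: 0.464
```

```bash
python3 go.py 614.7 59.6 58 -1.609
```

```text
t=42.45 at [614.2  59.4  62.8] rot [-1.5716e+00 -1.0000e-04 -1.6090e+00] F [ 0.6 -0.3 -0.5] op 0.464
ry -0.0000 then tx -0.021 ty 0.478 tz 0.054; rows@3.5cm 0.0
```

Call:
{"method": "move_arm", "body": {"rows": [{"tx": 0,"ty": 0.15,"tz": 0.04,"rx": 0,"ry": 0,"rz": 0,"grip": 0},{"tx": 0,"ty": 0.15,"tz": 0,"rx": 0,"ry": 0,"rz": 0,"grip": 0},{"tx": 0,"ty": 0.15,"tz": 0,"rx": 0,"ry": 0,"rz": 0,"grip": 0},{"tx": 0,"ty": 0,"tz": 0,"rx": 0,"ry": 0,"rz": 0,"grip": 0}]}}

```text
t: 42.78
eef_pos: [614.8, 59.3, 58.5]
tcp_rot: [-1.571, -0.0, -1.609]
ft_force: [0.1, 0.1, -0.5]
opening: 0.464
```

Call:
{"method": "move_arm", "body": {"rows": [{"tx": 0,"ty": 0.2,"tz": 0,"rx": 0,"ry": 0,"rz": 0,"grip": 0},{"tx": 0,"ty": 0.2,"tz": 0,"rx": 0,"ry": 0,"rz": 0,"grip": 0},{"tx": 0,"ty": 0.2,"tz": 0,"rx": 0,"ry": 0,"rz": 0,"grip": 0},{"tx": 0,"ty": 0.1,"tz": 0,"rx": 0,"ry": 0,"rz": 0,"grip": 0},{"tx": 0,"ty": 0,"tz": 0,"rx": 0,"ry": 0,"rz": 0,"grip": 0}]}}

```text
t: 43.2
eef_pos: [614.7, 59.3, 51.4]
tcp_rot: [-1.571, -0.0, -1.609]
ft_force: [-0.7, 0.0, -1.5]
opening: 0.459
```

Call:
{"method": "move_arm", "body": {"rows": [{"tx": 0,"ty": 0.1,"tz": 0,"rx": 0,"ry": 0,"rz": 0,"grip": 0},{"tx": 0,"ty": 0,"tz": 0,"rx": 0,"ry": 0,"rz": 0,"grip": 62},{"tx": 0,"ty": 0,"tz": 0,"rx": 0,"ry": 0,"rz": 0,"grip": 62},{"tx": 0,"ty": 0,"tz": 0,"rx": 0,"ry": 0,"rz": 0,"grip": 62},{"tx": 0,"ty": -2,"tz": 0,"rx": 0,"ry": 0,"rz": 0,"grip": 62},{"tx": 0,"ty": -4,"tz": 0,"rx": 0,"ry": 0,"rz": 0,"grip": 62},{"tx": 0,"ty": -4,"tz": 0,"rx": 0,"ry": 0,"rz": 0,"grip": 100}]}}

```text
t: 43.78
eef_pos: [614.1, 59.3, 150.9]
tcp_rot: [-1.574, -0.0, -1.609]
ft_force: [-0.3, 0.1, 0.6]
opening: 0.65
```

```bash
python3 - <<'E'
from meas import *
B=np.array([428.4,-24.6]); th=np.radians(38.7)
R2=np.array([[np.cos(th),-np.sin(th)],[np.sin(th),np.cos(th)]])
print(B+R2@[-15,-11], th)
import go; go.plan(*(B+R2@[-15,-11]),60,th)
E
```

```text
[423.57121311 -42.56337433] 0.6754424205218056
t=43.78 at [614.1  59.3 150.9] rot [-1.5738e+00 -2.0000e-04 -1.6090e+00] F [-0.3  0.1  0.6] op 0.650
ry -2.2845 then tx -21.240 ty 9.095 tz 3.962; rows@3.5cm 6.2
```

Call:
{"method": "move_arm", "body": {"rows": [{"tx": 0,"ty": 0,"tz": 0,"rx": 0,"ry": 0.12,"rz": 0,"grip": 100},{"tx": 0,"ty": 0,"tz": 0,"rx": 0,"ry": 0.12,"rz": 0,"grip": 100},{"tx": 0,"ty": 0,"tz": 0,"rx": 0,"ry": 0.12,"rz": 0,"grip": 100},{"tx": 0,"ty": 0,"tz": 0,"rx": 0,"ry": 0.12,"rz": 0,"grip": 100},{"tx": 0,"ty": 0,"tz": 0,"rx": 0,"ry": 0.12,"rz": 0,"grip": 100},{"tx": 0,"ty": 0,"tz": 0,"rx": 0,"ry": 0.12,"rz": 0,"grip": 100},{"tx": 0,"ty": 0,"tz": 0,"rx": 0,"ry": 0.12,"rz": 0,"grip": 100},{"tx": 0,"ty": 0,"tz": 0,"rx": 0,"ry": 0.018,"rz": 0,"grip": 100}]}}

```text
t: 44.45
eef_pos: [614.8, 59.3, 150.9]
tcp_rot: [-1.571, 0.0, -2.473]
ft_force: [0.4, -0.1, 0.0]
opening: 1.003
```

```bash
python3 go.py 423.6 -42.6 80 -2.466
```

```text
t=44.45 at [614.8  59.3 150.9] rot [-1.5706e+00  1.0000e-04 -2.4726e+00] F [ 0.4 -0.1  0. ] op 1.003
ry -0.0066 then tx 21.297 ty 7.088 tz -4.004; rows@3.5cm 6.2
```

Call:
{"method": "move_arm", "body": {"rows": [{"tx": 3.0,"ty": 0,"tz": -0.6,"rx": 0,"ry": -0.006,"rz": 0,"grip": 100},{"tx": 3.0,"ty": 0,"tz": -0.6,"rx": 0,"ry": 0,"rz": 0,"grip": 100},{"tx": 3.0,"ty": 0,"tz": -0.6,"rx": 0,"ry": 0,"rz": 0,"grip": 100},{"tx": 3.0,"ty": 0,"tz": -0.6,"rx": 0,"ry": 0,"rz": 0,"grip": 100},{"tx": 3.0,"ty": 0,"tz": -0.6,"rx": 0,"ry": 0,"rz": 0,"grip": 100},{"tx": 3.0,"ty": 1,"tz": -0.5,"rx": 0,"ry": 0,"rz": 0,"grip": 100},{"tx": 3.3,"ty": 2,"tz": -0.5,"rx": 0,"ry": 0,"rz": 0,"grip": 100},{"tx": 0,"ty": 2,"tz": 0,"rx": 0,"ry": 0,"rz": 0,"grip": 100},{"tx": 0,"ty": 1,"tz": 0,"rx": 0,"ry": 0,"rz": 0,"grip": 100},{"tx": 0,"ty": 0,"tz": 0,"rx": 0,"ry": 0,"rz": 0,"grip": 100}]}}

```text
t: 45.28
eef_pos: [423.3, -43.6, 89.5]
tcp_rot: [-1.573, -0.001, -2.459]
ft_force: [0.4, 0.8, -1.2]
opening: 0.998
```

Call:
{"method": "move_arm", "body": {"rows": [{"tx": 0,"ty": 1,"tz": 0,"rx": 0,"ry": 0,"rz": 0,"grip": 100},{"tx": 0,"ty": 0,"tz": 0,"rx": 0,"ry": 0,"rz": 0,"grip": 100},{"tx": 0,"ty": 0,"tz": 0,"rx": 0,"ry": 0,"rz": 0,"grip": 100}]}}

```text
t: 45.53
eef_pos: [424.2, -43.3, 81.1]
tcp_rot: [-1.571, -0.0, -2.459]
ft_force: [0.4, 0.3, -0.1]
opening: 1.001
```

```bash
python3 go.py 423.6 -42.6 25 -2.466;python3 - <<'E'
from meas import *
o=grab(2,("scene",)); padlist(o,27.5); crop("s",o['scene'][0],160,130,320,262,4.5,"pics/a6.png")
E
```

```text
t=45.53 at [424.2 -43.3  81.1] rot [-1.5708e+00 -1.0000e-04 -2.4592e+00] F [ 0.4  0.3 -0.1] op 1.001
ry 0.0068 then tx 0.005 ty 5.610 tz -0.097; rows@3.5cm 0.0
scene hue 66 [42.1 78.4] zmed 29.9 zmax 40.3 P [300.8 183.2] 6.4 S [300.9 183.8] -20.6
scene hue 15 [44.8 80.2] zmed 34.8 zmax 45.0 P [392.6 327.5] 115.5 S [391.9 327.4] 88.5
scene hue 15 [44.6 81. ] zmed 34.9 zmax 44.9 P [463.1 334.3] 87.6 S [462.5 334.4] 60.6
scene hue 15 [44.9 80.5] zmed 34.4 zmax 44.5 P [535.7 336.6] 117.4 S [535.1 336.4] 90.4
scene hue 15 [43.8 78.1] zmed 29.6 zmax 32.1 P [429.  -27.8] 61.9 S [428.5 -27.4] 34.9
scene hue 15 [45.6 81.9] zmed 34.7 zmax 44.4 P [610.  340.4] 89.1 S [609.4 340.6] 62.2
scene hue 111 [42.2 80.6] zmed 30.5 zmax 40.7 P [ 571.  -245.1] -163.3 S [ 571.  -245.7] 169.7
scene hue 14 [43.4 80.2] zmed 30.2 zmax 31.9 P [ 561.8 -363.6] 41.7 S [ 561.5 -363.1] 14.7
scene hue 14 [42.1 81.1] zmed 28.4 zmax 30.0 P [ 724.6 -261.8] 25.8 S [ 724.5 -261.2] -1.2
scene hue 66 [43.5 81.5] zmed 30.5 zmax 41.0 P [ 691.8 -396.8] -145.5 S [ 692.  -397.4] -172.5
```

View pics/a6.png

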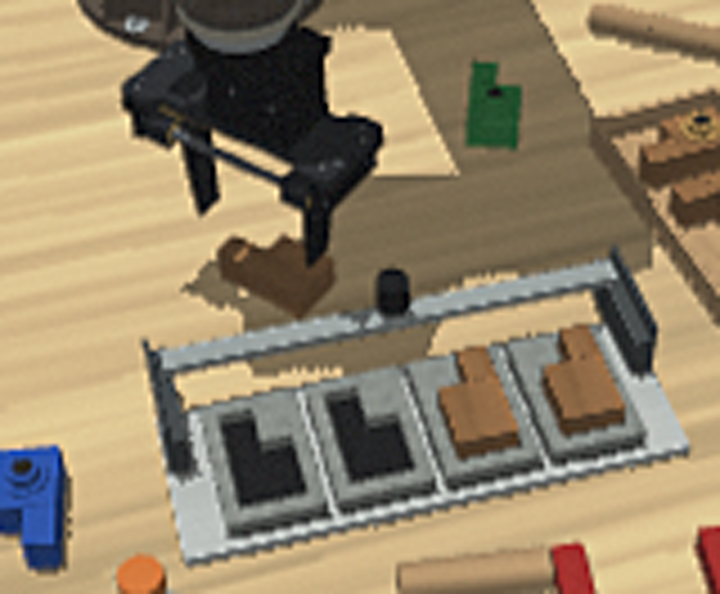

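Call:
{"method": "move_arm", "body": {"rows": [{"tx": 0,"ty": 2,"tz": -0.1,"rx": 0,"ry": 0.007,"rz": 0,"grip": 100},{"tx": 0,"ty": 2,"tz": 0,"rx": 0,"ry": 0,"rz": 0,"grip": 100},{"tx": 0,"ty": 1.2,"tz": 0,"rx": 0,"ry": 0,"rz": 0,"grip": 100},{"tx": 0,"ty": 0.4,"tz": 0,"rx": 0,"ry": 0,"rz": 0,"grip": 100},{"tx": 0,"ty": 0,"tz": 0,"rx": 0,"ry": 0,"rz": 0,"grip": 90},{"tx": 0,"ty": 0,"tz": 0,"rx": 0,"ry": 0,"rz": 0,"grip": 80},{"tx": 0,"ty": 0,"tz": 0,"rx": 0,"ry": 0,"rz": 0,"grip": 70},{"tx": 0,"ty": 0,"tz": 0,"rx": 0,"ry": 0,"rz": 0,"grip": 70},{"tx": 0,"ty": 0,"tz": 0,"rx": 0,"ry": 0,"rz": 0,"grip": 70}]}}

```text
t: 46.38
eef_pos: [423.8, -42.7, 25.5]
tcp_rot: [-1.569, 0.001, -2.468]
ft_force: [-0.1, 0.2, 8.8]
opening: 0.84
```

```bash
python3 go.py 423.6 -42.6 25 -2.466
```

```text
t=46.38 at [423.8 -42.7  25.5] rot [-1.5694e+00  1.0000e-03 -2.4678e+00] F [-0.1  0.2  8.8] op 0.840
ry -0.0018 then tx 0.010 ty 0.050 tz -0.025; rows@3.5cm 0.0
```

Call:
{"method": "move_arm", "body": {"rows": [{"tx": 0,"ty": 0,"tz": 0,"rx": 0,"ry": 0,"rz": 0,"grip": 98},{"tx": 0,"ty": 0,"tz": 0,"rx": 0,"ry": 0,"rz": 0,"grip": 98},{"tx": 0,"ty": -2,"tz": 0,"rx": 0,"ry": 0,"rz": 0,"grip": 98},{"tx": 0,"ty": -3,"tz": 0,"rx": 0,"ry": 0,"rz": 0,"grip": 98},{"tx": 0,"ty": 0,"tz": 0,"rx": 0,"ry": -0.12,"rz": 0,"grip": 70},{"tx": 0,"ty": 0,"tz": 0,"rx": 0,"ry": -0.12,"rz": 0,"grip": 70},{"tx": 0,"ty": 0,"tz": 0,"rx": 0,"ry": -0.12,"rz": 0,"grip": 70},{"tx": 0,"ty": 0,"tz": 0,"rx": 0,"ry": -0.12,"rz": 0,"grip": 70},{"tx": 0,"ty": 0,"tz": 0,"rx": 0,"ry": -0.12,"rz": 0,"grip": 70},{"tx": 0,"ty": 0,"tz": 0,"rx": 0,"ry": -0.12,"rz": 0,"grip": 70}]}}

```text
t: 47.22
eef_pos: [423.4, -42.6, 74.9]
tcp_rot: [-1.571, -0.0, -1.742]
ft_force: [-0.6, -0.6, 0.1]
opening: 0.704
```

Call:
{"method": "move_arm", "body": {"rows": [{"tx": 0,"ty": 0,"tz": 0,"rx": 0,"ry": -0.12,"rz": 0,"grip": 70},{"tx": 0,"ty": 0,"tz": 0,"rx": 0,"ry": -0.12,"rz": 0,"grip": 70},{"tx": 0,"ty": 0,"tz": 0,"rx": 0,"ry": -0.12,"rz": 0,"grip": 70},{"tx": 0,"ty": 0,"tz": 0,"rx": 0,"ry": -0.12,"rz": 0,"grip": 70},{"tx": 0,"ty": 0,"tz": 0,"rx": 0,"ry": -0.12,"rz": 0,"grip": 70},{"tx": 0,"ty": 0,"tz": 0,"rx": 0,"ry": -0.12,"rz": 0,"grip": 70},{"tx": 0,"ty": 0,"tz": 0,"rx": 0,"ry": -0.12,"rz": 0,"grip": 70},{"tx": 0,"ty": 0,"tz": 0,"rx": 0,"ry": -0.011,"rz": 0,"grip": 70}]}}

```text
t: 47.88
eef_pos: [423.4, -42.7, 74.8]
tcp_rot: [-1.571, -0.0, -0.891]
ft_force: [0.6, 0.5, 0.2]
opening: 0.704
```

```bash
python3 go.py 425.5 -27.2 35 -0.897
```

```text
t=47.88 at [423.4 -42.7  74.8] rot [-1.5708e+00 -1.0000e-04 -8.9140e-01] F [0.6 0.5 0.2] op 0.704
ry 0.0056 then tx -1.074 ty 3.982 tz 1.132; rows@3.5cm 0.4
```

Call:
{"method": "move_arm", "body": {"rows": [{"tx": -0.5,"ty": 0,"tz": 0.6,"rx": 0,"ry": 0.006,"rz": 0,"grip": 70},{"tx": -0.57,"ty": 0,"tz": 0.53,"rx": 0,"ry": 0,"rz": 0,"grip": 70},{"tx": 0,"ty": 2,"tz": 0,"rx": 0,"ry": 0,"rz": 0,"grip": 70},{"tx": 0,"ty": 1.95,"tz": 0,"rx": 0,"ry": 0,"rz": 0,"grip": 70},{"tx": 0,"ty": 0,"tz": 0,"rx": 0,"ry": 0,"rz": 0,"grip": 70},{"tx": 0,"ty": 0,"tz": 0,"rx": 0,"ry": 0,"rz": 0,"grip": 50},{"tx": 0,"ty": 0,"tz": 0,"rx": 0,"ry": 0,"rz": 0,"grip": 30},{"tx": 0,"ty": 0,"tz": 0,"rx": 0,"ry": 0,"rz": 0,"grip": 0},{"tx": 0,"ty": 0,"tz": 0,"rx": 0,"ry": 0,"rz": 0,"grip": 0},{"tx": 0,"ty": 0,"tz": 0,"rx": 0,"ry": 0,"rz": 0,"grip": 0}]}}

```text
t: 48.72
eef_pos: [426.0, -27.3, 36.0]
tcp_rot: [-1.57, -0.001, -0.903]
ft_force: [0.0, 2.3, 7.6]
opening: 0.461
```

```bash
python3 go.py 425.5 -27.2 150 -1.609; python3 -c "
import numpy as np
from cell import env
p=env.state()['eef_pos'];a=.6737;d=np.array(p[:2])-[423.8,-42.7];print('pad x of TCP',-15+d@[np.cos(a),np.sin(a)])"
```

```text
t=48.72 at [426.  -27.3  36. ] rot [-1.5699e+00 -1.2000e-03 -9.0330e-01] F [0.  2.3 7.6] op 0.461
ry 0.7057 then tx -0.007 ty -11.403 tz -0.045; rows@3.5cm 0.0
pad x of TCP -3.702410498035004
```

Call:
{"method": "move_arm", "body": {"rows": [{"tx": 0,"ty": -1.5,"tz": 0,"rx": 0,"ry": 0,"rz": 0,"grip": 0},{"tx": 0,"ty": -3,"tz": 0,"rx": 0,"ry": 0,"rz": 0,"grip": 0},{"tx": 0,"ty": -3,"tz": 0,"rx": 0,"ry": 0.12,"rz": 0,"grip": 0},{"tx": 0,"ty": -3,"tz": 0,"rx": 0,"ry": 0.12,"rz": 0,"grip": 0},{"tx": 0,"ty": -1,"tz": 0,"rx": 0,"ry": 0.12,"rz": 0,"grip": 0},{"tx": 0,"ty": 0,"tz": 0,"rx": 0,"ry": 0.12,"rz": 0,"grip": 0},{"tx": 0,"ty": 0,"tz": 0,"rx": 0,"ry": 0.12,"rz": 0,"grip": 0},{"tx": 0,"ty": 0,"tz": 0,"rx": 0,"ry": 0.106,"rz": 0,"grip": 0},{"tx": 0,"ty": 0,"tz": 0,"rx": 0,"ry": 0,"rz": 0,"grip": 0}]}}

```text
t: 49.47
eef_pos: [425.5, -27.3, 150.6]
tcp_rot: [-1.57, -0.0, -1.614]
ft_force: [0.0, -0.4, -1.2]
opening: 0.461
```

```bash
python3 go.py 612.2 -15.4 80 -1.609
```

```text
t=49.47 at [425.5 -27.3 150.6] rot [-1.5701e+00 -2.0000e-04 -1.6142e+00] F [ 0.  -0.4 -1.2] op 0.461
ry -0.0052 then tx -1.898 ty 7.064 tz 18.613; rows@3.5cm 5.3
```

Call:
{"method": "move_arm", "body": {"rows": [{"tx": -0.3,"ty": 0,"tz": 3.1,"rx": 0,"ry": -0.005,"rz": 0,"grip": 0},{"tx": -0.3,"ty": 0,"tz": 3.1,"rx": 0,"ry": 0,"rz": 0,"grip": 0},{"tx": -0.3,"ty": 0,"tz": 3.1,"rx": 0,"ry": 0,"rz": 0,"grip": 0},{"tx": -0.3,"ty": 0,"tz": 3.1,"rx": 0,"ry": 0,"rz": 0,"grip": 0},{"tx": -0.3,"ty": 1,"tz": 3.1,"rx": 0,"ry": 0,"rz": 0,"grip": 0},{"tx": -0.4,"ty": 2,"tz": 3.1,"rx": 0,"ry": 0,"rz": 0,"grip": 0},{"tx": 0,"ty": 2,"tz": 0,"rx": 0,"ry": 0,"rz": 0,"grip": 0},{"tx": 0,"ty": 2,"tz": 0,"rx": 0,"ry": 0,"rz": 0,"grip": 0},{"tx": 0,"ty": 0,"tz": 0,"rx": 0,"ry": 0,"rz": 0,"grip": 0},{"tx": 0,"ty": 0,"tz": 0,"rx": 0,"ry": 0,"rz": 0,"grip": 0}]}}

```text
t: 50.3
eef_pos: [611.6, -14.5, 79.7]
tcp_rot: [-1.573, 0.0, -1.602]
ft_force: [-0.2, -0.7, -0.2]
opening: 0.461
```

Call:
{"method": "move_arm", "body": {"rows": [{"tx": 0,"ty": 0,"tz": 0,"rx": 0,"ry": 0,"rz": 0,"grip": 0},{"tx": 0,"ty": 0,"tz": 0,"rx": 0,"ry": 0,"rz": 0,"grip": 0}]}}

```text
t: 50.47
eef_pos: [612.6, -14.7, 81.7]
tcp_rot: [-1.569, -0.0, -1.603]
ft_force: [-0.3, 0.5, -0.9]
opening: 0.462
```

```bash
python3 go.py 612.2 -15.4 63.5 -1.609
```

```text
t=50.47 at [612.6 -14.7  81.7] rot [-1.5687e+00 -3.0000e-04 -1.6032e+00] F [-0.3  0.5 -0.9] op 0.462
ry 0.0058 then tx 0.070 ty 1.824 tz -0.037; rows@3.5cm 0.0
```

Call:
{"method": "move_arm", "body": {"rows": [{"tx": 0.07,"ty": 1,"tz": -0.02,"rx": 0,"ry": 0.006,"rz": 0,"grip": 0},{"tx": 0,"ty": 0.8,"tz": 0,"rx": 0,"ry": 0,"rz": 0,"grip": 0},{"tx": 0,"ty": 0,"tz": 0,"rx": 0,"ry": 0,"rz": 0,"grip": 0},{"tx": 0,"ty": 0,"tz": 0,"rx": 0,"ry": 0,"rz": 0,"grip": 0}]}}

```text
t: 50.8
eef_pos: [611.6, -15.3, 61.6]
tcp_rot: [-1.572, 0.0, -1.61]
ft_force: [0.8, -0.0, -1.2]
opening: 0.462
```

```bash
python3 go.py 612.2 -15.4 58 -1.609
```

```text
t=50.80 at [611.6 -15.3  61.6] rot [-1.5719e+00  1.0000e-04 -1.6100e+00] F [ 0.8 -0.  -1.2] op 0.462
ry -0.0010 then tx 0.011 ty 0.364 tz 0.063; rows@3.5cm 0.0
```

Call:
{"method": "move_arm", "body": {"rows": [{"tx": 0,"ty": 0.1,"tz": 0.02,"rx": 0,"ry": 0,"rz": 0,"grip": 0},{"tx": 0,"ty": 0.15,"tz": 0,"rx": 0,"ry": 0,"rz": 0,"grip": 0},{"tx": 0,"ty": 0.15,"tz": 0,"rx": 0,"ry": 0,"rz": 0,"grip": 0},{"tx": 0,"ty": 0,"tz": 0,"rx": 0,"ry": 0,"rz": 0,"grip": 0}]}}

```text
t: 51.13
eef_pos: [612.0, -15.3, 58.0]
tcp_rot: [-1.571, -0.0, -1.61]
ft_force: [0.2, 0.0, -1.7]
opening: 0.458
```

Call:
{"method": "move_arm", "body": {"rows": [{"tx": 0,"ty": 0.2,"tz": 0,"rx": 0,"ry": 0,"rz": 0,"grip": 0},{"tx": 0,"ty": 0.2,"tz": 0,"rx": 0,"ry": 0,"rz": 0,"grip": 0},{"tx": 0,"ty": 0.2,"tz": 0,"rx": 0,"ry": 0,"rz": 0,"grip": 0},{"tx": 0,"ty": 0.1,"tz": 0,"rx": 0,"ry": 0,"rz": 0,"grip": 0},{"tx": 0,"ty": 0,"tz": 0,"rx": 0,"ry": 0,"rz": 0,"grip": 0}]}}

```text
t: 51.55
eef_pos: [612.0, -15.3, 50.9]
tcp_rot: [-1.571, -0.0, -1.61]
ft_force: [-0.8, 0.2, -1.1]
opening: 0.458
```

Call:
{"method": "move_arm", "body": {"rows": [{"tx": 0,"ty": 0,"tz": 0,"rx": 0,"ry": 0,"rz": 0,"grip": 62},{"tx": 0,"ty": 0,"tz": 0,"rx": 0,"ry": 0,"rz": 0,"grip": 62},{"tx": 0,"ty": 0,"tz": 0,"rx": 0,"ry": 0,"rz": 0,"grip": 62},{"tx": 0,"ty": -2,"tz": 0,"rx": 0,"ry": 0,"rz": 0,"grip": 62},{"tx": 0,"ty": -4,"tz": 0,"rx": 0,"ry": 0,"rz": 0,"grip": 62},{"tx": 0,"ty": -4,"tz": 0,"rx": 0,"ry": 0,"rz": 0,"grip": 100}]}}

```text
t: 52.05
eef_pos: [611.4, -15.2, 151.5]
tcp_rot: [-1.574, 0.0, -1.61]
ft_force: [0.6, -0.0, 0.6]
opening: 0.652
```

```bash
python3 - <<'E'
from meas import *
o=grab(2); padlist(o,27.5)
C=np.array([561.1,-363.3]); th=np.radians(15.2)
R2=np.array([[np.cos(th),-np.sin(th)],[np.sin(th),np.cos(th)]])
import go; t=C+R2@[-15,-11]; print(t,th); go.plan(*t,60,th-np.pi); go.plan(*t,60,th)
E
```

```text
scene hue 66 [42.1 78.5] zmed 30.3 zmax 40.3 P [300.7 182.4] 4.1 S [300.8 183.1] -22.9
scene hue 15 [45.5 79.1] zmed 34.9 zmax 45.4 P [392.7 327.6] 114.9 S [392.1 327.5] 87.9
scene hue 15 [44.  81.6] zmed 34.5 zmax 44.8 P [463.1 334.2] 87.9 S [462.5 334.3] 60.9
scene hue 15 [45.5 79.7] zmed 34.6 zmax 44.6 P [535.5 336.3] 117.4 S [534.9 336.2] 90.4
scene hue 15 [45.3 79.9] zmed 34.7 zmax 44.4 P [609.7 339.8] 89.7 S [609.1 340. ] 62.7
scene hue 14 [44.4 82.7] zmed 43.3 zmax 45.5 P [624.2 132.6] 2.2 S [624.4 133.3] -24.8
scene hue 15 [46.7 82. ] zmed 43.3 zmax 45.5 P [620.4  56.5] 0.3 S [620.6  57.1] -26.7
scene hue 111 [42.1 80.2] zmed 30.4 zmax 40.5 P [ 571.3 -244.9] -164.4 S [ 571.3 -245.5] 168.6
scene hue 14 [43.4 80.3] zmed 30.0 zmax 31.8 P [ 560.8 -363.6] 42.5 S [ 560.5 -363. ] 15.5
scene hue 14 [40.4 80.8] zmed 28.5 zmax 30.0 P [ 723.1 -262.3] 27.6 S [ 723.  -261.7] 0.7
scene hue 66 [43.8 80.9] zmed 30.6 zmax 40.4 P [ 691.7 -396.9] -145.4 S [ 691.9 -397.5] -172.4
top hue 66 [44.6 80. ] zmed 31.4 zmax 40.3 P [ 690.9 -397. ] -146.2 S [ 691.2 -397.6] -173.1
top hue 15 [42.6 80.4] zmed 34.7 zmax 45.1 P [608.2 342.4] 93.9 S [607.6 342.5] 66.9
top hue 111 [43.4 80. ] zmed 30.9 zmax 40.2 P [ 571.4 -244.5] -164.2 S [ 571.4 -245.2] 168.8
top hue 14 [43.7 79.4] zmed 30.4 zmax 33.8 P [ 561.4 -363.8] 42.6 S [ 561.1 -363.3] 15.6
top hue 15 [43.6 78.3] zmed 34.9 zmax 44.4 P [533.7 338.6] 123.2 S [533.1 338.4] 96.2
top hue 15 [41.4 76.7] zmed 34.7 zmax 45.6 P [460.1 336.4] 94.8 S [459.5 336.5] 67.8
[ 549.50883355 -377.84801912] 0.26529004630313807
t=52.25 at [612.3 -15.3 152.3] rot [-1.5684e+00 -3.0000e-04 -1.6099e+00] F [-1.2 -0.2  0.1] op 0.801
ry 1.2664 then tx 15.571 ty 9.227 tz 33.342; rows@3.5cm 10.5
t=52.25 at [612.3 -15.3 152.3] rot [-1.5684e+00 -3.0000e-04 -1.6099e+00] F [-1.2 -0.2  0.1] op 0.801
ry -1.8752 then tx -15.571 ty 9.227 tz -33.342; rows@3.5cm 10.5
```

```bash
python3 go.py 549.5 -377.8 80 -1.61
```

```text
t=52.25 at [612.3 -15.3 152.3] rot [-1.5684e+00 -3.0000e-04 -1.6099e+00] F [-1.2 -0.2  0.1] op 0.801
ry 0.0001 then tx 36.472 ty 7.227 tz -4.859; rows@3.5cm 10.5
```

Call:
{"method": "move_arm", "body": {"rows": [{"tx": 3.6,"ty": 0,"tz": -0.5,"rx": 0,"ry": 0,"rz": 0,"grip": 100},{"tx": 3.6,"ty": 0,"tz": -0.5,"rx": 0,"ry": 0,"rz": 0,"grip": 100},{"tx": 3.6,"ty": 0,"tz": -0.5,"rx": 0,"ry": 0,"rz": 0,"grip": 100},{"tx": 3.6,"ty": 0,"tz": -0.5,"rx": 0,"ry": 0,"rz": 0,"grip": 100},{"tx": 3.6,"ty": 0,"tz": -0.5,"rx": 0,"ry": 0,"rz": 0,"grip": 100},{"tx": 3.6,"ty": 0,"tz": -0.5,"rx": 0,"ry": 0,"rz": 0,"grip": 100},{"tx": 3.6,"ty": 0,"tz": -0.5,"rx": 0,"ry": 0,"rz": 0,"grip": 100},{"tx": 3.6,"ty": 0,"tz": -0.5,"rx": 0,"ry": 0,"rz": 0,"grip": 100},{"tx": 3.6,"ty": 0,"tz": -0.5,"rx": 0,"ry": 0,"rz": 0,"grip": 100},{"tx": 3.9,"ty": 0,"tz": -0.4,"rx": 0,"ry": 0,"rz": 0,"grip": 100}]}}

```text
t: 53.08
eef_pos: [547.7, -377.1, 149.4]
tcp_rot: [-1.573, 0.002, -1.61]
ft_force: [0.6, 0.1, -0.0]
opening: 1.001
```

Call:
{"method": "move_arm", "body": {"rows": [{"tx": 0,"ty": 0,"tz": 0,"rx": 0,"ry": 0.12,"rz": 0,"grip": 100},{"tx": 0,"ty": 0,"tz": 0,"rx": 0,"ry": 0.12,"rz": 0,"grip": 100},{"tx": 0,"ty": 0,"tz": 0,"rx": 0,"ry": 0.12,"rz": 0,"grip": 100},{"tx": 0,"ty": 0,"tz": 0,"rx": 0,"ry": 0.12,"rz": 0,"grip": 100},{"tx": 0,"ty": 0,"tz": 0,"rx": 0,"ry": 0.12,"rz": 0,"grip": 100},{"tx": 0,"ty": 0,"tz": 0,"rx": 0,"ry": 0.12,"rz": 0,"grip": 100},{"tx": 0,"ty": 0,"tz": 0,"rx": 0,"ry": 0.12,"rz": 0,"grip": 100},{"tx": 0,"ty": 0,"tz": 0,"rx": 0,"ry": 0.12,"rz": 0,"grip": 100},{"tx": 0,"ty": 0,"tz": 0,"rx": 0,"ry": 0.12,"rz": 0,"grip": 100},{"tx": 0,"ty": 0,"tz": 0,"rx": 0,"ry": 0.12,"rz": 0,"grip": 100}]}}

```text
t: 53.92
eef_pos: [548.4, -375.7, 149.2]
tcp_rot: [-1.573, -0.001, -2.816]
ft_force: [-0.5, 0.1, 0.2]
opening: 0.997
```

```bash
python3 go.py 549.5 -377.9 26 -2.871
```

```text
t=53.92 at [ 548.4 -375.7  149.2] rot [-1.5732e+00 -1.5000e-03 -2.8160e+00] F [-0.5  0.1  0.2] op 0.997
ry 0.0550 then tx -0.047 ty 12.321 tz 0.244; rows@3.5cm 0.1
```

Call:
{"method": "move_arm", "body": {"rows": [{"tx": -0.05,"ty": 3,"tz": 0.24,"rx": 0,"ry": 0.055,"rz": 0,"grip": 100},{"tx": 0,"ty": 3,"tz": 0,"rx": 0,"ry": 0,"rz": 0,"grip": 100},{"tx": 0,"ty": 1,"tz": 0,"rx": 0,"ry": 0,"rz": 0,"grip": 100},{"tx": 0,"ty": 0,"tz": 0,"rx": 0,"ry": 0,"rz": 0,"grip": 100},{"tx": 0,"ty": 0,"tz": 0,"rx": 0,"ry": 0,"rz": 0,"grip": 100},{"tx": 0,"ty": 0,"tz": 0,"rx": 0,"ry": 0,"rz": 0,"grip": 100}]}}

```text
t: 54.42
eef_pos: [550.6, -378.5, 82.3]
tcp_rot: [-1.57, 0.001, -2.865]
ft_force: [0.1, 0.1, 0.9]
opening: 1.002
```

```bash
python3 go.py 549.5 -377.9 25 -2.871
```

```text
t=54.42 at [ 550.6 -378.5   82.3] rot [-1.5697e+00  7.0000e-04 -2.8647e+00] F [0.1 0.1 0.9] op 1.002
ry 0.0063 then tx 0.093 ty 5.726 tz -0.089; rows@3.5cm 0.0
```

Call:
{"method": "move_arm", "body": {"rows": [{"tx": 0.1,"ty": 2,"tz": -0.05,"rx": 0,"ry": 0.006,"rz": 0,"grip": 100},{"tx": 0,"ty": 2,"tz": 0,"rx": 0,"ry": 0,"rz": 0,"grip": 100},{"tx": 0,"ty": 1.3,"tz": 0,"rx": 0,"ry": 0,"rz": 0,"grip": 100},{"tx": 0,"ty": 0.4,"tz": 0,"rx": 0,"ry": 0,"rz": 0,"grip": 100},{"tx": 0,"ty": 0,"tz": 0,"rx": 0,"ry": 0,"rz": 0,"grip": 90},{"tx": 0,"ty": 0,"tz": 0,"rx": 0,"ry": 0,"rz": 0,"grip": 80},{"tx": 0,"ty": 0,"tz": 0,"rx": 0,"ry": 0,"rz": 0,"grip": 70},{"tx": 0,"ty": 0,"tz": 0,"rx": 0,"ry": 0,"rz": 0,"grip": 70},{"tx": 0,"ty": 0,"tz": 0,"rx": 0,"ry": 0,"rz": 0,"grip": 70}]}}

```text
t: 55.17
eef_pos: [549.6, -378.4, 25.5]
tcp_rot: [-1.569, 0.001, -2.871]
ft_force: [0.7, 0.2, 5.4]
opening: 0.838
```

```bash
python3 - <<'E'
from h import *
s=env.state();p=s['eef_pos'];y=s['tcp_rot'][2]+np.pi;print(p,y,s['opening'],s['ft_force'])
print("target",p[0]+11*np.cos(y)-11*np.sin(y),p[1]+11*np.sin(y)+11*np.cos(y),y-np.pi/2)
E
```

```text
[ 549.56095371 -378.39652459   25.46889501] 0.2706493574558131 0.8384063331708809 [0.74586169 0.16794252 5.39613036]
target 557.2195967533071 -364.8560228747262 -1.3001469693390835
```

Call:
{"method": "move_arm", "body": {"rows": [{"tx": 0,"ty": 0,"tz": 0,"rx": 0,"ry": 0,"rz": 0,"grip": 98},{"tx": 0,"ty": 0,"tz": 0,"rx": 0,"ry": 0,"rz": 0,"grip": 98},{"tx": 0,"ty": -2,"tz": 0,"rx": 0,"ry": 0,"rz": 0,"grip": 98},{"tx": 0,"ty": -3,"tz": 0,"rx": 0,"ry": 0,"rz": 0,"grip": 98},{"tx": 0,"ty": 0,"tz": 0,"rx": 0,"ry": -0.12,"rz": 0,"grip": 70},{"tx": 0,"ty": 0,"tz": 0,"rx": 0,"ry": -0.12,"rz": 0,"grip": 70},{"tx": 0,"ty": 0,"tz": 0,"rx": 0,"ry": -0.12,"rz": 0,"grip": 70},{"tx": 0,"ty": 0,"tz": 0,"rx": 0,"ry": -0.12,"rz": 0,"grip": 70},{"tx": 0,"ty": 0,"tz": 0,"rx": 0,"ry": -0.12,"rz": 0,"grip": 70},{"tx": 0,"ty": 0,"tz": 0,"rx": 0,"ry": -0.12,"rz": 0,"grip": 70}]}}

```text
t: 56.0
eef_pos: [548.9, -377.9, 74.1]
tcp_rot: [-1.571, -0.0, -2.145]
ft_force: [-0.0, -0.3, -0.4]
opening: 0.703
```

Call:
{"method": "move_arm", "body": {"rows": [{"tx": 0,"ty": 0,"tz": 0,"rx": 0,"ry": -0.12,"rz": 0,"grip": 70},{"tx": 0,"ty": 0,"tz": 0,"rx": 0,"ry": -0.12,"rz": 0,"grip": 70},{"tx": 0,"ty": 0,"tz": 0,"rx": 0,"ry": -0.12,"rz": 0,"grip": 70},{"tx": 0,"ty": 0,"tz": 0,"rx": 0,"ry": -0.12,"rz": 0,"grip": 70},{"tx": 0,"ty": 0,"tz": 0,"rx": 0,"ry": -0.12,"rz": 0,"grip": 70},{"tx": 0,"ty": 0,"tz": 0,"rx": 0,"ry": -0.12,"rz": 0,"grip": 70},{"tx": 0,"ty": 0,"tz": 0,"rx": 0,"ry": -0.12,"rz": 0,"grip": 70},{"tx": 0,"ty": 0,"tz": 0,"rx": 0,"ry": -0.011,"rz": 0,"grip": 70}]}}

```text
t: 56.67
eef_pos: [548.9, -377.9, 74.1]
tcp_rot: [-1.571, 0.0, -1.294]
ft_force: [-0.3, -0.5, 0.9]
opening: 0.7
```

```bash
python3 go.py 557.2 -364.9 35 -1.3
```

```text
t=56.67 at [ 548.9 -377.9   74.1] rot [-1.5711e+00  3.0000e-04 -1.2944e+00] F [-0.3 -0.5  0.9] op 0.700
ry 0.0056 then tx -1.030 ty 3.909 tz 1.142; rows@3.5cm 0.4
```

Call:
{"method": "move_arm", "body": {"rows": [{"tx": -0.5,"ty": 0,"tz": 0.6,"rx": 0,"ry": 0.006,"rz": 0,"grip": 70},{"tx": -0.53,"ty": 0,"tz": 0.54,"rx": 0,"ry": 0,"rz": 0,"grip": 70},{"tx": 0,"ty": 2,"tz": 0,"rx": 0,"ry": 0,"rz": 0,"grip": 70},{"tx": 0,"ty": 1.85,"tz": 0,"rx": 0,"ry": 0,"rz": 0,"grip": 70},{"tx": 0,"ty": 0,"tz": 0,"rx": 0,"ry": 0,"rz": 0,"grip": 70},{"tx": 0,"ty": 0,"tz": 0,"rx": 0,"ry": 0,"rz": 0,"grip": 50},{"tx": 0,"ty": 0,"tz": 0,"rx": 0,"ry": 0,"rz": 0,"grip": 30},{"tx": 0,"ty": 0,"tz": 0,"rx": 0,"ry": 0,"rz": 0,"grip": 0},{"tx": 0,"ty": 0,"tz": 0,"rx": 0,"ry": 0,"rz": 0,"grip": 0},{"tx": 0,"ty": 0,"tz": 0,"rx": 0,"ry": 0,"rz": 0,"grip": 0}]}}

```text
t: 57.5
eef_pos: [557.7, -365.2, 36.8]
tcp_rot: [-1.57, -0.001, -1.306]
ft_force: [0.0, 0.5, 3.9]
opening: 0.462
```

```bash
python3 go.py 557 -365 150 -1.609; python3 -c "
import numpy as np
from cell import env
p=env.state()['eef_pos'];a=.2706;d=np.array(p[:2])-[549.56,-378.4];print('pad x of TCP',-15+d@[np.cos(a),np.sin(a)])"
```

```text
t=57.50 at [ 557.7 -365.2   36.8] rot [-1.5699e+00 -1.2000e-03 -1.3064e+00] F [0.  0.5 3.9] op 0.462
ry 0.3026 then tx -0.021 ty -11.323 tz -0.070; rows@3.5cm 0.0
pad x of TCP -3.646282195310519
```

Call:
{"method": "move_arm", "body": {"rows": [{"tx": 0,"ty": -1.5,"tz": 0,"rx": 0,"ry": 0,"rz": 0,"grip": 0},{"tx": 0,"ty": -3,"tz": 0,"rx": 0,"ry": 0,"rz": 0,"grip": 0},{"tx": 0,"ty": -3,"tz": 0,"rx": 0,"ry": 0.1,"rz": 0,"grip": 0},{"tx": 0,"ty": -3,"tz": 0,"rx": 0,"ry": 0.1,"rz": 0,"grip": 0},{"tx": 0,"ty": -0.8,"tz": 0,"rx": 0,"ry": 0.1,"rz": 0,"grip": 0},{"tx": 0,"ty": 0,"tz": 0,"rx": 0,"ry": 0,"rz": 0,"grip": 0},{"tx": 0,"ty": 0,"tz": 0,"rx": 0,"ry": 0,"rz": 0,"grip": 0}]}}

```text
t: 58.08
eef_pos: [557.2, -364.9, 148.9]
tcp_rot: [-1.57, -0.0, -1.603]
ft_force: [0.6, 1.3, -1.5]
opening: 0.46
```

```bash
python3 go.py 609.35 -90.3 81 -1.609
```

```text
t=58.08 at [ 557.2 -364.9  148.9] rot [-1.5703e+00 -4.0000e-04 -1.6031e+00] F [ 0.6  1.3 -1.5] op 0.460
ry 0.0059 then tx -27.644 ty 6.793 tz 4.163; rows@3.5cm 8.0
```

Call:
{"method": "move_arm", "body": {"rows": [{"tx": -3.4,"ty": 0,"tz": 0.5,"rx": 0,"ry": 0.006,"rz": 0,"grip": 0},{"tx": -3.4,"ty": 0,"tz": 0.5,"rx": 0,"ry": 0,"rz": 0,"grip": 0},{"tx": -3.4,"ty": 0,"tz": 0.5,"rx": 0,"ry": 0,"rz": 0,"grip": 0},{"tx": -3.4,"ty": 0,"tz": 0.5,"rx": 0,"ry": 0,"rz": 0,"grip": 0},{"tx": -3.4,"ty": 0,"tz": 0.5,"rx": 0,"ry": 0,"rz": 0,"grip": 0},{"tx": -3.4,"ty": 0,"tz": 0.5,"rx": 0,"ry": 0,"rz": 0,"grip": 0},{"tx": -3.4,"ty": 0.8,"tz": 0.5,"rx": 0,"ry": 0,"rz": 0,"grip": 0},{"tx": -3.8,"ty": 2,"tz": 0.6,"rx": 0,"ry": 0,"rz": 0,"grip": 0},{"tx": 0,"ty": 2,"tz": 0,"rx": 0,"ry": 0,"rz": 0,"grip": 0},{"tx": 0,"ty": 2,"tz": 0,"rx": 0,"ry": 0,"rz": 0,"grip": 0}]}}

```text
t: 58.92
eef_pos: [608.7, -89.9, 79.4]
tcp_rot: [-1.573, 0.0, -1.605]
ft_force: [0.8, -0.0, -1.6]
opening: 0.462
```

Call:
{"method": "move_arm", "body": {"rows": [{"tx": 0,"ty": 0,"tz": 0,"rx": 0,"ry": 0,"rz": 0,"grip": 0},{"tx": 0,"ty": 0,"tz": 0,"rx": 0,"ry": 0,"rz": 0,"grip": 0},{"tx": 0,"ty": 0,"tz": 0,"rx": 0,"ry": 0,"rz": 0,"grip": 0},{"tx": 0,"ty": 0,"tz": 0,"rx": 0,"ry": 0,"rz": 0,"grip": 0}]}}

```text
t: 59.25
eef_pos: [609.5, -93.0, 82.4]
tcp_rot: [-1.57, -0.0, -1.612]
ft_force: [0.4, -0.8, -1.0]
opening: 0.463
```

```bash
python3 go.py 609.35 -90.3 64.5 -1.609
```

```text
t=59.25 at [609.5 -93.   82.4] rot [-1.5697e+00 -4.0000e-04 -1.6118e+00] F [ 0.4 -0.8 -1. ] op 0.463
ry -0.0028 then tx -0.265 ty 1.785 tz -0.024; rows@3.5cm 0.1
```

Call:
{"method": "move_arm", "body": {"rows": [{"tx": -0.26,"ty": 1,"tz": 0,"rx": 0,"ry": -0.003,"rz": 0,"grip": 0},{"tx": 0,"ty": 0.75,"tz": 0,"rx": 0,"ry": 0,"rz": 0,"grip": 0},{"tx": 0,"ty": 0,"tz": 0,"rx": 0,"ry": 0,"rz": 0,"grip": 0},{"tx": 0,"ty": 0,"tz": 0,"rx": 0,"ry": 0,"rz": 0,"grip": 0},{"tx": 0,"ty": 0,"tz": 0,"rx": 0,"ry": 0,"rz": 0,"grip": 0}]}}

```text
t: 59.67
eef_pos: [609.3, -89.8, 64.0]
tcp_rot: [-1.571, -0.0, -1.609]
ft_force: [0.1, 1.1, -1.2]
opening: 0.459
```

```bash
python3 go.py 609.35 -90.3 59 -1.609
```

```text
t=59.67 at [609.3 -89.8  64. ] rot [-1.5709e+00 -1.0000e-04 -1.6090e+00] F [ 0.1  1.1 -1.2] op 0.459
ry 0.0000 then tx 0.046 ty 0.497 tz 0.005; rows@3.5cm 0.0
```

Call:
{"method": "move_arm", "body": {"rows": [{"tx": 0.05,"ty": 0.1,"tz": 0,"rx": 0,"ry": 0,"rz": 0,"grip": 0},{"tx": 0,"ty": 0.15,"tz": 0,"rx": 0,"ry": 0,"rz": 0,"grip": 0},{"tx": 0,"ty": 0.15,"tz": 0,"rx": 0,"ry": 0,"rz": 0,"grip": 0},{"tx": 0,"ty": 0.15,"tz": 0,"rx": 0,"ry": 0,"rz": 0,"grip": 0},{"tx": 0,"ty": 0,"tz": 0,"rx": 0,"ry": 0,"rz": 0,"grip": 0}]}}

```text
t: 60.08
eef_pos: [609.1, -90.3, 58.2]
tcp_rot: [-1.571, -0.0, -1.609]
ft_force: [0.4, 0.2, -0.4]
opening: 0.456
```

Bottom at about 21 mm, inside the pocket, no contact force. On down and release.

Call:
{"method": "move_arm", "body": {"rows": [{"tx": 0,"ty": 0.2,"tz": 0,"rx": 0,"ry": 0,"rz": 0,"grip": 0},{"tx": 0,"ty": 0.2,"tz": 0,"rx": 0,"ry": 0,"rz": 0,"grip": 0},{"tx": 0,"ty": 0.15,"tz": 0,"rx": 0,"ry": 0,"rz": 0,"grip": 0},{"tx": 0,"ty": 0.1,"tz": 0,"rx": 0,"ry": 0,"rz": 0,"grip": 0},{"tx": 0,"ty": 0,"tz": 0,"rx": 0,"ry": 0,"rz": 0,"grip": 0}]}}

```text
t: 60.5
eef_pos: [609.2, -90.3, 51.7]
tcp_rot: [-1.571, 0.0, -1.609]
ft_force: [0.2, 0.7, -1.4]
opening: 0.457
```

Call:
{"method": "move_arm", "body": {"rows": [{"tx": 0,"ty": 0,"tz": 0,"rx": 0,"ry": 0,"rz": 0,"grip": 62},{"tx": 0,"ty": 0,"tz": 0,"rx": 0,"ry": 0,"rz": 0,"grip": 62},{"tx": 0,"ty": 0,"tz": 0,"rx": 0,"ry": 0,"rz": 0,"grip": 62},{"tx": 0,"ty": -2,"tz": 0,"rx": 0,"ry": 0,"rz": 0,"grip": 62},{"tx": 0,"ty": -4,"tz": 0,"rx": 0,"ry": 0,"rz": 0,"grip": 62},{"tx": 0,"ty": -4,"tz": 0,"rx": 0,"ry": 0,"rz": 0,"grip": 62},{"tx": 3,"ty": 0,"tz": -3,"rx": 0,"ry": 0,"rz": 0,"grip": 62},{"tx": 3,"ty": 0,"tz": -3,"rx": 0,"ry": 0,"rz": 0,"grip": 62},{"tx": 3,"ty": 0,"tz": -3,"rx": 0,"ry": 0,"rz": 0,"grip": 62},{"tx": 3,"ty": 0,"tz": -3,"rx": 0,"ry": 0,"rz": 0,"grip": 62}]}}

```text
t: 61.33
eef_pos: [485.6, -204.2, 152.5]
tcp_rot: [-1.57, -0.001, -1.608]
ft_force: [0.3, -0.6, 0.3]
opening: 0.62
```

```bash
python3 - <<'E'
from meas import *
o=grab(4)
for n in o:
    P=flat(n,o[n][1])+OFF[n]
    for i,(x,y) in enumerate(((621.7,134.5),(618.8,59.5),(615.9,-15.5),(613,-90.4))):
        q=[]
        for dx in (-12,0,15):
            b=reg(P,x+dx-7,x+dx+7,y-15,y+15,10,60); q.append(round(float(np.median(b[:,2])),1) if len(b) else None)
        sg=11 if i<2 else -11
        b=reg(P,x-52,x-30,y+sg-7,y+sg+7,10,60); q.append(round(float(np.median(b[:,2])),1) if len(b) else None)
        X=reg(P,x-70,x+40,y-30,y+30,36,48); r=fitL(X[:,:2],1 if i<2 else -1)
        print(n,i+1,q,np.round(r[0],1),round(np.degrees(r[1]),1),rect(X)[1])
    kb=reg(P,490,620,-20,70,84,100); print("knob",kb.mean(0).round(1))
crop("s",o['scene'][0],170,150,330,270,4.5,"pics/a7.png")
print(env.state()['t'],env.state()['eef_pos'])
E
```

```text
scene 1 [43.7, 43.5, 42.6, 43.7] [622.  133.1] -1.0 [43.7 80.7]
scene 2 [43.8, 43.9, 42.4, 43.5] [618.7  57.1] -0.7 [43.8 79.4]
scene 3 [44.2, 43.8, 42.3, 43.9] [616.1 -16.8] -4.1 [43.5 81.5]
scene 4 [43.7, 43.8, 42.8, 43.7] [612.9 -91.7] -3.8 [43.6 80.6]
knob [526.6  25.1  89.4]
top 1 [43.1, 43.1, 43.3, 43.2] [621.4 134.3] -1.1 [43.1 80.6]
top 2 [43.8, 43.4, 43.6, 43.1] [618.6  58.5] -1.1 [43.7 80. ]
top 3 [43.5, 43.4, 43.5, 43.7] [615.6 -16.1] -2.3 [41.3 79.4]
top 4 [44.3, 43.9, 43.3, 43.1] [612.6 -91.3] -3.7 [43.9 78.1]
knob [527.3  25.7  89.7]
61.7333 [ 487.80599782 -202.7479324   151.94791876]
```

View pics/a7.png

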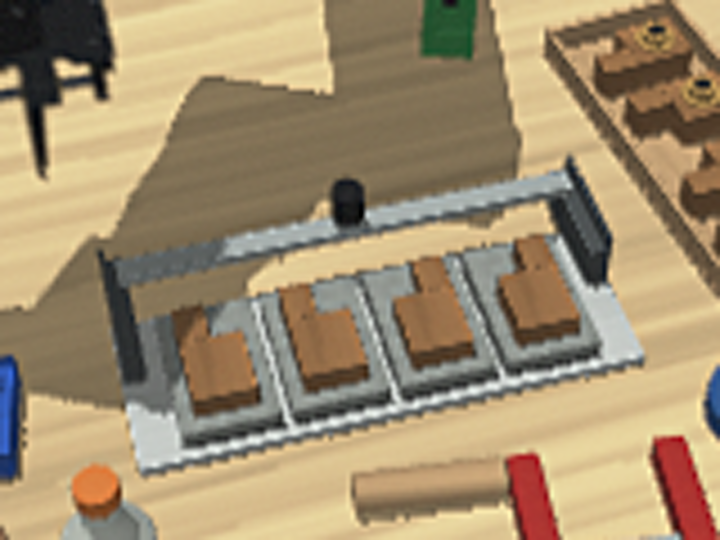

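Call:
{"method": "move_arm", "body": {"rows": [{"tx": 0,"ty": 0,"tz": 0,"rx": 0,"ry": -0.12,"rz": 0,"grip": 62},{"tx": 0,"ty": 0,"tz": 0,"rx": 0,"ry": -0.12,"rz": 0,"grip": 62},{"tx": 0,"ty": 0,"tz": 0,"rx": 0,"ry": -0.12,"rz": 0,"grip": 62},{"tx": 0,"ty": 0,"tz": 0,"rx": 0,"ry": -0.12,"rz": 0,"grip": 62},{"tx": 0,"ty": 0,"tz": 0,"rx": 0,"ry": -0.12,"rz": 0,"grip": 62},{"tx": 0,"ty": 0,"tz": 0,"rx": 0,"ry": -0.12,"rz": 0,"grip": 62},{"tx": 0,"ty": 0,"tz": 0,"rx": 0,"ry": -0.12,"rz": 0,"grip": 62},{"tx": 0,"ty": 0,"tz": 0,"rx": 0,"ry": -0.12,"rz": 0,"grip": 62},{"tx": 0,"ty": 0,"tz": 0,"rx": 0,"ry": -0.12,"rz": 0,"grip": 62},{"tx": 0,"ty": 0,"tz": 0,"rx": 0,"ry": -0.12,"rz": 0,"grip": 62}]}}

```text
t: 62.57
eef_pos: [487.7, -202.6, 151.8]
tcp_rot: [-1.571, 0.0, -0.401]
ft_force: [0.1, 0.3, -0.3]
opening: 0.617
```

Call:
{"method": "move_arm", "body": {"rows": [{"tx": 0,"ty": 0,"tz": 0,"rx": 0,"ry": -0.12,"rz": 0,"grip": 62},{"tx": 0,"ty": 0,"tz": 0,"rx": 0,"ry": -0.12,"rz": 0,"grip": 62},{"tx": 0,"ty": 0,"tz": 0,"rx": 0,"ry": -0.12,"rz": 0,"grip": 62},{"tx": 0,"ty": 0,"tz": 0,"rx": 0,"ry": -0.011,"rz": 0,"grip": 62}]}}

```text
t: 62.9
eef_pos: [487.6, -202.7, 151.8]
tcp_rot: [-1.571, 0.0, -0.031]
ft_force: [0.6, -0.9, 0.1]
opening: 0.619
```

```bash
python3 go.py 527.4 24.3 120 -0.038
```

```text
t=62.90 at [ 487.6 -202.7  151.8] rot [-1.5708e+00  1.0000e-04 -3.0700e-02] F [ 0.6 -0.9  0.1] op 0.619
ry 0.0073 then tx 3.113 ty 3.183 tz 22.836; rows@3.5cm 6.6
```

Call:
{"method": "move_arm", "body": {"rows": [{"tx": 0.5,"ty": 0,"tz": 3.3,"rx": 0,"ry": 0.007,"rz": 0,"grip": 62},{"tx": 0.4,"ty": 0,"tz": 3.3,"rx": 0,"ry": 0,"rz": 0,"grip": 62},{"tx": 0.4,"ty": 0,"tz": 3.3,"rx": 0,"ry": 0,"rz": 0,"grip": 62},{"tx": 0.5,"ty": 0,"tz": 3.3,"rx": 0,"ry": 0,"rz": 0,"grip": 62},{"tx": 0.4,"ty": 0,"tz": 3.3,"rx": 0,"ry": 0,"rz": 0,"grip": 62},{"tx": 0.5,"ty": 1,"tz": 3.3,"rx": 0,"ry": 0,"rz": 0,"grip": 62},{"tx": 0.4,"ty": 2,"tz": 3.0,"rx": 0,"ry": 0,"rz": 0,"grip": 62},{"tx": 0,"ty": 0,"tz": 0,"rx": 0,"ry": 0,"rz": 0,"grip": 62},{"tx": 0,"ty": 0,"tz": 0,"rx": 0,"ry": 0,"rz": 0,"grip": 62},{"tx": 0,"ty": 0,"tz": 0,"rx": 0,"ry": 0,"rz": 0,"grip": 62}]}}

```text
t: 63.73
eef_pos: [528.2, 23.2, 122.0]
tcp_rot: [-1.571, 0.0, -0.046]
ft_force: [-0.2, -0.5, -0.4]
opening: 0.621
```

```bash
python3 go.py 527.4 24.3 82.5 -0.038
```

```text
t=63.73 at [528.2  23.2 122. ] rot [-1.571e+00  1.000e-04 -4.570e-02] F [-0.2 -0.5 -0.4] op 0.621
ry -0.0077 then tx -0.081 ty 3.953 tz 0.110; rows@3.5cm 0.0
```

Call:
{"method": "move_arm", "body": {"rows": [{"tx": -0.05,"ty": 1.5,"tz": 0.1,"rx": 0,"ry": -0.007,"rz": 0,"grip": 62},{"tx": 0,"ty": 1.5,"tz": 0,"rx": 0,"ry": 0,"rz": 0,"grip": 62},{"tx": 0,"ty": 0.9,"tz": 0,"rx": 0,"ry": 0,"rz": 0,"grip": 62},{"tx": 0,"ty": 0,"tz": 0,"rx": 0,"ry": 0,"rz": 0,"grip": 62},{"tx": 0,"ty": 0,"tz": 0,"rx": 0,"ry": 0,"rz": 0,"grip": 0},{"tx": 0,"ty": 0,"tz": 0,"rx": 0,"ry": 0,"rz": 0,"grip": 0},{"tx": 0,"ty": 0,"tz": 0,"rx": 0,"ry": 0,"rz": 0,"grip": 0},{"tx": 0,"ty": 0,"tz": 0,"rx": 0,"ry": 0,"rz": 0,"grip": 0},{"tx": 0,"ty": 0,"tz": 0,"rx": 0,"ry": 0,"rz": 0,"grip": 0},{"tx": 0,"ty": 0,"tz": 0,"rx": 0,"ry": 0,"rz": 0,"grip": 0}]}}

```text
t: 64.57
eef_pos: [527.6, 23.9, 83.3]
tcp_rot: [-1.571, -0.0, -0.038]
ft_force: [-0.8, -0.3, -0.9]
opening: 0.254
```

Call:
{"method": "move_arm", "body": {"rows": [{"tx": 0.4,"ty": 0,"tz": 0,"rx": 0,"ry": 0,"rz": 0,"grip": 0},{"tx": 0.7,"ty": 0,"tz": 0,"rx": 0,"ry": 0,"rz": 0,"grip": 0},{"tx": 0.7,"ty": 0,"tz": 0,"rx": 0,"ry": 0,"rz": 0,"grip": 0},{"tx": 0.7,"ty": 0,"tz": 0,"rx": 0,"ry": 0,"rz": 0,"grip": 0},{"tx": 0.7,"ty": 0,"tz": 0,"rx": 0,"ry": 0,"rz": 0,"grip": 0},{"tx": 0.7,"ty": 0,"tz": 0,"rx": 0,"ry": 0,"rz": 0,"grip": 0},{"tx": 0.4,"ty": 0,"tz": 0,"rx": 0,"ry": 0,"rz": 0,"grip": 0},{"tx": 0,"ty": 0,"tz": 0,"rx": 0,"ry": 0,"rz": 0,"grip": 0}]}}

```text
t: 65.23
eef_pos: [572.5, 22.1, 83.3]
tcp_rot: [-1.571, -0.002, -0.038]
ft_force: [2.2, -1.3, 4.4]
opening: 0.249
```

Call:
{"method": "move_arm", "body": {"rows": [{"tx": 0.15,"ty": 0,"tz": 0,"rx": 0,"ry": 0,"rz": 0,"grip": 0},{"tx": 0.15,"ty": 0,"tz": 0,"rx": 0,"ry": 0,"rz": 0,"grip": 0},{"tx": 0,"ty": 0,"tz": 0,"rx": 0,"ry": 0,"rz": 0,"grip": 0}]}}

```text
t: 65.48
eef_pos: [574.6, 22.0, 83.3]
tcp_rot: [-1.571, -0.001, -0.038]
ft_force: [0.4, -1.0, 5.9]
opening: 0.249
```

Call:
{"method": "move_arm", "body": {"rows": [{"tx": 0.15,"ty": 0,"tz": 0,"rx": 0,"ry": 0,"rz": 0,"grip": 0},{"tx": 0,"ty": 0,"tz": 0,"rx": 0,"ry": 0,"rz": 0,"grip": 0}]}}

```text
t: 65.65
eef_pos: [576.0, 22.0, 83.3]
tcp_rot: [-1.571, -0.001, -0.038]
ft_force: [-0.2, -1.0, 5.7]
opening: 0.246
```

Call:
{"method": "move_arm", "body": {"rows": [{"tx": 0.1,"ty": 0,"tz": 0,"rx": 0,"ry": 0,"rz": 0,"grip": 0},{"tx": 0,"ty": 0,"tz": 0,"rx": 0,"ry": 0,"rz": 0,"grip": 0}]}}

```text
t: 65.82
eef_pos: [576.9, 21.9, 83.3]
tcp_rot: [-1.571, -0.001, -0.038]
ft_force: [-1.9, -0.6, 6.5]
opening: 0.244
```

Call:
{"method": "move_arm", "body": {"rows": [{"tx": 0.1,"ty": 0,"tz": 0,"rx": 0,"ry": 0,"rz": 0,"grip": 0},{"tx": 0,"ty": 0,"tz": 0,"rx": 0,"ry": 0,"rz": 0,"grip": 0}]}}

```text
t: 65.98
eef_pos: [577.5, 21.9, 83.3]
tcp_rot: [-1.571, 0.0, -0.038]
ft_force: [-3.4, -1.5, 7.3]
opening: 0.244
```

Call:
{"method": "move_arm", "body": {"rows": [{"tx": 0.1,"ty": 0,"tz": 0,"rx": 0,"ry": 0,"rz": 0,"grip": 0},{"tx": 0,"ty": 0,"tz": 0,"rx": 0,"ry": 0,"rz": 0,"grip": 0}]}}

```text
t: 66.15
eef_pos: [577.5, 21.9, 83.3]
tcp_rot: [-1.571, 0.002, -0.038]
ft_force: [-8.3, -1.6, 11.4]
opening: 0.248
```

Call:
{"method": "move_arm", "body": {"rows": [{"tx": 0.1,"ty": 0,"tz": 0,"rx": 0,"ry": 0,"rz": 0,"grip": 0},{"tx": 0,"ty": 0,"tz": 0,"rx": 0,"ry": 0,"rz": 0,"grip": 0}]}}

```text
t: 66.32
eef_pos: [577.5, 21.9, 83.2]
tcp_rot: [-1.571, 0.005, -0.038]
ft_force: [-14.1, -2.1, 15.3]
opening: 0.244
```

Call:
{"method": "move_arm", "body": {"rows": [{"tx": 0.1,"ty": 0,"tz": 0,"rx": 0,"ry": 0,"rz": 0,"grip": 0},{"tx": 0,"ty": 0,"tz": 0,"rx": 0,"ry": 0,"rz": 0,"grip": 0}]}}

```text
t: 66.48
eef_pos: [577.6, 21.9, 83.2]
tcp_rot: [-1.571, 0.007, -0.038]
ft_force: [-17.7, -1.0, 16.7]
opening: 0.244
```

Call:
{"method": "move_arm", "body": {"rows": [{"tx": -0.22,"ty": 0,"tz": 0,"rx": 0,"ry": 0,"rz": 0,"grip": 0},{"tx": 0,"ty": 0,"tz": 0,"rx": 0,"ry": 0,"rz": 0,"grip": 0},{"tx": 0,"ty": 0,"tz": 0,"rx": 0,"ry": 0,"rz": 0,"grip": 60},{"tx": 0,"ty": 0,"tz": 0,"rx": 0,"ry": 0,"rz": 0,"grip": 60},{"tx": 0,"ty": 0,"tz": 0,"rx": 0,"ry": 0,"rz": 0,"grip": 60},{"tx": 0,"ty": -1,"tz": 0,"rx": 0,"ry": 0,"rz": 0,"grip": 60},{"tx": 0,"ty": -3,"tz": 0,"rx": 0,"ry": 0,"rz": 0,"grip": 60},{"tx": 0,"ty": -4,"tz": 0,"rx": 0,"ry": 0,"rz": 0,"grip": 60},{"tx": 0,"ty": -3,"tz": -2,"rx": 0,"ry": 0,"rz": 0,"grip": 60},{"tx": -1,"ty": 0,"tz": -4,"rx": 0,"ry": 0,"rz": 0,"grip": 60}]}}

```text
t: 67.32
eef_pos: [568.8, -36.1, 199.5]
tcp_rot: [-1.572, -0.01, -0.034]
ft_force: [1.4, -0.4, 0.1]
opening: 0.597
```

Call:
{"method": "move_arm", "body": {"rows": [{"tx": -1,"ty": 0,"tz": -4,"rx": 0,"ry": 0,"rz": 0,"grip": 60},{"tx": -1,"ty": 0,"tz": -4,"rx": 0,"ry": 0,"rz": 0,"grip": 60},{"tx": -1,"ty": 0,"tz": -4,"rx": 0,"ry": 0,"rz": 0,"grip": 60},{"tx": -1,"ty": 0,"tz": -4,"rx": 0,"ry": 0,"rz": 0,"grip": 60},{"tx": -1,"ty": 0,"tz": -4,"rx": 0,"ry": 0,"rz": 0,"grip": 60},{"tx": -1,"ty": 0,"tz": -4,"rx": 0,"ry": 0,"rz": 0,"grip": 60},{"tx": -1,"ty": 0,"tz": -4,"rx": 0,"ry": 0,"rz": 0,"grip": 60},{"tx": 0,"ty": 0,"tz": -2,"rx": 0,"ry": 0,"rz": 0,"grip": 60},{"tx": 0,"ty": 0,"tz": 0,"rx": 0,"ry": 0,"rz": 0,"grip": 60}]}}

```text
t: 68.07
eef_pos: [483.5, -338.8, 193.6]
tcp_rot: [-1.572, -0.001, -0.042]
ft_force: [-0.1, -0.1, -0.6]
opening: 0.6
```

```bash
python3 - <<'E'
from meas import *
o=grab(4); print(env.state()['t'],env.state()['eef_pos'])
for n in o:
    P=flat(n,o[n][1])+OFF[n]
    kb=reg(P,490,640,-20,70,84,100); print(n,"knob",kb.mean(0).round(1))
    for i,(x,y) in enumerate(((621.7,134.5),(618.8,59.5),(615.9,-15.5),(613,-90.4))):
        print(i+1,[round(float(np.median(reg(P,x+dx-7,x+dx+7,y-15,y+15,10,60)[:,2])),1) for dx in(-12,0,15)])
padlist(o,27.5)
cv2.imwrite("pics/end.png",cv2.resize(o['scene'][0],(800,600)))
cv2.imwrite("pics/end2.png",cv2.resize(o['top'][0],(800,600)))
E
```

```text
68.4667 [ 484.59386094 -333.70471513  193.23171831]
scene knob [576.7  23.3  90. ]
1 [43.8, 43.8, 43.2]
2 [43.5, 43.7, 42.5]
3 [43.9, 43.5, 42.9]
4 [44.1, 43.9, 42.1]
top knob [576.3  23.6  90.6]
1 [43.5, 43.4, 43.2]
2 [43.6, 43.4, 43.5]
3 [43.7, 44.1, 42.9]
4 [44.3, 44.4, 44.2]
scene hue 67 [41.9 78.6] zmed 29.9 zmax 40.2 P [301.3 182.7] 3.3 S [301.4 183.3] -23.7
scene hue 15 [44.4 80.2] zmed 34.8 zmax 44.8 P [392.5 327.2] 115.2 S [391.9 327.1] 88.2
scene hue 15 [43.9 81.2] zmed 34.8 zmax 44.8 P [462.9 334.1] 87.8 S [462.3 334.3] 60.9
scene hue 15 [44.9 80.4] zmed 34.7 zmax 44.6 P [535.7 336.7] 116.2 S [535.1 336.6] 89.2
scene hue 15 [43.8 81.7] zmed 34.6 zmax 44.8 P [610.  340.5] 88.7 S [609.4 340.7] 61.7
scene hue 14 [44.1 71.8] zmed 43.4 zmax 44.9 P [630.2 131.7] 6.0 S [630.2 132.3] -21.0
scene hue 14 [46.4 73. ] zmed 43.4 zmax 45.0 P [623.8 -16.7] 25.1 S [623.7 -16. ] -1.9
scene hue 111 [42.2 80.8] zmed 30.6 zmax 40.2 P [ 571.2 -244.9] -164.1 S [ 571.3 -245.5] 168.9
scene hue 14 [42.3 80.7] zmed 28.3 zmax 29.5 P [ 722.9 -261.5] 23.6 S [ 722.8 -260.9] -3.3
scene hue 66 [43.6 80.1] zmed 30.4 zmax 40.5 P [ 691.8 -396.9] -145.9 S [ 692.  -397.5] -172.9
top hue 66 [44.9 79.4] zmed 31.5 zmax 40.6 P [ 691.1 -397.7] -147.0 S [ 691.3 -398.3] -174.0
top hue 15 [42.2 78.9] zmed 34.7 zmax 44.1 P [608.  342.5] 94.1 S [607.3 342.6] 67.2
top hue 111 [44.2 80. ] zmed 30.9 zmax 41.4 P [ 570.2 -244.8] -164.5 S [ 570.2 -245.4] 168.5
top hue 15 [43.8 76.8] zmed 34.8 zmax 43.6 P [533.5 338.6] 123.4 S [532.9 338.4] 96.4
top hue 15 [41.3 76.1] zmed 34.7 zmax 44.8 P [460.1 336.5] 94.9 S [459.5 336.6] 67.9
top hue 15 [40.9 75.4] zmed 34.8 zmax 44.7 P [389.6 330. ] 119.0 S [389.  329.9] 92.0
top hue 66 [43.5 79.2] zmed 30.5 zmax 40.5 P [299.1 183. ] 3.0 S [299.2 183.7] -23.9
```

View pics/end.png

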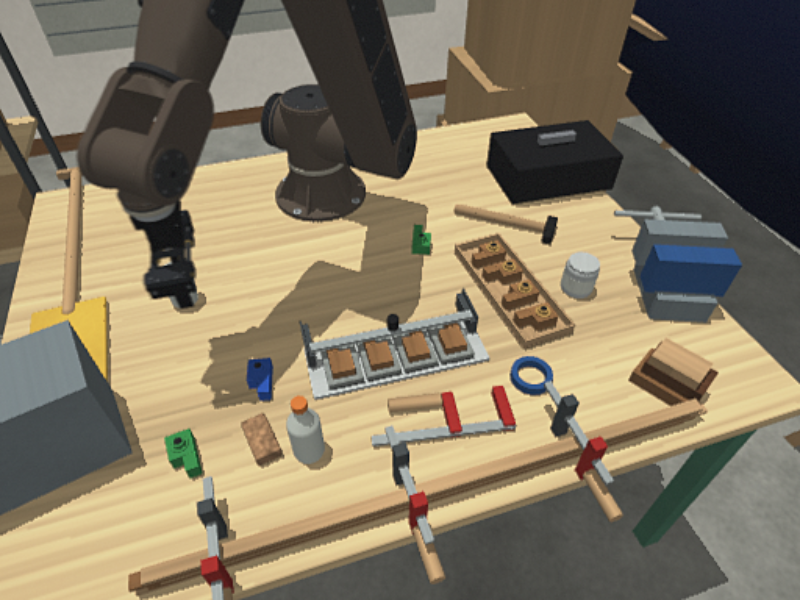

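View pics/end2.png

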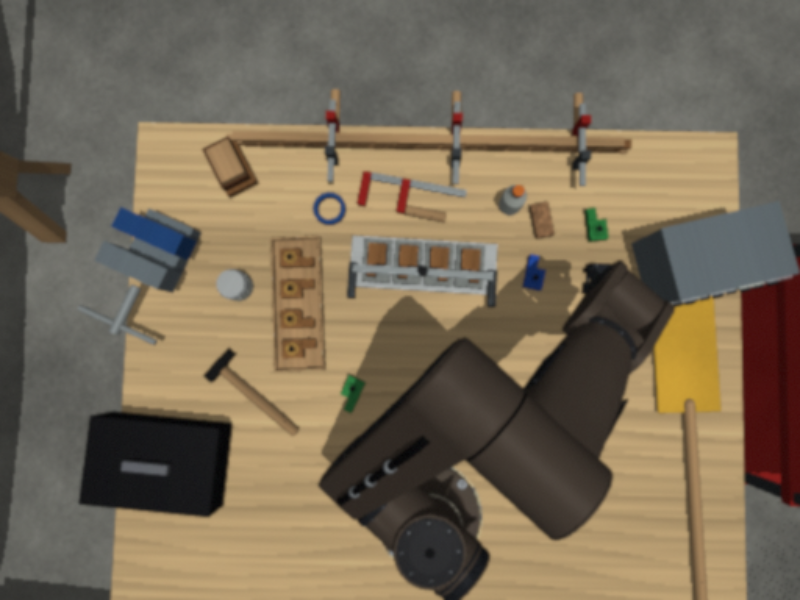

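```bash
python3 -c "
from cell import env
print(env.job_done()); print(env.state()['t'])"
```

```text
the job is handed in; nothing more can be done
None
the job is handed in; nothing more can be done
```

The jig is changed over and the job is handed in at about 68 s.

- **Bar opened:** I pulled the hold-down bar open by its knob to its end stop.
- **Finished pads:** All four, two from the jig and two from the bench, lie flat in the tray. Their tops read about 35 mm and their bushes about 45 mm above the bench.
- **Bare pads:** Port_raw_1 stayed in its nest. I centred and loaded the other three, one port and two starboard, into nests of their own hand without contact force. All four pad tops read level at about 43–44 mm, the same as the pad that was already seated.
- **Bar closed:** I pushed the bar home until it stopped, 50.1 mm from the open stop by the arm's own reading. After I let go, the cameras gave 49–50 mm of travel.
- **Bystanders and other things:** In the last pictures everything stands or lies where it was. The arm partly hides the brush pot in one view and fully in the other, but no move went near it.

**Checks that disagreed:**
- The two cameras differed by about 5 mm in x. I corrected this from the knob grip and by centring each bare pad by its length before gripping it.
- Port_raw_2 shifted about 5 cm sideways during the run while the arm was away from it, so I measured it again before picking it up.
- No slackening of the grip was noticed.

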